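# Park a small engine just past compression and reset its tappet adjuster

### The job

Turn the engine's flywheel over by hand, its top going away from you, until you feel the compression peak give way, and leave it parked by itself just past top dead centre; do not let it run on down the far side. Then take the flat screwdriver from its stand, drop the blade into the slot of the tappet adjuster with the yellow paint marks, turn it clockwise until the slot lines up with the marks, and put the screwdriver back in its stand. Use only the blade on the adjuster, and leave the covers, mug and spectacle case where they are.

Things in the scene. Friction and masses are not known exactly. Their poses are not given: they have to be found in the camera images.
- wheel_centre (a point): Centre of the upright steel flywheel, on the crankshaft axis, 105 mm above the table; axes of the engine: y along the crankshaft, out from crankcase to wheel; z up; x away from the robot at yaw 0. Plain disc, diameter 170 mm, 22 mm thick along y; its rim can be pinched across the thickness. Low fan vanes and a cup within 47 mm radius on the outer face.
- engine: Small air-cooled engine, fixed; origin on the table, 125 mm along -y of the wheel centre, same axes. A gap of 54 mm is open between wheel and crankcase (in it a boss of 34 mm radius). The finned cylinder, in the plane y = 0, leans 0.45 rad from vertical towards the robot (-x), is 54 mm wide to either side and rises to 140 mm from the crankshaft. Covers are off.
- flywheel (a joint): Wheel angle, rad: 0 at top dead centre, positive past it, when the wheel's top moves to the engine's +x, away from the robot. Starts 0.85 to 1.3 before. Friction 0.32 N m; gas adds up to 0.4 about 0.37 before 0 (9 N at the rim), fades to none at 0, then drives it on. Let go, it stays within 0.16 of 0, or over 0.68 before; in between it springs back; beyond about 0.2 past it runs on. Ends: 1.7.
- pointer (a point): Red pointer on the crankcase beside the wheel's far side (engine +x). A white line across the flywheel's rim and faces stands level with it at top dead centre.
- slot (a point): Centre of the face of the steel slotted adjuster (22 mm across) on the right-hand (-y) rocker of the open cylinder head, about 221 mm above the table. z: the screw's axis, out of the head; it leans 0.45 rad from vertical towards the engine's -x. x: along the slot, turning with it. The slot is 4.4 mm wide, 6 mm deep, open at both ends.
- adjuster (a joint): Angle of the adjuster, rad: 0 when its slot lines up with the two yellow paint marks on the rocker, which lie up and down its slope; starts 0.8 to 1.3 before; grows as the screw is turned clockwise, looking at its face. Friction of 0.06 N m holds it where it is left. It can pass 0.
- driver_handle (a point): Centre of the green six-sided handle (75 mm long, 26 mm across flats) of the flat screwdriver: 135 mm long, 140 g. z up along the tool from blade to handle, x the wide way of the blade; flats face +-y and every 60 degrees from there about z. Tip 87.5 mm along -z, lower shoulder of the handle 37.5 mm along -z. Upright in its stand, this point is about 90 mm above the table.
- driver_tip (a point): Middle of the tip edge of the screwdriver's blade, axes as the handle. The blade is 14 mm wide (x), 1.6 mm thick (y) at the tip, 2.8 mm thick from 4 mm up; the shank above is 8 mm in diameter.
- stand_hole (a point): Centre of the mouth of the round 20 mm hole, vertical and right through, in the top of the screwdriver's wooden stand (75 mm square, 53 mm high, fixed). The driver hangs in it, handle shoulder resting on the top.
- rocker_cover: Loose dark steel rocker cover, 125 x 115 mm, 34 mm high, lying on the table; origin under its centre. Leave it alone.
- starter_cover: Loose round grey starter cover, 180 mm across, 45 mm high; origin under its centre. Leave it alone.
- mug: White mug, 80 mm across, 95 mm high; origin under its centre. Leave it alone.
- spectacle_case: Blue spectacle case, 160 x 60 mm, 36 mm high; origin under its centre. Leave it alone.
Mind the look-alikes: they are no part of the job. There is more than one size of the part that bears stand_hole; the job needs the smaller. Of the things that look like the part that bears driver_handle, take the one that is nearest to the robot's base at the start.

How it is judged:
On the way, in this order (a step that is already met when the one before it is completed fails the run):
1. the flywheel stands by itself just past top dead centre, let go (value of joint flywheel between 0.03 and 0.32 rad and velocity of joint flywheel between -0.05 and 0.05 rad/s and contact force between the fingers and flywheel below 0.5 N), for 0.3 s.
2. the screwdriver's blade is down in the adjuster's slot (distance between driver_tip and slot below 0.009 m and z of driver_tip in the frame of slot below -0.003 m and angle between the z axis of driver_tip and the z axis of slot, either way round below 0.2 rad and angle between the x axis of driver_tip and the x axis of slot, either way round below 0.35 rad), for 0.1 s.
3. the adjuster's slot is turned into line with the yellow marks (value of joint adjuster between -0.22 and 0.22 rad), for 0.2 s.
At the end, for the whole second after the job is handed in: The flywheel is at rest 0.03 to 0.32 rad past top dead centre; the adjuster's slot is within 0.22 rad of the yellow marks; the screwdriver hangs at rest in its stand, upright, its shoulder down on the top (all of step 3 and value of joint flywheel between 0.03 and 0.32 rad and velocity of joint flywheel between -0.05 and 0.05 rad/s and horizontal distance between driver_tip and stand_hole below 0.012 m and height (world z) of driver_handle below 0.095 m and angle between driver_handle's own z axis and vertical below 0.12 rad and linear speed of driver below 0.02 m/s); the robot touches nothing.
It fails at once if a bystander (rocker cover, starter cover, mug or spectacle case) was moved by more than 25 mm (distance of any of rocker_cover, starter_cover, mug, spectacle_case from where it was at the start of the episode above 0.025 m).
It fails at once if the mug was tipped (angle between mug's own z axis and vertical above 0.4 rad).
It fails at once if the flywheel ran on down the far side (more than 0.6 rad past top dead centre) (value of joint flywheel above 0.6 rad).
It fails at once if the fingers pushed on the adjuster instead of the blade (contact force between the fingers and adjuster above 1 N).
It also fails if it takes over 72 s, if anything falls off the work surface, if the arm or the gripper's body presses on something with over 40 N, if the wrist force passes 120 N, or if a joint passes its speed limit or range.

### The arm

A 6-joint arm with a two-finger parallel gripper is mounted at the origin on the work surface. World frame = base frame: x ahead of the robot, y to its left, z up, the work surface at z = 0. Lengths are in m, angles in rad, forces in N, time in s.
With the tool pointing down it reaches from about 0.35 to 0.975 m from the base axis. Payload 4.9 kg.
Tool frame: the origin (TCP) lies midway between the tips of the shut fingers; the grasp point (between the pads) lies 19 mm behind it; z points along the fingers, y is the direction in which the jaws open and shut (so a half turn about z gives the same grasp; the last joint's range is limited). The gripper opens to 85 mm and grips with 20 to 120 N. Pads are 22 mm wide; open, the fingers measure 114 mm over their backs; the gripper's body (76 mm by 85 mm) begins 54 mm behind the grasp point. The pads swing forward as they close: fully open they stand 13 mm farther back than shut.
Start: joints at [1.222, 0.053, 1.613, -0, 1.476, -0.119], TCP at [0.142, 0.609, 0.231] pointing down, gripper open.
Joint ranges: [-3.01, 3.01], [-1.01, 2.22], [0.06, 2.58], [-1.02, 4.17], [0.09, 2.62], [-3.14, 3.14]. Speed limits (rad/s): [2.57, 2.57, 3.14, 3.14, 3.14, 3.14].

### API

Orientations are given as a unit quaternion [w, x, y, z].
In Python, from plant import manip gives the robot as it stands. The module is installed in compiled form; this text tells all that it offers.
- The arm moves only by the tool move_arm, never from a script. Its argument "rows" is a list of rows, each an object of numbers: "tx", "ty", "tz": the shift along the tool's x, y, z in m; "ax", "ay", "az": the turn, a rotation vector about the tool's x, y, z in degrees; "jaw": the closure in counts, from 0 (fully open) to 255 (shut). In form: [{"tx": .., "ty": .., "tz": .., "ax": .., "ay": .., "az": .., "jaw": ..}, ...]. A call has 1 to 12 rows; each row shifts and turns the pose as measured when the row begins, along the tool's axes as they then stand; what a row does not reach is not made up. A row lasts 1/10 s, in which the tool goes at most 50 mm and 8.59 degrees, less where a joint would pass 70% of its speed; a pose out of reach is approached as far as the arm can. A call with a gripper value outside its range is refused whole. The fingers move at their own pace and stop on an object; the grip force is fixed at half the most. Time passes only in rows, so rows that do not move let the fingers close. It gives the time, the measured TCP pose, the force and the opening at its end, in the units of the state.
- manip.state(): the state, without advancing time (a new reading comes with each control period).
- manip.grab_frame(name): name is "scene" or "top" or "wrist"; returns a dict with "color" (384x512x3 uint8, red, green, blue), "intrinsics" (3x3 intrinsics, pixels), "R" (3x3) and "t" (3): a world point X has camera coordinates R X + t. Camera axes: x right, y down, z forward; pixel columns grow to the right and rows downward; lengths in m; the calibration is good to about 2 mm. The wrist camera is an equidistant fisheye: a pixel r from the principal point sees the ray r / f radians off the axis. A picture is of the moment at which its call begins. There is no depth.
- manip.job_done(): hands the job in, once; it reports no verdict.
The state is a dict: "time": time; "joint_pos": joint angles; "joint_vel": joint speeds; "joint_efforts": joint torques, N m; "tool_pos": TCP position; "tool_rot": TCP orientation; "contact_force": force on the tool from outside, world axes, zero at the start; "ft_torque": the same for the moment, N m; "gripper_width": opening from 0.0 (shut) to 1.0 (fully open).
Only numpy, scipy, OpenCV 4.12 (cv2) and the standard library are available. Lean on these libraries where they do the work, as an engineer would, in place of code of your own. Each camera call takes 0.05 s, during which the arm holds its last target.

## Working session

There is one attempt and no reset: what is moved stays moved. The work goes in short steps, Python scripts to look and compute and a tool call to move; the robot and the scene stay as the last step left them, time stands still between calls to the robot, and variables do not carry over. Pictures are saved under pics/ and viewed, and the job is handed in when it is done.

Besides the shell and the picture viewer there is one more tool, called after "Call:" as name([rows], argument=value, ...), one row to a line, values as JSON. move_arm: Moves the arm, as the interface text tells. Its arguments: {"type":"object","properties":{"rows":{"type":"array"}},"required":["rows"]}

```bash
mkdir -p pics; python3 - <<'E'
from plant import manip
import cv2
print(manip.state())
for n in ["scene","top","wrist"]:
    f=manip.grab_frame(n); cv2.imwrite(f"pics/{n}0.png",f["color"][:,:,::-1]); print(n,f["intrinsics"],f["R"],f["t"])
E
```

```text
{'time': 0.0, 'joint_pos': array([ 1.22200569e+00,  5.33740511e-02,  1.61427177e+00, -3.90479538e-05,
        1.47600996e+00, -1.19016651e-01]), 'joint_vel': array([ 7.97963989e-05,  6.32459517e-04, -1.86512314e-03,  6.69700832e-04,
        8.03415471e-04,  1.43626774e-03]), 'joint_efforts': array([-1.01888570e-03, -3.93691671e+01, -3.70169950e+01, -8.96865072e-05,
        6.87075168e-03,  1.77015232e-05]), 'tool_pos': array([0.14215619, 0.60798431, 0.23006564]), 'tool_rot': array([-2.20186342e-04,  1.14632509e-01,  9.93407431e-01, -1.00797428e-03]), 'contact_force': array([ 0.24859105,  0.86154517, -0.60096287]), 'ft_torque': array([ 0.03197756,  0.02575573, -0.02557723]), 'gripper_width': 0.9972565108396747}
scene [[365.87871451   0.         256.34671576]
 [  0.         365.87871451 193.32032956]
 [  0.           0.           1.        ]] [[-9.56128713e-02  9.95418212e-01 -8.73337488e-04]
 [ 6.33953241e-01  6.02166258e-02 -7.71023505e-01]
 [-7.67438249e-01 -7.42734263e-02 -6.36806086e-01]] [ 0.0444676  -0.21703076  1.45308405]
top [[351.91408704   0.         256.26927163]
 [  0.         351.91408704 194.52728492]
 [  0.           0.           1.        ]] [[-4.17921124e-03 -9.99655932e-01  2.58950339e-02]
 [-9.91366772e-01  7.48139373e-04 -1.31115843e-01]
 [ 1.31051357e-01 -2.62194369e-02 -9.91028800e-01]] [0.00279764 0.57314766 1.01469933]
wrist [[297.31863964   0.         259.95784185]
 [  0.         297.31863964 189.89457082]
 [  0.           0.           1.        ]] [[ 0.22729336  0.97382321 -0.00246584]
 [ 0.93957686 -0.21863312  0.26342909]
 [ 0.25599424 -0.06219253 -0.96467561]] [-0.62352467 -0.03567667  0.3778337 ]
```

View pics/scene0.png

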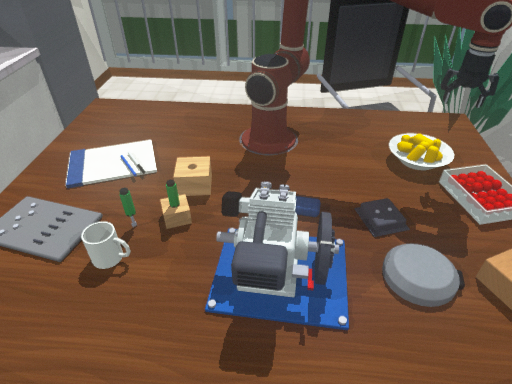

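View pics/top0.png

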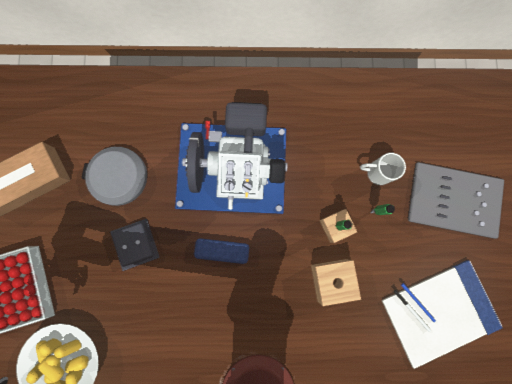

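View pics/wrist0.png

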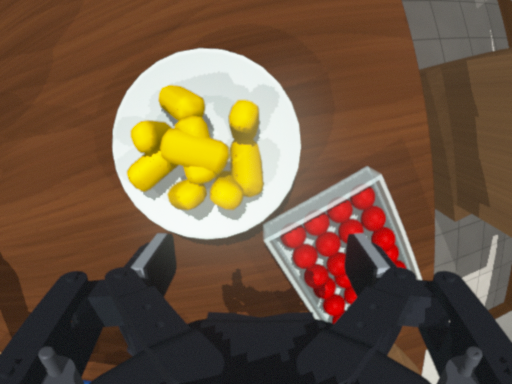

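The scene shows the engine at centre, with the flywheel on its +y side (top image x≈194). The smaller stand, holding an upright green driver, is at top (340,226). A larger empty stand is at (337,283) and a second green driver at (384,210). I'll zoom in.

```bash
cat > h.py <<'E'
import numpy as np, cv2
from plant import manip
from scipy.spatial.transform import Rotation as Rn
def ray(f,u,v,fish=False):
    K=f["intrinsics"]; d=np.array([(u-K[0,2])/K[0,0],(v-K[1,2])/K[1,1],1.])
    if fish:
        a=np.hypot(d[0],d[1]); s=np.sin(a)/a if a>1e-9 else 1.; d=np.array([d[0]*s,d[1]*s,np.cos(a)])
    R=np.array(f["R"]);t=np.array(f["t"]); return -R.T@t, R.T@d
def onz(f,u,v,z,fish=False):
    c,d=ray(f,u,v,fish); return c+d*(z-c[2])/d[2]
def proj(f,X,fish=False):
    p=np.array(f["R"])@np.array(X)+np.array(f["t"]);K=f["intrinsics"]
    if fish:
        r=np.hypot(p[0],p[1]);a=np.arctan2(r,p[2]);q=p[:2]/max(r,1e-9)*a
    else: q=p[:2]/p[2]
    return np.array([K[0,0]*q[0]+K[0,2],K[1,1]*q[1]+K[1,2]])
def tri(rs):
    A=np.zeros((3,3));b=np.zeros(3)
    for c,d in rs:
        d=d/np.linalg.norm(d);P=np.eye(3)-np.outer(d,d);A+=P;b+=P@c
    X=np.linalg.solve(A,b)
    return X,[np.linalg.norm((np.eye(3)-np.outer(d,d)/(d@d))@(X-c)) for c,d in rs]
def crop(f,x0,y0,x1,y1,s,name):
    im=f["color"][y0:y1,x0:x1,::-1]; cv2.imwrite("pics/"+name,cv2.resize(im,None,fx=s,fy=s,interpolation=cv2.INTER_CUBIC))
def tool():
    s=manip.state();q=s["tool_rot"];return np.array(s["tool_pos"]),Rn.from_quat([q[1],q[2],q[3],q[0]])
def goal(pos,R):
    """shift in tool axes and rotvec deg to reach pos,R"""
    p,r=tool(); return r.inv().apply(np.array(pos)-p), np.degrees((r.inv()*R).as_rotvec())
import pickle
def save(n,f): pickle.dump(f,open(n+".pkl","wb"))
def load(n): return pickle.load(open(n+".pkl","rb"))
E
python3 - <<'E'
from h import *
t=manip.grab_frame("top");s=manip.grab_frame("scene");save("top0",t);save("scene0",s)
crop(t,170,90,300,220,6,"tA.png");crop(t,310,180,410,310,5,"tB.png")
crop(s,200,170,360,330,5,"sA.png");crop(s,80,140,230,280,5,"sB.png")
E
```

```text
(no output)
```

View pics/tA.png

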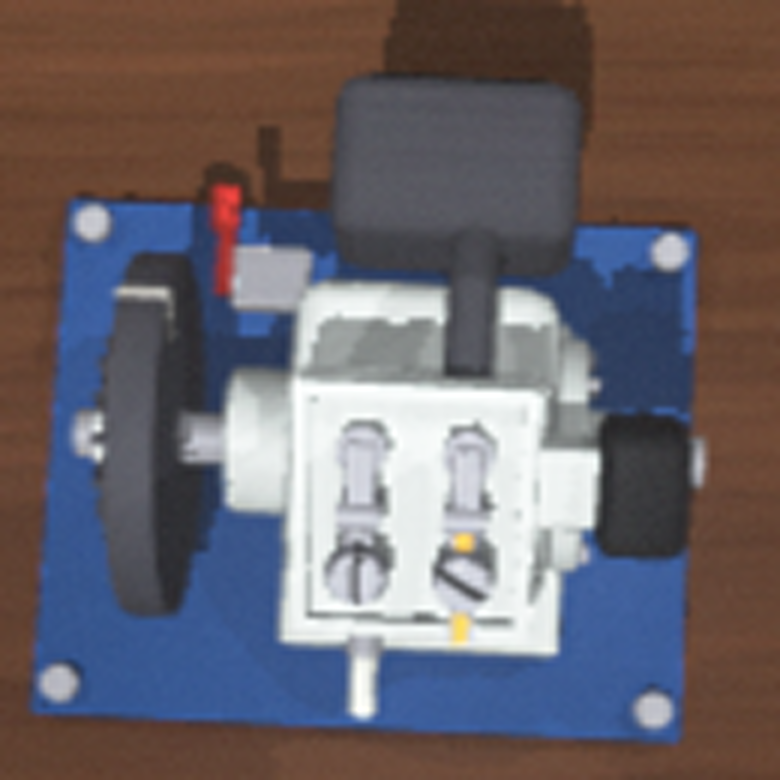

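View pics/tB.png

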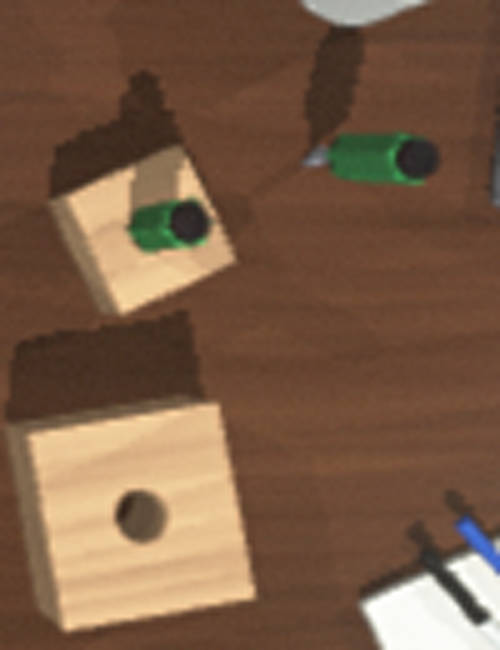

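View pics/sA.png

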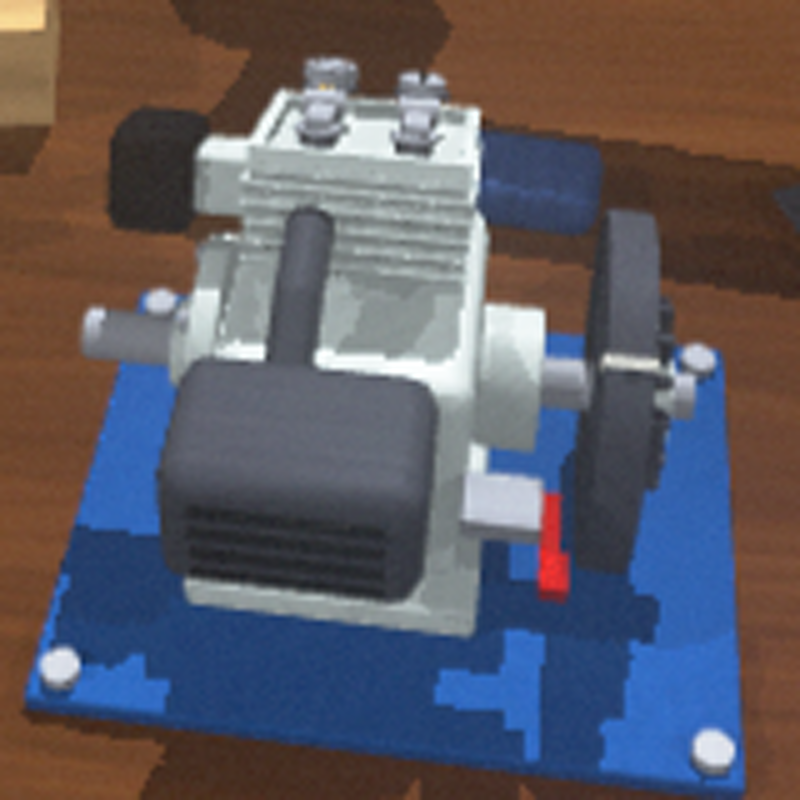

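View pics/sB.png

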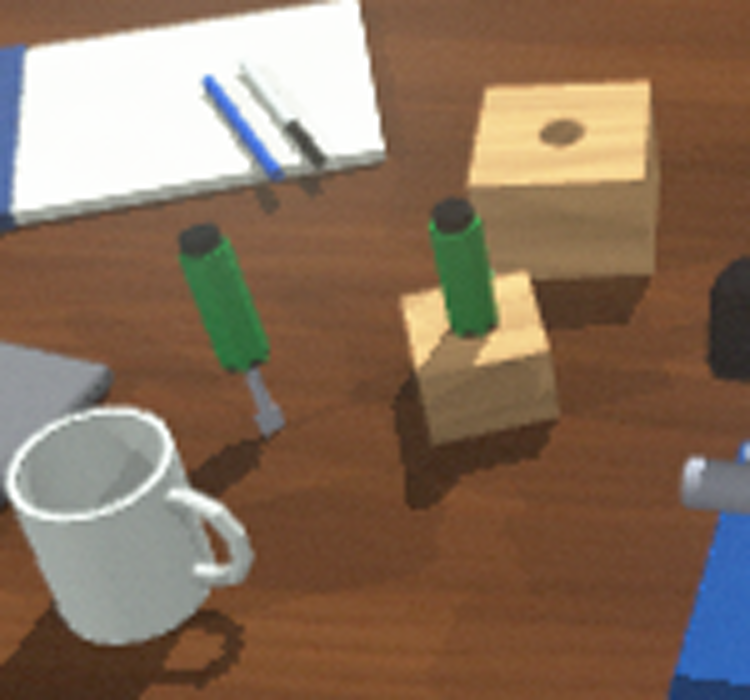

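```bash
python3 - <<'E'
from h import *
t=load("top0");s=load("scene0")
T=lambda x,y:(170+x/6-.4,90+y/6-.4); S=lambda x,y:(200+x/5-.4,170+y/5-.4)
B={"farR":((668,250),(60,668)),"farL":((92,222),(712,750)),"nearR":((654,710),(160,303)),"nearL":((58,682),(697,360)),"hub":((88,437),(685,393)),"ptr":((226,195),(553,572)),"redtop":((226,195),(553,505))}
P={}
for k,(a,b) in B.items():
    X,e=tri([ray(t,*T(*a)),ray(s,*S(*b))]);P[k]=X;print(k,X.round(4),np.round(e,4))
for z in (.01,.015):
  Q={k:onz(t,*T(*B[k][0]),z) for k in ("farR","farL","nearR","nearL")}
  x=(Q["farR"]+Q["farL"]-Q["nearR"]-Q["nearL"]);y=Q["farL"]+Q["nearL"]-Q["farR"]-Q["nearR"]
  print(z,"yaws",np.arctan2(x[1],x[0]),np.arctan2(-y[0],y[1]),np.linalg.norm(x)/2,np.linalg.norm(y)/2,sum(Q.values())/4)
print("slot",onz(t,*T(466,580),.221), "other",onz(t,*T(358,570),.221),"mark1",onz(t,*T(465,541),.225),"mark2",onz(t,*T(460,630),.205))
U=lambda x,y:(310+x/5-.4,180+y/5-.4); W=lambda x,y:(80+x/5-.4,140+y/5-.4)
print("cap",tri([ray(t,*U(188,222)),ray(s,*W(453,213))]))
for z in(.1275,.053): print("cap z",onz(t,*U(188,222),z))
for a in ((182,145),(238,262),(118,317),(50,200)): print("stand",onz(t,*U(*a),.053))
for a in ((401,297),(527,272),(552,350),(420,370)): print("stand sc",onz(s,*W(*a),.053))
print("handle bottom", onz(t,*U(150,232),.053),onz(s,*W(474,325),.053))
E
```

```text
farR [ 0.7751 -0.076   0.0179] [0.0011 0.0011]
farL [0.7891 0.2229 0.0179] [0.001 0.001]
nearR [ 0.5345 -0.0653  0.0175] [0.0015 0.0015]
nearL [0.5495 0.2348 0.0169] [0.001 0.001]
hub [0.6557 0.2076 0.105 ] [0.0019 0.0019]
ptr [0.7709 0.1432 0.1132] [0.0014 0.0014]
redtop [0.7601 0.1401 0.1442] [0.0019 0.0019]
0.01 yaws -0.04579687387970586 -0.04741327814409576 0.24221635777207143 0.3023043991211036 [0.66376253 0.07825392 0.01      ]
0.015 yaws -0.045796873879705935 -0.047413278144095704 0.24108521661958301 0.3008926491073166 [0.66269531 0.07802378 0.015     ]
slot [0.56952096 0.02839536 0.221     ] other [0.57369106 0.07282347 0.221     ] mark1 [0.58511178 0.02879542 0.225     ] mark2 [0.55086535 0.03091018 0.205     ]
cap (array([ 0.47965868, -0.24025318,  0.13449919]), [np.float64(0.0011550291876872554), np.float64(0.0011550291876871546)])
cap z [ 0.48019044 -0.24343899  0.1275    ]
cap z [ 0.48370428 -0.2647307   0.053     ]
stand [ 0.52904455 -0.26290162  0.053     ]
stand [ 0.46025609 -0.29331589  0.053     ]
stand [ 0.42866526 -0.22158614  0.053     ]
stand [ 0.4968165  -0.18370693  0.053     ]
stand sc [ 0.4608315  -0.28854308  0.053     ]
stand sc [ 0.43091012 -0.21969446  0.053     ]
stand sc [ 0.49842956 -0.18817352  0.053     ]
stand sc [ 0.52212495 -0.25877116  0.053     ]
handle bottom [ 0.47792424 -0.24208057  0.053     ] [ 0.48138673 -0.23860532  0.053     ]
```

```bash
cat >> h.py <<'E'
YAW=-0.0465
ex=np.array([np.cos(YAW),np.sin(YAW),0]);ey=np.array([-np.sin(YAW),np.cos(YAW),0]);ez=np.array([0,0,1.])
WC=np.array([.6540,.1719,.105])
def wpt(a,r=.085,y=0): # a angle from top toward +x
    return WC+ey*y+r*(np.sin(a)*ex+np.cos(a)*ez)
E
python3 - <<'E'
from h import *
for n,b in(("top0",(170,90,300,220,6)),("scene0",(200,170,360,330,5))):
    f=load(n);im=cv2.resize(f["color"][b[1]:b[3],b[0]:b[2],::-1],None,fx=b[4],fy=b[4],interpolation=cv2.INTER_CUBIC).copy()
    for y in(-.011,.011):
        pts=[(proj(f,wpt(a,y=y))-np.array(b[:2])+.4)*b[4] for a in np.linspace(0,2*np.pi,60)]
        cv2.polylines(im,[np.int32(pts)],True,(0,255,255) if y<0 else (0,255,0),1)
    # line candidates
    for deg in range(0,91,15):
        p=(proj(f,wpt(np.radians(deg),y=.011))-np.array(b[:2])+.4)*b[4]; cv2.circle(im,tuple(int(v) for v in p),3,(0,0,255),-1)
    cv2.imwrite("pics/ov_"+n+".png",im)
E
```

```text
(no output)
```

View pics/ov_top0.png

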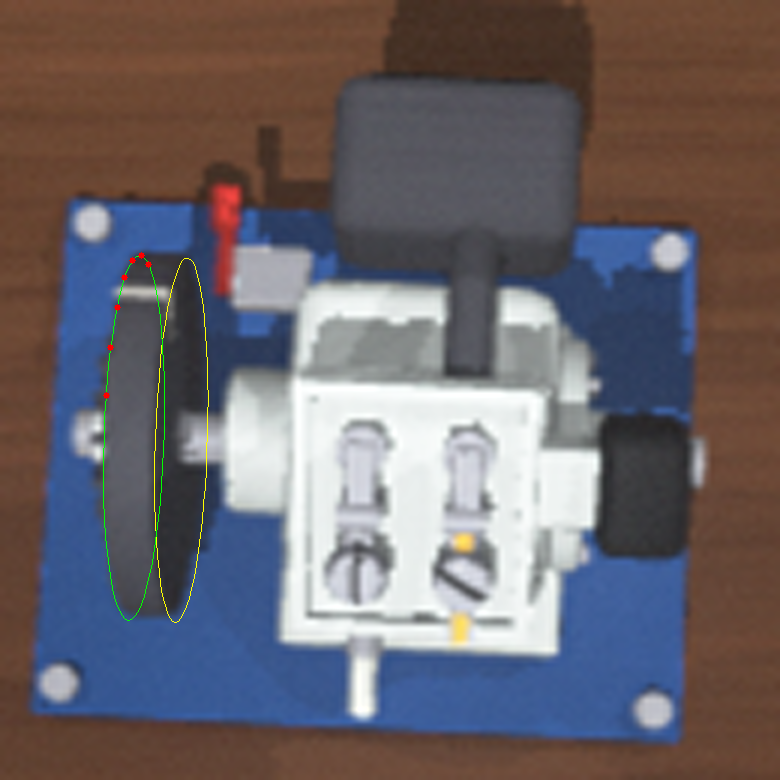

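View pics/ov_scene0.png

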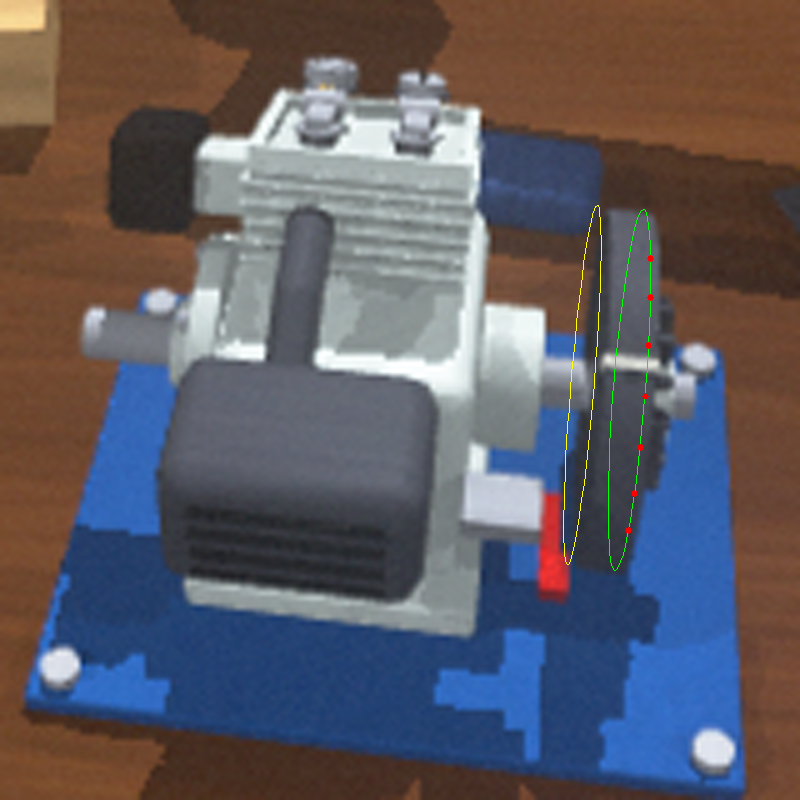

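```bash
python3 - <<'E'
from h import *
t=load("top0");s=load("scene0")
T=lambda x,y:(170+x/6-.4,90+y/6-.4); S=lambda x,y:(200+x/5-.4,170+y/5-.4)
for a,b in(((116,292),(660,365)),((171,296),(603,360))):
    X,e=tri([ray(t,*T(*a)),ray(s,*S(*b))]); d=X-WC;print(X,np.round(e,4),"rel",d@ex,d@ey,d[2],"ang",np.degrees(np.arctan2(d@ex,d[2])),np.hypot(d@ex,d[2]))
for n,f,pts in(("t",t,[T(105,430),T(157,430)]),("s",s,[S(657,212),S(608,212)])):
    for p in pts: X=onz(f,*p,.19);print(n,X,(X-WC)@ey)
for y in(T(466,580),): 
  X=onz(t,*y,.221);print("slot rel",(X-WC)@ex,(X-WC)@ey+.125)
  X=onz(t,*T(358,570),.221);print("slot rel",(X-WC)@ex,(X-WC)@ey+.125)
# scene: adjusters from behind
for p in((330,75),(420,85)):
  X=onz(s,*S(*p),.221);print("sc slot rel",(X-WC)@ex,(X-WC)@ey+.125)
E
```

```text
[0.7050305  0.18397492 0.17502972] [0.0018 0.0018] rel 0.05041405854454536 0.014433928099289704 0.07002971871789553 ang 35.749932600179946 0.0862886945239086
[0.70352822 0.15989611 0.17412984] [0.0017 0.0017] rel 0.050032661329583124 -0.009688678852769583 0.069129835734601 ang 35.89510830840756 0.08533581539080576
t [0.6394664  0.18306738 0.19      ] 0.010479738203996539
t [0.63950564 0.16086289 0.19      ] -0.01169892071785228
s [0.62325133 0.18751132 0.19      ] 0.014165151071007362
s [0.62538034 0.16512202 0.19      ] -0.008100983626679815
slot rel -0.07771716496570971 -0.022276385719583874
slot rel -0.07561673376281586 0.022297545652057743
sc slot rel -0.07208952997125087 -0.01755591456974573
sc slot rel -0.07049132568188869 0.025382363386912563
```

The overlay puts the wheel about 2 mm further +y. The white line is at about 36° from the top, so the flywheel joint is near -0.95 rad, inside the stated range. Next I'll plan the approach to pinch the rim.

```bash
cat >> h.py <<'E'
WC=WC+ey*.002
from scipy.spatial.transform import Slerp
def mat(x,y,z): return Rn.from_matrix(np.column_stack([x,y,z]))
def wpose(a,r):
    z=-(np.sin(a)*ex+np.cos(a)*ez);y=ey
    return WC-z*r, mat(np.cross(y,z),y,z)
def plan(goals,n,start=None):
    """goals list of (pos,R); n rows each; prints rows"""
    p,r=tool() if start is None else start
    for (P,Q),k in zip(goals,n):
        sl=Slerp([0,1],Rn.concatenate([r,Q]));p0,r0=p,r
        for i in range(k):
            p1=p0+(P-p0)*(i+1)/k;r1=sl((i+1)/k)
            s=r.inv().apply(p1-p);v=np.degrees((r.inv()*r1).as_rotvec())
            print((s*1000).round(1),v.round(2)); p,r=p1,r1
        print('--')
E
python3 - <<'E'
from h import *
P,Q=wpose(-.6,.17);print(P,goal(P,Q));plan([(P,Q)],[18])
E
```

```text
[0.5582075  0.17835973 0.24530705] (array([-0.50294235, -0.3238827 , -0.01432101]), array([ -3.20205665, -34.2912385 , -10.17041733]))
[-27.9 -18.   -0.8] [-0.18 -1.91 -0.57]
[-27.8 -18.3   0.1] [-0.18 -1.91 -0.57]
[-27.6 -18.5   0.9] [-0.18 -1.91 -0.57]
[-27.3 -18.8   1.8] [-0.18 -1.91 -0.57]
[-27.1 -19.1   2.6] [-0.18 -1.91 -0.57]
[-26.8 -19.4   3.5] [-0.18 -1.91 -0.57]
[-26.5 -19.6   4.3] [-0.18 -1.91 -0.57]
[-26.1 -19.9   5.1] [-0.18 -1.91 -0.57]
[-25.7 -20.2   5.9] [-0.18 -1.91 -0.57]
[-25.3 -20.5   6.7] [-0.18 -1.91 -0.57]
[-24.9 -20.7   7.5] [-0.18 -1.91 -0.57]
[-24.4 -21.    8.2] [-0.18 -1.91 -0.57]
[-23.9 -21.3   9. ] [-0.18 -1.91 -0.57]
[-23.4 -21.5   9.7] [-0.18 -1.91 -0.57]
[-22.9 -21.8  10.4] [-0.18 -1.91 -0.57]
[-22.3 -22.   11.1] [-0.18 -1.91 -0.57]
[-21.7 -22.3  11.7] [-0.18 -1.91 -0.57]
[-21.1 -22.5  12.4] [-0.18 -1.91 -0.57]
--
```

Call:
move_arm([
  {"tx": -0.028,"ty": -0.018,"tz": -0.004,"ax": -0.2,"ay": -2,"az": -0.6,"jaw": 110},
  {"tx": -0.028,"ty": -0.018,"tz": -0.003,"ax": -0.2,"ay": -2,"az": -0.6,"jaw": 110},
  {"tx": -0.028,"ty": -0.018,"tz": -0.001,"ax": -0.2,"ay": -2,"az": -0.6,"jaw": 110},
  {"tx": -0.027,"ty": -0.019,"tz": 0.002,"ax": -0.2,"ay": -2,"az": -0.6,"jaw": 110},
  {"tx": -0.027,"ty": -0.019,"tz": 0.003,"ax": -0.2,"ay": -2,"az": -0.6,"jaw": 110},
  {"tx": -0.027,"ty": -0.019,"tz": 0.003,"ax": -0.2,"ay": -2,"az": -0.6,"jaw": 110},
  {"tx": -0.026,"ty": -0.02,"tz": 0.004,"ax": -0.2,"ay": -2,"az": -0.6,"jaw": 110},
  {"tx": -0.026,"ty": -0.02,"tz": 0.005,"ax": -0.2,"ay": -2,"az": -0.6,"jaw": 110},
  {"tx": -0.026,"ty": -0.02,"tz": 0.006,"ax": -0.2,"ay": -2,"az": -0.6,"jaw": 110},
  {"tx": -0.025,"ty": -0.02,"tz": 0.007,"ax": -0.2,"ay": -2,"az": -0.6,"jaw": 110},
  {"tx": -0.025,"ty": -0.021,"tz": 0.007,"ax": -0.2,"ay": -2,"az": -0.6,"jaw": 110},
  {"tx": -0.024,"ty": -0.021,"tz": 0.008,"ax": -0.2,"ay": -2,"az": -0.6,"jaw": 110},
])

```text
time: 1.45
tool_pos: [0.4282, 0.3159, 0.2534]
tool_rot: [0.216, 0.043, 0.975, -0.004]
contact_force: [-0.1, -0.6, 0.2]
gripper_width: 0.566
```

```bash
python3 - <<'E'
from h import *
P,Q=wpose(-.6,.17);print(tool()[0],P,goal(P,Q));plan([(P,Q)],[8])
print(manip.state()["gripper_width"])
E
```

```text
[0.42820471 0.31592896 0.25338699] [0.5582075  0.17835973 0.24530705] (array([-0.12533412, -0.1258714 ,  0.0658715 ]), array([-0.61464869, -9.37023388, -2.30497305]))
[-15.7 -15.7   8.2] [-0.08 -1.17 -0.29]
[-15.4 -15.8   8.5] [-0.08 -1.17 -0.29]
[-15.2 -15.9   8.8] [-0.08 -1.17 -0.29]
[-14.9 -16.    9.1] [-0.08 -1.17 -0.29]
[-14.6 -16.1   9.4] [-0.08 -1.17 -0.29]
[-14.3 -16.2   9.7] [-0.08 -1.17 -0.29]
[-14.1 -16.3   9.9] [-0.08 -1.17 -0.29]
[-13.8 -16.3  10.2] [-0.08 -1.17 -0.29]
--
0.566167279628762
```

Tracking is good. The opening is 0.566 (48 mm).

Call:
move_arm([
  {"tx": -0.026,"ty": -0.025,"tz": 0.013,"ax": -0.1,"ay": -1.9,"az": -0.5,"jaw": 110},
  {"tx": -0.025,"ty": -0.025,"tz": 0.014,"ax": -0.1,"ay": -1.9,"az": -0.5,"jaw": 110},
  {"tx": -0.024,"ty": -0.026,"tz": 0.015,"ax": -0.1,"ay": -1.9,"az": -0.5,"jaw": 110},
  {"tx": -0.023,"ty": -0.026,"tz": 0.016,"ax": -0.1,"ay": -1.9,"az": -0.5,"jaw": 110},
  {"tx": -0.022,"ty": -0.026,"tz": 0.016,"ax": -0.1,"ay": -1.9,"az": -0.4,"jaw": 110},
  {"jaw": 110},
])

```text
schema error: expected keys tx, ty, tz, ax, ay, az, jaw
```

```bash
python3 - <<'E'
from h import *
P,Q=wpose(-.6,.17);print(goal(P,Q))
f=manip.grab_frame("wrist");save("w1",f);im=f["color"][:,:,::-1].copy()
for y in(-.011,.011):
    for a in np.linspace(-1.5,1.,26):
        q=proj(f,wpt(a,y=y),True); cv2.circle(im,tuple(int(round(v)) for v in q),1,(0,255,255),-1)
cv2.imwrite("pics/w1.png",im)
crop(f,0,0,512,384,1.5,"w1raw.png")
E
```

```text
(array([-0.12533412, -0.1258714 ,  0.0658715 ]), array([-0.61464869, -9.37023388, -2.30497305]))
```

View pics/w1.png

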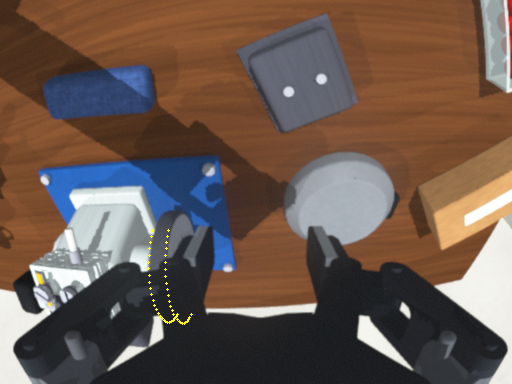

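View pics/w1raw.png

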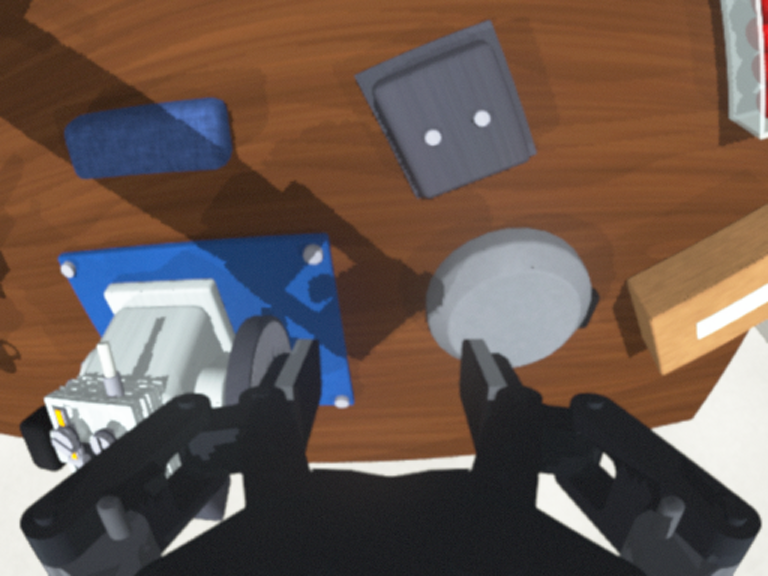

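Call:
move_arm([
  {"tx": -0.026,"ty": -0.025,"tz": 0.013,"ax": -0.1,"ay": -1.9,"az": -0.5,"jaw": 110},
  {"tx": -0.025,"ty": -0.025,"tz": 0.014,"ax": -0.1,"ay": -1.9,"az": -0.5,"jaw": 110},
  {"tx": -0.024,"ty": -0.026,"tz": 0.015,"ax": -0.1,"ay": -1.9,"az": -0.5,"jaw": 110},
  {"tx": -0.023,"ty": -0.026,"tz": 0.016,"ax": -0.1,"ay": -1.9,"az": -0.5,"jaw": 110},
  {"tx": -0.022,"ty": -0.026,"tz": 0.016,"ax": -0.1,"ay": -1.9,"az": -0.4,"jaw": 110},
  {"tx": 0,"ty": 0,"tz": 0,"ax": 0,"ay": 0,"az": 0,"jaw": 110},
])

```text
time: 2.1
tool_pos: [0.5658, 0.1688, 0.2467]
tool_rot: [0.301, 0.022, 0.953, -0.01]
contact_force: [-0.4, -0.1, -0.1]
gripper_width: 0.57
```

```bash
python3 - <<'E'
from h import *
P,Q=wpose(-.6,.17);print(goal(P,Q))
f=manip.grab_frame("wrist");save("w1",f);im=f["color"][:,:,::-1].copy()
im=cv2.resize(im,None,fx=1.5,fy=1.5)
for y in(-.011,.011):
    for a in np.linspace(-2,1.,31):
        q=proj(f,wpt(a,y=y),True)*1.5; cv2.circle(im,tuple(int(round(v)) for v in q),1,(0,255,255),-1)
cv2.imwrite("pics/w2.png",im)
E
```

```text
(array([ 0.00737643,  0.00921931, -0.00353698]), array([-0.29907955,  0.70161025,  0.09887497]))
```

View pics/w2.png

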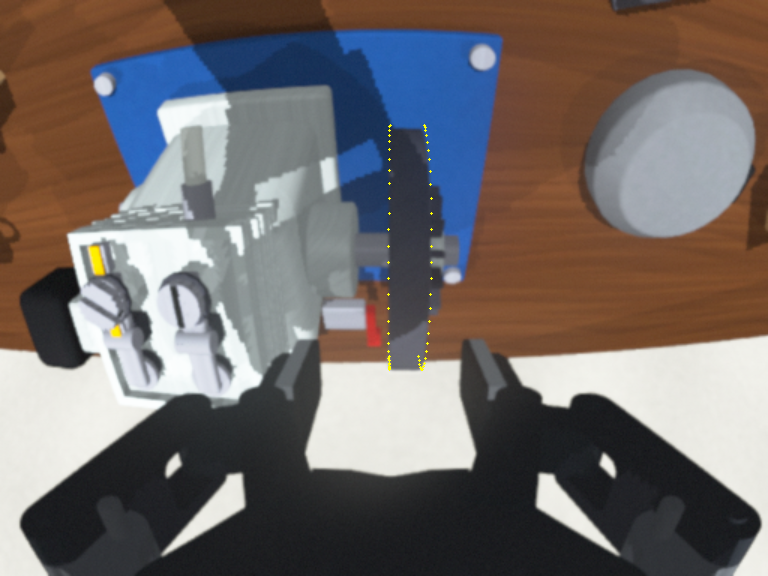

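Call:
move_arm([
  {"tx": 0.007,"ty": 0.009,"tz": 0.0,"ax": -0.3,"ay": 0.7,"az": 0.1,"jaw": 110},
  {"tx": 0,"ty": 0,"tz": 0.02,"ax": 0,"ay": 0,"az": 0,"jaw": 110},
  {"tx": 0,"ty": 0,"tz": 0.02,"ax": 0,"ay": 0,"az": 0,"jaw": 110},
  {"tx": 0,"ty": 0,"tz": 0,"ax": 0,"ay": 0,"az": 0,"jaw": 110},
])

```text
time: 2.55
tool_pos: [0.5805, 0.1839, 0.2101]
tool_rot: [0.295, 0.02, 0.955, -0.004]
contact_force: [-1.4, 0.0, -0.6]
gripper_width: 0.572
```

```bash
python3 - <<'E'
from h import *
P,Q=wpose(-.6,.058);print(goal(P,Q))
f=manip.grab_frame("wrist");crop(f,100,0,420,384,1.5,"w3.png")
E
```

```text
(array([-0.0018532 , -0.00709568,  0.07043589]), array([ 0.38729813, -0.10192816,  0.10759755]))
```

View pics/w3.png

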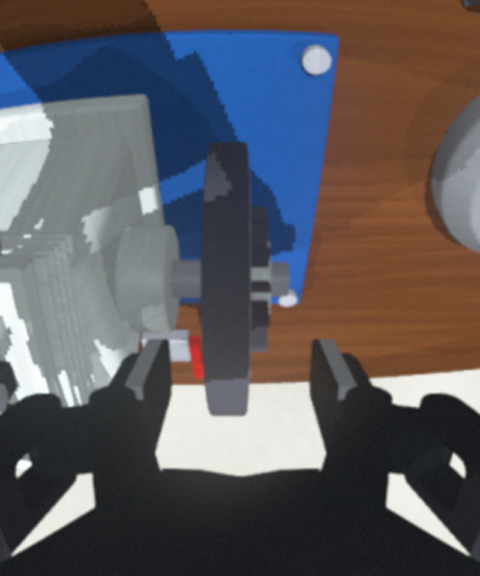

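Call:
move_arm([
  {"tx": -0.002,"ty": -0.006,"tz": 0.01,"ax": 0.4,"ay": -0.1,"az": 0.1,"jaw": 110},
  {"tx": 0,"ty": 0,"tz": 0.02,"ax": 0,"ay": 0,"az": 0,"jaw": 110},
  {"tx": 0,"ty": 0,"tz": 0,"ax": 0,"ay": 0,"az": 0,"jaw": 110},
  {"tx": 0,"ty": 0,"tz": 0,"ax": 0,"ay": 0,"az": 0,"jaw": 110},
])

```text
time: 3.0
tool_pos: [0.5997, 0.1802, 0.1914]
tool_rot: [0.299, 0.02, 0.954, -0.006]
contact_force: [1.0, -0.2, 0.7]
gripper_width: 0.571
```

```bash
python3 - <<'E'
from h import *
P,Q=wpose(-.6,.058);print(goal(P,Q))
f=manip.grab_frame("wrist");crop(f,100,0,420,384,1.5,"w4.png")
E
```

```text
(array([ 0.00398344, -0.00393777,  0.04408274]), array([0.20921554, 0.39076824, 0.13839352]))
```

View pics/w4.png

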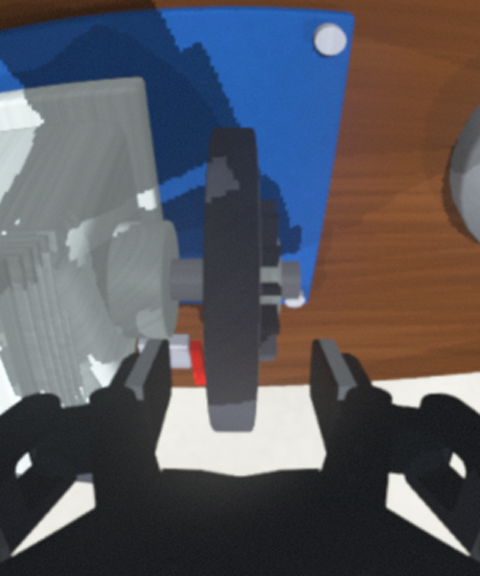

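Call:
move_arm([
  {"tx": 0.004,"ty": -0.003,"tz": 0.01,"ax": 0.2,"ay": 0.4,"az": 0.1,"jaw": 110},
  {"tx": 0,"ty": 0,"tz": 0.015,"ax": 0,"ay": 0,"az": 0,"jaw": 110},
  {"tx": 0,"ty": 0,"tz": 0.015,"ax": 0,"ay": 0,"az": 0,"jaw": 110},
  {"tx": 0,"ty": 0,"tz": 0,"ax": 0,"ay": 0,"az": 0,"jaw": 110},
  {"tx": 0,"ty": 0,"tz": 0,"ax": 0,"ay": 0,"az": 0,"jaw": 110},
])

```text
time: 3.55
tool_pos: [0.6197, 0.1761, 0.1576]
tool_rot: [0.297, 0.022, 0.955, -0.007]
contact_force: [0.8, -0.6, 0.6]
gripper_width: 0.571
```

```bash
python3 - <<'E'
from h import *
P,Q=wpose(-.6,.058);print(goal(P,Q))
f=manip.grab_frame("wrist");crop(f,100,0,420,384,1.5,"w5.png")
E
```

```text
(array([ 0.0013027 , -0.00062479,  0.00482536]), array([ 0.0340913 ,  0.17729827, -0.00406695]))
```

View pics/w5.png

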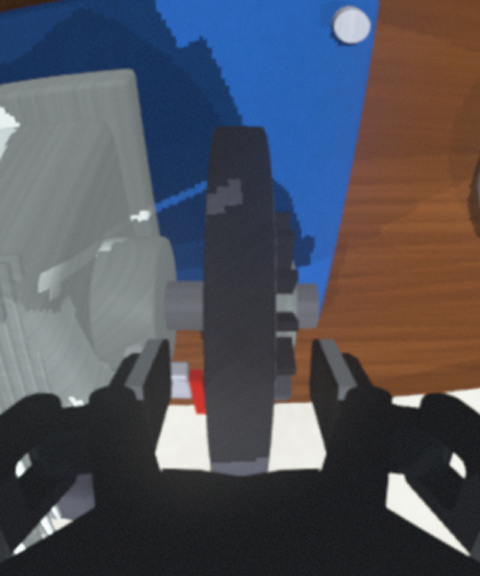

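The wheel is centred between the pads at 0.063 radius. I'll close on the rim.

Call:
move_arm([
  {"tx": 0,"ty": 0,"tz": 0.002,"ax": 0,"ay": 0,"az": 0,"jaw": 150},
  {"tx": 0,"ty": 0,"tz": 0,"ax": 0,"ay": 0,"az": 0,"jaw": 180},
  {"tx": 0,"ty": 0,"tz": 0,"ax": 0,"ay": 0,"az": 0,"jaw": 220},
  {"tx": 0,"ty": 0,"tz": 0,"ax": 0,"ay": 0,"az": 0,"jaw": 255},
  {"tx": 0,"ty": 0,"tz": 0,"ax": 0,"ay": 0,"az": 0,"jaw": 255},
  {"tx": 0,"ty": 0,"tz": 0,"ax": 0,"ay": 0,"az": 0,"jaw": 255},
])

```text
time: 4.2
tool_pos: [0.6207, 0.1757, 0.1575]
tool_rot: [0.298, 0.022, 0.954, -0.007]
contact_force: [1.4, -0.6, -1.5]
gripper_width: 0.24
```

```bash
python3 - <<'E'
from h import *
p,r=tool();d=p-WC;z=-r.as_matrix()[:,2]
print("TCP rel",d@ex,d@ey,d[2],"ang",np.arctan2(d@ex,d[2]),"rad",np.hypot(d@ex,d[2]),"tool ang",np.arctan2(z@ex,z[2]))
print(manip.state()["contact_force"],manip.state()["gripper_width"])
f=manip.grab_frame("wrist");crop(f,100,0,420,384,1.5,"w6.png")
s=manip.grab_frame("scene");crop(s,300,170,360,300,5,"s6.png")
E
```

```text
TCP rel -0.03342488089123897 0.00023249422862339848 0.05254112148009994 ang -0.5665886129786808 rad 0.06227192071054282 tool ang -0.6050880465891237
[ 1.42608992 -0.5540326  -1.52680753] 0.24005522946737481
```

View pics/s6.png

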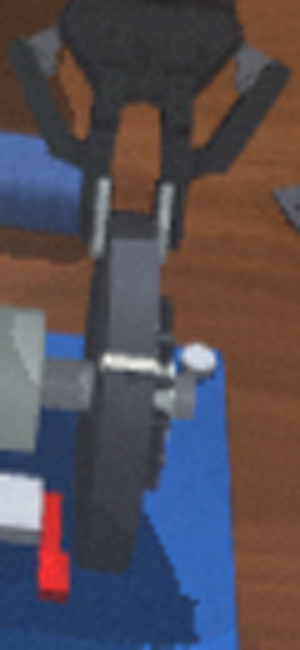

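Call:
move_arm([
  {"tx": -0.0022,"ty": 0,"tz": 0,"ax": 0,"ay": 2,"az": 0,"jaw": 255},
  {"tx": -0.0043,"ty": 0,"tz": 0,"ax": 0,"ay": 4,"az": 0,"jaw": 255},
  {"tx": -0.0043,"ty": 0,"tz": 0,"ax": 0,"ay": 4,"az": 0,"jaw": 255},
  {"tx": -0.0043,"ty": 0,"tz": 0,"ax": 0,"ay": 4,"az": 0,"jaw": 255},
  {"tx": -0.0022,"ty": 0,"tz": 0,"ax": 0,"ay": 2,"az": 0,"jaw": 255},
  {"tx": 0,"ty": 0,"tz": 0,"ax": 0,"ay": 0,"az": 0,"jaw": 255},
])

```text
time: 4.9
tool_pos: [0.6364, 0.1749, 0.1651]
tool_rot: [0.158, 0.023, 0.987, -0.003]
contact_force: [-2.1, -1.1, 1.5]
gripper_width: 0.246
```

```bash
cat > wst.py <<'E'
from h import *
p,r=tool();d=p-WC;z=-r.as_matrix()[:,2]
print("TCP rel",d@ex,d@ey,d[2],"ang",np.arctan2(d@ex,d[2]),"rad",np.hypot(d@ex,d[2]),"tool ang",np.arctan2(z@ex,z[2]))
print(manip.state()["contact_force"],manip.state()["gripper_width"],manip.state()["joint_pos"])
E
python3 wst.py
```

```text
TCP rel -0.017746930047678567 0.0001730972083245105 0.060127754982012435 ang -0.2870047493035297 rad 0.0626921083175077 tool ang -0.31767123939840647
[-2.09957204 -1.12803328  1.53519262] 0.2459752918499988 [ 0.18571629  0.00305579  1.80041969 -0.08281774  1.02972757 -1.30652249]
```

Call:
move_arm([
  {"tx": -0.0022,"ty": 0,"tz": 0,"ax": 0,"ay": 2,"az": 0,"jaw": 255},
  {"tx": -0.0043,"ty": 0,"tz": 0,"ax": 0,"ay": 4,"az": 0,"jaw": 255},
  {"tx": -0.0043,"ty": 0,"tz": 0,"ax": 0,"ay": 4,"az": 0,"jaw": 255},
  {"tx": -0.0043,"ty": 0,"tz": 0,"ax": 0,"ay": 4,"az": 0,"jaw": 255},
  {"tx": -0.0043,"ty": 0,"tz": 0,"ax": 0,"ay": 4,"az": 0,"jaw": 255},
  {"tx": -0.0043,"ty": 0,"tz": 0,"ax": 0,"ay": 4,"az": 0,"jaw": 255},
  {"tx": -0.0043,"ty": 0,"tz": 0,"ax": 0,"ay": 4,"az": 0,"jaw": 255},
  {"tx": -0.0022,"ty": 0,"tz": 0,"ax": 0,"ay": 2,"az": 0,"jaw": 255},
  {"tx": 0,"ty": 0,"tz": 0,"ax": 0,"ay": 0,"az": 0,"jaw": 255},
])

```text
time: 5.8
tool_pos: [0.6671, 0.1733, 0.1672]
tool_rot: [-0.087, 0.024, 0.996, 0.002]
contact_force: [0.2, -0.7, 1.0]
gripper_width: 0.243
```

```bash
cat >> wst.py <<'E'
import sys
n=sys.argv[1]
s=manip.grab_frame("scene");save("s",s);crop(s,290,170,370,320,4,"s"+n+".png")
b=(290,170);im=cv2.resize(s["color"][170:300,300:360,::-1],None,fx=4.5,fy=4.5,interpolation=cv2.INTER_CUBIC)
im2=im.copy()
for dg in range(30,111,10):
    for y in(-.011,.011):
        q=(proj(s,wpt(np.radians(dg),y=y))-np.array([300,170])+.4)*4.5
        cv2.circle(im2,tuple(int(v) for v in q),2,(0,0,255) if dg==90 else (0,255,255),-1)
cv2.imwrite("pics/s"+n+".png",np.hstack([im,im2]))
E
python3 wst.py 7
```

```text
TCP rel 0.013040506703445691 -1.5092578014654412e-05 0.06223053502807886 ang 0.20656267194093153 rad 0.06358218543714554 tool ang 0.17412567648400246
[ 0.20969837 -0.74287587  0.96257561] 0.2427162502876022 [ 0.13371341  0.35066351  1.38747144  0.03074834  1.57487247 -1.39185271]
```

View pics/s7.png

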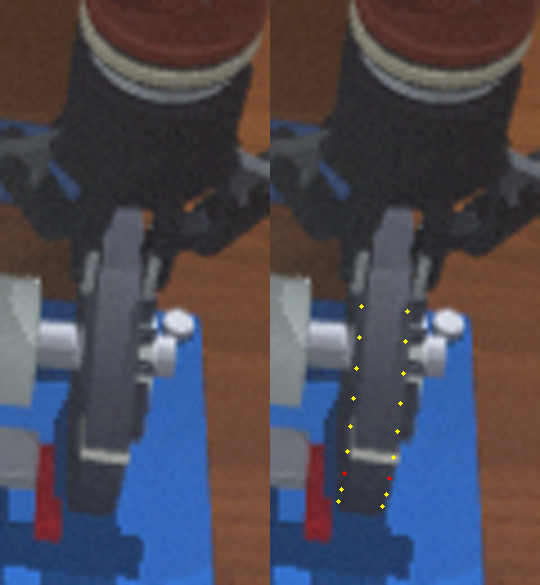

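```bash
python3 - <<'E'
from h import *
t=load("top0");s=load("scene0")
T=lambda x,y:(170+x/6-.4,90+y/6-.4); S=lambda x,y:(200+x/5-.4,170+y/5-.4)
for a,b in(((225,290),(553,500)),((228,188),(553,560)),((228,188),(553,598)),((228,210),(553,552))):
    X,e=tri([ray(t,*T(*a)),ray(s,*S(*b))]);d=X-WC;print(d@ex,d@ey,d[2],np.round(e,4))
# white line angle now
f=load("s")
for u,v,y in ((82,452,-.011),(127,462,.011)):
    c,d=ray(f,300+u/4.5-.4,170+v/4.5-.4)
    # intersect with cylinder radius .085
    a0=min(np.radians(np.arange(40,120,.1)),key=lambda a:abs(proj(f,wpt(a,y=y))[1]-(170+v/4.5-.4)))
    print(np.degrees(a0))
E
```

```text
0.07380683695933835 -0.02628426924799703 0.0012555503755873193 [0.0018 0.0018]
0.11857050537766976 -0.026572838513841145 0.0168733634451525 [0.002 0.002]
0.12469177781632058 -0.024494445179485975 -0.0008767302655495468 [0.0017 0.0017]
0.10985746866366021 -0.026363021387996448 0.010964016420047823 [0.002 0.002]
80.00000000000057
82.2000000000006
```

Call:
move_arm([
  {"tx": -0.0022,"ty": 0,"tz": 0,"ax": 0,"ay": 2,"az": 0,"jaw": 255},
  {"tx": -0.0033,"ty": 0,"tz": 0,"ax": 0,"ay": 3,"az": 0,"jaw": 255},
  {"tx": -0.0033,"ty": 0,"tz": 0,"ax": 0,"ay": 3,"az": 0,"jaw": 255},
  {"tx": -0.0033,"ty": 0,"tz": 0,"ax": 0,"ay": 3,"az": 0,"jaw": 255},
  {"tx": -0.0022,"ty": 0,"tz": 0,"ax": 0,"ay": 2,"az": 0,"jaw": 255},
  {"tx": 0,"ty": 0,"tz": 0,"ax": 0,"ay": 0,"az": 0,"jaw": 255},
  {"tx": 0,"ty": 0,"tz": 0,"ax": 0,"ay": 0,"az": 0,"jaw": 255},
])

```text
time: 6.55
tool_pos: [0.6804, 0.1726, 0.1633]
tool_rot: [-0.194, 0.023, 0.981, 0.004]
contact_force: [0.9, -1.9, 0.2]
gripper_width: 0.247
```

```bash
python3 wst.py 8
```

```text
TCP rel 0.02637247890961345 -6.568853533902104e-05 0.05828380751922364 ang 0.42491753816272704 rad 0.06397272749207991 tool ang 0.38968010562967625
[ 0.91249387 -1.86774338  0.16720651] 0.24734283283998804 [ 0.11815374  0.5208416   1.20040039  0.06254965  1.80505268 -1.40302544]
```

View pics/s8.png

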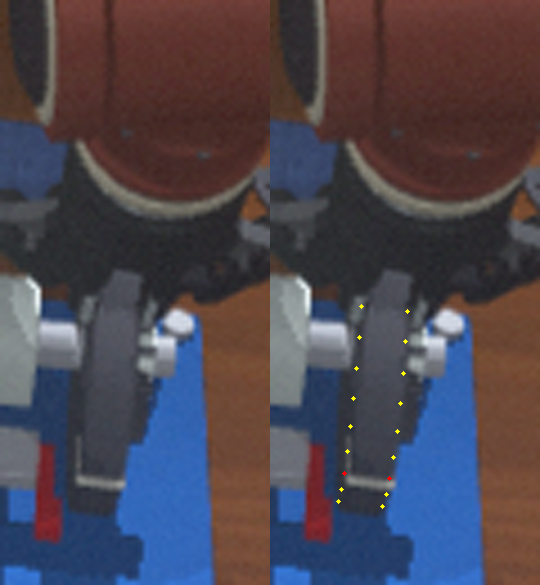

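Call:
move_arm([
  {"tx": -0.0022,"ty": 0,"tz": 0,"ax": 0,"ay": 2,"az": 0,"jaw": 255},
  {"tx": 0,"ty": 0,"tz": 0,"ax": 0,"ay": 0,"az": 0,"jaw": 255},
  {"tx": 0,"ty": 0,"tz": 0,"ax": 0,"ay": 0,"az": 0,"jaw": 255},
])

```text
time: 6.9
tool_pos: [0.682, 0.1726, 0.1626]
tool_rot: [-0.208, 0.023, 0.978, 0.004]
contact_force: [1.7, -1.9, -0.4]
gripper_width: 0.245
```

```bash
python3 wst.py 9
```

```text
TCP rel 0.027929761087944604 -4.2609156190745015e-05 0.057623756065718415 ang 0.4513262079217765 rad 0.06403568393912167 tool ang 0.4194890254621243
[ 1.65060588 -1.93245306 -0.41129962] 0.24475711511360393 [ 0.11650827  0.54435503  1.17493215  0.06645711  1.83659694 -1.40369233]
```

View pics/s9.png

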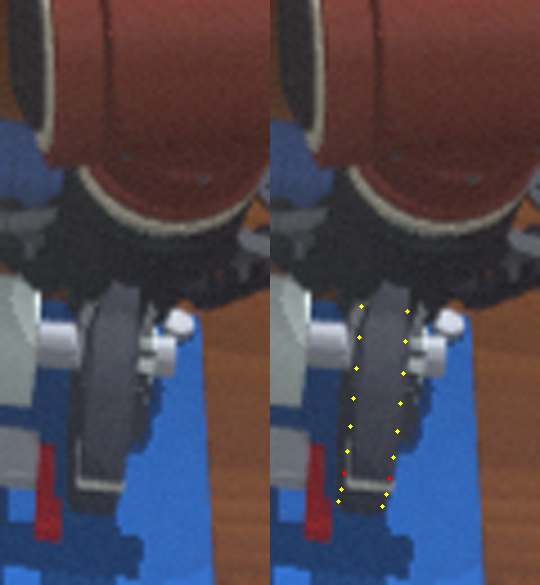

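Call:
move_arm([
  {"tx": 0,"ty": 0,"tz": 0,"ax": 0,"ay": 0,"az": 0,"jaw": 170},
  {"tx": 0,"ty": 0,"tz": 0,"ax": 0,"ay": 0,"az": 0,"jaw": 120},
  {"tx": 0,"ty": 0,"tz": 0,"ax": 0,"ay": 0,"az": 0,"jaw": 110},
  {"tx": 0,"ty": 0,"tz": 0,"ax": 0,"ay": 0,"az": 0,"jaw": 110},
  {"tx": 0,"ty": 0,"tz": 0,"ax": 0,"ay": 0,"az": 0,"jaw": 110},
])

```text
time: 7.45
tool_pos: [0.68, 0.1736, 0.1632]
tool_rot: [-0.209, 0.022, 0.978, 0.003]
contact_force: [1.2, -0.2, -0.0]
gripper_width: 0.566
```

```bash
python3 wst.py 10;python3 - <<'E'
from h import *
f=manip.grab_frame("wrist");crop(f,100,0,420,384,1.5,"w10.png")
E
```

```text
TCP rel 0.025857701312998947 0.0009305650658767203 0.05822574612994248 ang 0.4179316066012735 rad 0.06370916911701784 tool ang 0.4213254224450174
[ 1.19922796 -0.19216828 -0.00529228] 0.566436408633552 [ 0.11869651  0.54137724  1.17835982  0.06564627  1.83814753 -1.4031223 ]
```

View pics/s10.png

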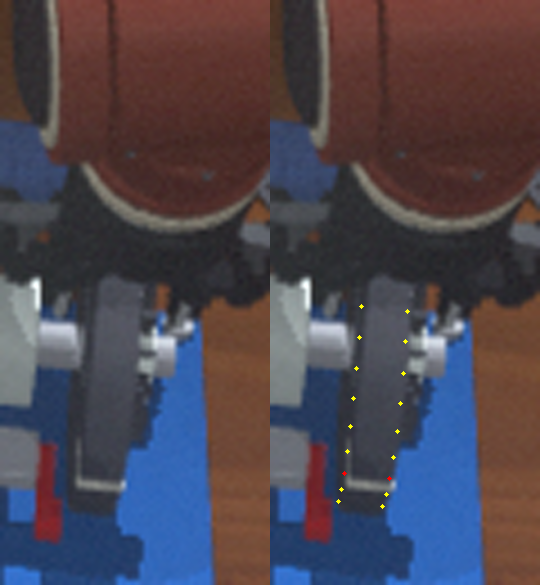

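View pics/w10.png

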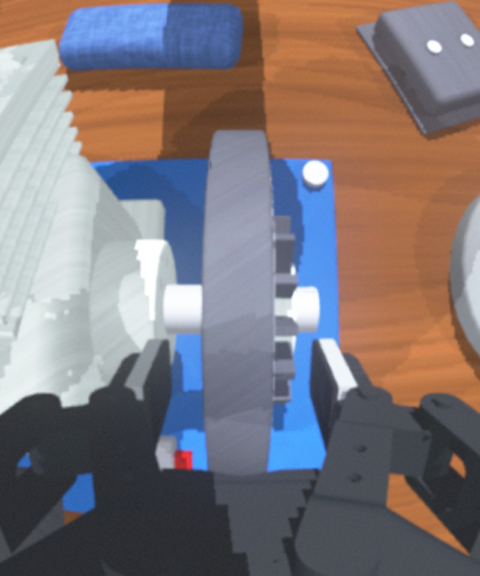

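Call:
move_arm([
  {"tx": 0,"ty": 0,"tz": -0.015,"ax": 0,"ay": 0,"az": 0,"jaw": 110},
  {"tx": 0,"ty": 0,"tz": -0.025,"ax": 0,"ay": 0,"az": 0,"jaw": 110},
  {"tx": 0,"ty": 0,"tz": -0.035,"ax": 0,"ay": 0,"az": 0,"jaw": 110},
  {"tx": 0,"ty": 0,"tz": -0.035,"ax": 0,"ay": 0,"az": 0,"jaw": 110},
  {"tx": 0,"ty": 0,"tz": -0.03,"ax": 0,"ay": -2,"az": 0,"jaw": 110},
  {"tx": 0.01,"ty": 0,"tz": -0.01,"ax": 0,"ay": -6,"az": 0,"jaw": 110},
  {"tx": 0.03,"ty": -0.01,"tz": -0.01,"ax": 0,"ay": -6,"az": 0,"jaw": 110},
  {"tx": 0.03,"ty": -0.02,"tz": 0,"ax": 0,"ay": -6,"az": 0,"jaw": 110},
  {"tx": 0.03,"ty": -0.02,"tz": 0,"ax": 0,"ay": -4,"az": 0,"jaw": 110},
  {"tx": 0,"ty": 0,"tz": 0,"ax": 0,"ay": 0,"az": 0,"jaw": 110},
])

```text
time: 8.55
tool_pos: [0.6466, 0.1234, 0.3379]
tool_rot: [0.006, 0.023, 1.0, -0.002]
contact_force: [0.3, 1.2, 0.5]
gripper_width: 0.57
```

```bash
python3 wst.py 11;python3 - <<'E'
from h import *
f=manip.grab_frame("wrist");crop(f,0,0,512,384,1.5,"w11.png")
E
```

```text
TCP rel -0.005154443923473328 -0.05074867967268871 0.23289451902190245 ang -0.02212848371224375 rad 0.2329515513633758 tool ang -0.012418993082688871
[0.3241909  1.19271342 0.49221034] 0.5699567917302627 [ 0.07829002  0.08287165  1.40615849 -0.00611152  1.64080962 -1.44772782]
```

View pics/s11.png

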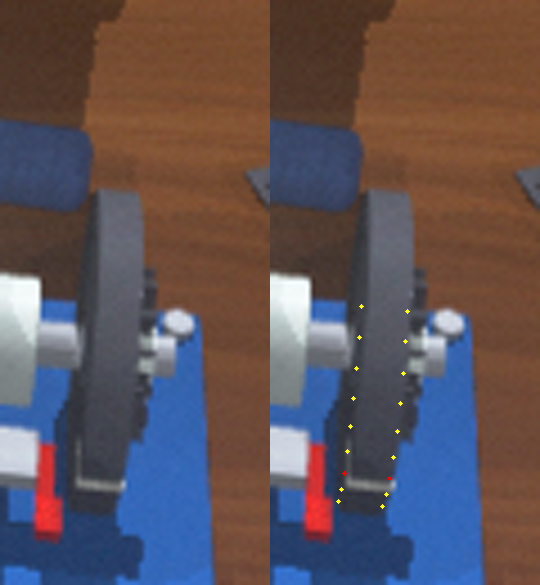

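View pics/w11.png

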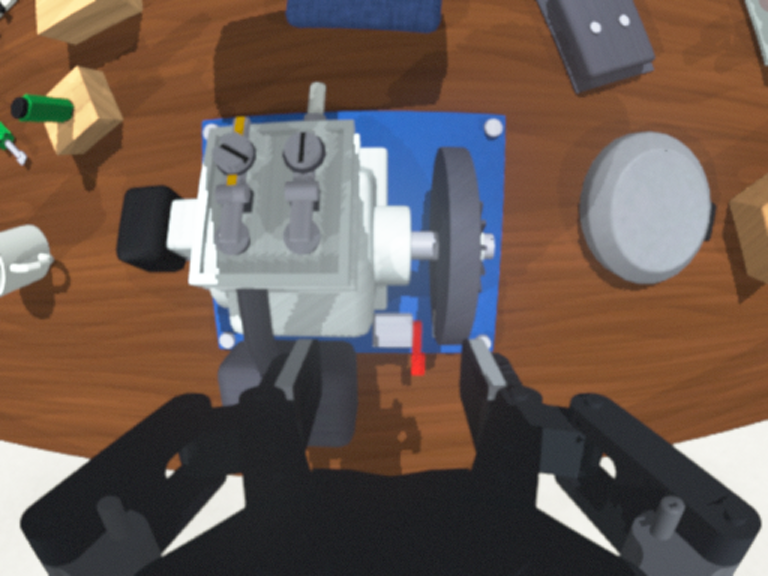

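```bash
cat >> h.py <<'E'
NS=-np.sin(.45)*ex+np.cos(.45)*ez
US=np.cos(.45)*ex+np.sin(.45)*ez
def onpl(f,u,v,c,n,fish):
    o,d=ray(f,u,v,fish);return o+d*((c-o)@n)/(d@n)
E
python3 - <<'E'
from h import *
f=manip.grab_frame("wrist");save("w11",f);t=load("top0")
crop(f,130,65,250,135,6.5,"w11b.png")
im=f["color"][65:200,120:260]
crop(f,15,20,100,130,6,"w11c.png")
E
```

```text
(no output)
```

View pics/w11b.png

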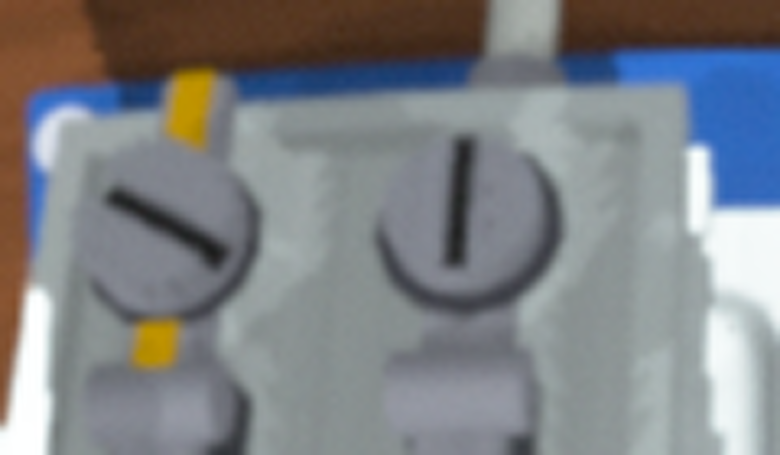

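View pics/w11c.png

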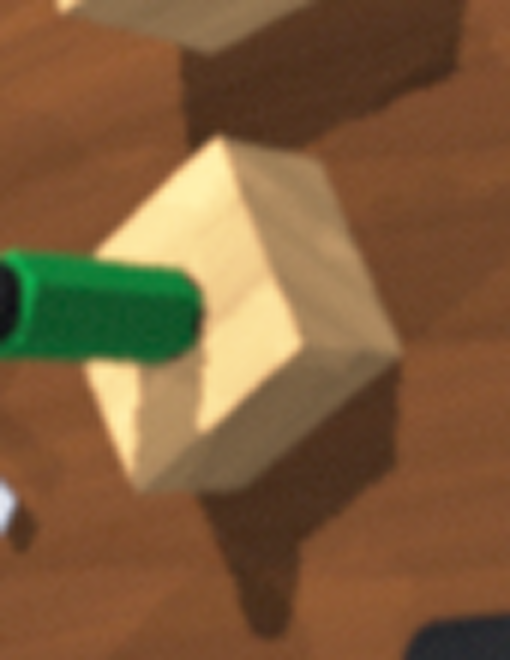

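```bash
python3 - <<'E'
from h import *
f=load("w11");t=load("top0")
V=lambda x,y:(130+x/6.5-.42,65+y/6.5-.42);T=lambda x,y:(170+x/6-.4,90+y/6-.4)
for nm,v,tt in(("slot",(168,226),(466,580)),("other",(460,203),(358,572))):
    print(nm,"wrist",onz(f,*V(*v),.221,True),"top",onz(t,*T(*tt),.221),tri([ray(f,*V(*v),True),ray(t,*T(*tt))]))
    X=onz(f,*V(*v),.221,True)-WC;print((X@ex),X@ey+.125)
c=onz(f,*V(168,226),.221,True)
a=onpl(f,*V(113,190),c,NS,True);b=onpl(f,*V(225,262),c,NS,True);d=b-a
print("len",np.linalg.norm(d),"u,y comps",d@US,d@ey,"angle",np.arctan2(d@US,d@ey))
m1=onpl(f,*V(190,105),c,NS,True);m2=onpl(f,*V(156,342),c,NS,True);d=m1-m2;print("marks",d@US,d@ey)
# top
c=onz(t,*T(466,580),.221)
a=onpl(t,*T(443,562),c,NS,False);b=onpl(t,*T(489,600),c,NS,False);d=b-a;print("top len",np.linalg.norm(d),d@US,d@ey,np.arctan2(d@US,d@ey))
E
```

```text
slot wrist [0.57014943 0.03321617 0.221     ] top [0.56952096 0.02839536 0.221     ] (array([0.57038428, 0.02883817, 0.21031115]), [np.float64(0.0009149547790563715), np.float64(0.0009149547790563295)])
-0.07731345967697296 -0.01943157033526502
other wrist [0.57118421 0.07502471 0.221     ] top [0.57285781 0.07281858 0.221     ] (array([0.57211921, 0.07375783, 0.21903771]), [np.float64(0.0013405543581714687), np.float64(0.0013405543581713618)])
-0.07822319710664875 0.022379876457705797
len 0.022448511957309205 u,y comps 0.012678122327921593 0.01852568226370382 angle 0.6001478419917288
marks -0.03722091153643487 5.822100711681297e-05
top len 0.02494737284694442 -0.01543442585215712 -0.0195997426151142 -2.4745319705348834
```

```bash
python3 - <<'E'
from h import *
f=load("w11"); p,r=tool();C=-f["R"].T@f["t"];print("cam in tool",r.inv().apply(C-p),"axis",r.inv().apply(f["R"].T@[0,0,1]),"imx",r.inv().apply(f["R"].T@[1,0,0]))
U=lambda x,y:(15+x/6-.42,20+y/6-.42)
for q in((220,135),(302,347),(140,490)): print(onz(f,*U(*q),.053,True))
y=ey;z=-ez;Q=mat(np.cross(y,z),y,z)
plan([(np.array([.48,-.24,.26]),Q)],[12])
E
```

```text
cam in tool [ 0.06662324 -0.00073644 -0.14259726] axis [-2.63865050e-01 -6.03313088e-04  9.64559418e-01] imx [3.23934524e-04 9.99999693e-01 7.14095875e-04]
[ 0.43089894 -0.22225828  0.053     ]
[ 0.50054689 -0.19243838  0.053     ]
[ 0.52966976 -0.25974165  0.053     ]
[ 13.1 -31.    6.5] [-0.02  0.07  0.01]
[ 13.1 -31.    6.5] [-0.02  0.07  0.01]
[ 13.1 -31.    6.5] [-0.02  0.07  0.01]
[ 13.  -31.    6.5] [-0.02  0.07  0.01]
[ 13.  -31.    6.5] [-0.02  0.07  0.01]
[ 13.  -31.    6.5] [-0.02  0.07  0.01]
[ 13.  -31.    6.5] [-0.02  0.07  0.01]
[ 13.  -31.    6.5] [-0.02  0.07  0.01]
[ 13.  -31.    6.5] [-0.02  0.07  0.01]
[ 13.  -31.    6.6] [-0.02  0.07  0.01]
[ 12.9 -31.    6.6] [-0.02  0.07  0.01]
[ 12.9 -31.    6.6] [-0.02  0.07  0.01]
--
```

Call:
move_arm([
  {"tx": 0.013,"ty": -0.031,"tz": 0.004,"ax": 0,"ay": 0,"az": 0,"jaw": 110},
  {"tx": 0.013,"ty": -0.031,"tz": 0.004,"ax": 0,"ay": 0,"az": 0,"jaw": 110},
  {"tx": 0.013,"ty": -0.031,"tz": 0.004,"ax": 0,"ay": 0,"az": 0,"jaw": 110},
  {"tx": 0.013,"ty": -0.031,"tz": 0.004,"ax": 0,"ay": 0,"az": 0,"jaw": 110},
  {"tx": 0.013,"ty": -0.031,"tz": 0.006,"ax": 0,"ay": 0,"az": 0,"jaw": 110},
  {"tx": 0.013,"ty": -0.031,"tz": 0.007,"ax": 0,"ay": 0,"az": 0,"jaw": 110},
  {"tx": 0.013,"ty": -0.031,"tz": 0.007,"ax": 0,"ay": 0.4,"az": 0,"jaw": 110},
  {"tx": 0.013,"ty": -0.031,"tz": 0.007,"ax": 0,"ay": 0.4,"az": 0,"jaw": 110},
  {"tx": 0.013,"ty": -0.031,"tz": 0.007,"ax": 0,"ay": 0,"az": 0,"jaw": 110},
  {"tx": 0.013,"ty": -0.031,"tz": 0.007,"ax": 0,"ay": 0,"az": 0,"jaw": 110},
  {"tx": 0.01,"ty": -0.022,"tz": 0.005,"ax": 0,"ay": 0,"az": 0,"jaw": 110},
  {"tx": 0,"ty": 0,"tz": 0,"ax": 0,"ay": 0,"az": 0,"jaw": 110},
])

```text
time: 9.9
tool_pos: [0.5185, -0.2166, 0.2809]
tool_rot: [0.002, 0.02, 1.0, -0.0]
contact_force: [0.6, 0.6, -0.6]
gripper_width: 0.566
```

```bash
python3 - <<'E'
from h import *
print(tool()[0],tool()[1].as_matrix().round(3))
f=manip.grab_frame("wrist");save("w12",f);crop(f,0,0,512,384,1.5,"w12.png");print(proj(f,[.48,-.241,.1275],True),proj(f,[.48,-.241,.053],True))
E
```

```text
[ 0.51850383 -0.21655226  0.28086108] [[-0.999  0.039  0.004]
 [ 0.039  0.999 -0.001]
 [-0.004 -0.001 -1.   ]]
[234.68823191 138.08850954] [239.79702283 132.30562368]
```

View pics/w12.png

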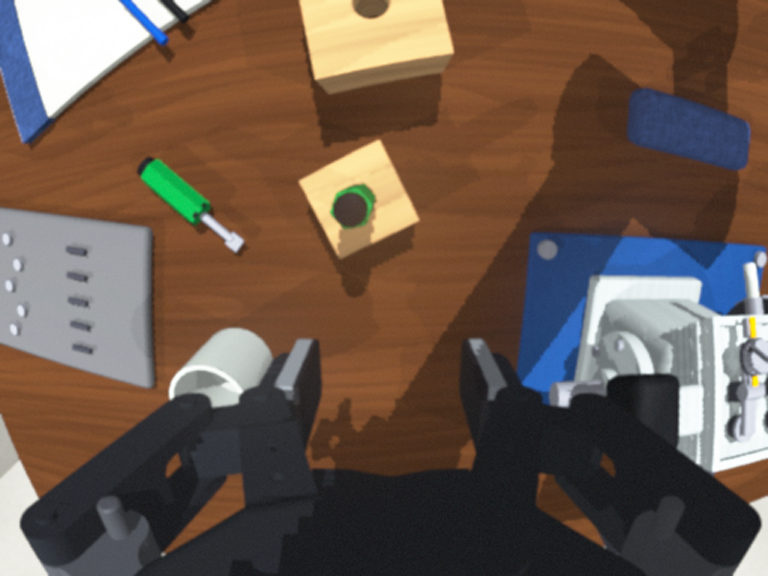

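```bash
python3 - <<'E'
from h import *
f=load("w12");crop(f,195,90,285,175,8,"w12b.png")
E
```

```text
(no output)
```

View pics/w12b.png

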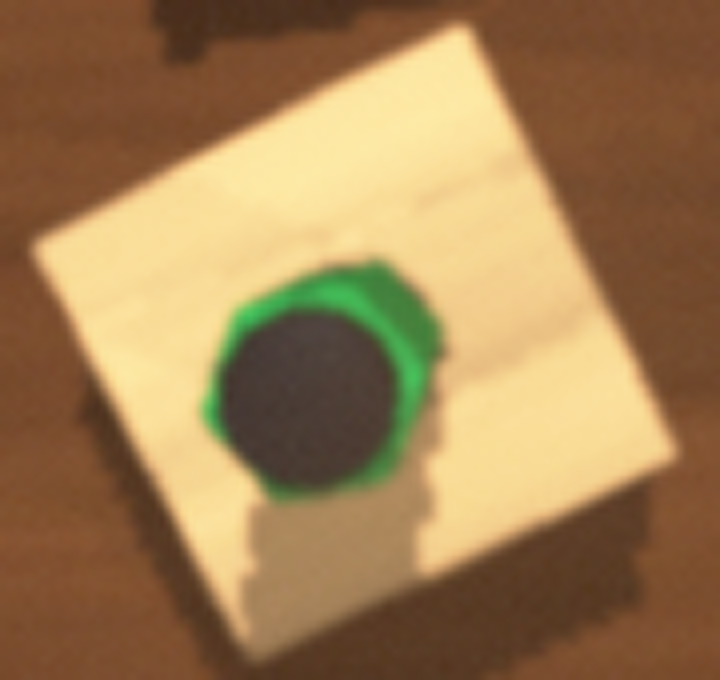

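```bash
python3 - <<'E'
from h import *
f=load("w12");U=lambda x,y:(195+x/8-.44,90+y/8-.44)
P=[onz(f,*U(*q),.125,True) for q in((240,310),(207,415),(275,500),(390,477))]
for a,b in zip(P,P[1:]): d=b-a;print(np.linalg.norm(d),np.degrees(np.arctan2(d[1],d[0])))
d=onz(f,*U(440,335),.053,True)-onz(f,*U(375,262),.053,True);print(np.linalg.norm(d),np.degrees(np.arctan2(d[1],d[0])))
print("cap",onz(f,*U(308,402),.1275,True))
C=[onz(f,*U(*q),.053,True) for q in((465,22),(678,455),(255,660),(35,245))];print(np.mean(C,0))
for a in C: print(a)
print("toolrot y angle",np.degrees(np.arctan2(*tool()[1].as_matrix()[[1,0],1])))
E
```

```text
0.013971773784365829 -20.73536812406123
0.013839706588287424 35.39970978268874
0.014907431657029015 98.76485409832021
0.0152152003205744 38.86873492439667
cap [ 0.48164947 -0.24271858  0.1275    ]
[ 0.48056077 -0.24194237  0.053     ]
[ 0.43092685 -0.22295129  0.053     ]
[ 0.49967776 -0.19249757  0.053     ]
[ 0.52985564 -0.26071604  0.053     ]
[ 0.46178284 -0.29160458  0.053     ]
toolrot y angle 87.8070124732098
```

```bash
python3 - <<'E'
from h import *
t=load("top0");s=load("scene0");f=load("w12")
U=lambda x,y:(310+x/5-.4,180+y/5-.4); W=lambda x,y:(80+x/5-.4,140+y/5-.4)
print("cap",tri([ray(t,*U(415,160)),ray(s,*W(200,240)),ray(f,147/1.5,166/1.5,True)]))
print("tip",tri([ray(t,*U(305,160)),ray(s,*W(270,430)),ray(f,236/1.5,243/1.5,True)]))
th=np.radians(68.2);y=np.array([np.cos(th),np.sin(th),0]);z=-ez;Q=mat(np.cross(y,z),y,z)
plan([(np.array([.4808,-.2422,.19]),Q)],[5])
E
```

```text
cap (array([ 0.47941098, -0.38659671,  0.11376573]), [np.float64(0.037021960205152166), np.float64(0.008303868007039538), np.float64(0.042778596729730715)])
tip (array([ 0.52232239, -0.36252349, -0.00323565]), [np.float64(0.006931394760638316), np.float64(0.003488522457764447), np.float64(0.010061957926194902)])
[ 7.6 -5.6 18.2] [0.   0.06 3.92]
[ 7.2 -6.1 18.2] [0.   0.06 3.92]
[ 6.7 -6.6 18.2] [0.   0.06 3.92]
[ 6.2 -7.  18.3] [0.   0.06 3.92]
[ 5.7 -7.4 18.3] [0.   0.06 3.92]
--
```

Call:
move_arm([
  {"tx": 0.008,"ty": -0.006,"tz": 0.018,"ax": 0,"ay": 0,"az": 3.9,"jaw": 110},
  {"tx": 0.007,"ty": -0.006,"tz": 0.018,"ax": 0,"ay": 0,"az": 3.9,"jaw": 110},
  {"tx": 0.007,"ty": -0.007,"tz": 0.018,"ax": 0,"ay": 0,"az": 3.9,"jaw": 110},
  {"tx": 0.006,"ty": -0.007,"tz": 0.018,"ax": 0,"ay": 0.3,"az": 3.9,"jaw": 110},
  {"tx": 0.004,"ty": -0.005,"tz": 0.012,"ax": 0,"ay": 0,"az": 3,"jaw": 110},
  {"tx": 0,"ty": 0,"tz": 0,"ax": 0,"ay": 0,"az": 0,"jaw": 110},
  {"tx": 0,"ty": 0,"tz": 0,"ax": 0,"ay": 0,"az": 0,"jaw": 110},
])

```text
time: 10.65
tool_pos: [0.495, -0.2399, 0.2008]
tool_rot: [0.004, 0.182, 0.983, 0.002]
contact_force: [0.0, 0.6, 0.3]
gripper_width: 0.569
```

```bash
python3 - <<'E'
from h import *
print(tool()[0])
th=np.radians(68.2);y=np.array([np.cos(th),np.sin(th),0]);z=-ez;Q=mat(np.cross(y,z),y,z)
print(goal(np.array([.4808,-.2422,.076]),Q))
f=manip.grab_frame("wrist");save("w13",f);crop(f,130,80,400,330,3,"w13.png")
E
```

```text
[ 0.49495932 -0.23986736  0.20075222]
(array([ 0.01323178, -0.00781563,  0.12463098]), array([0.26313291, 0.3873947 , 0.81374012]))
```

View pics/w13.png

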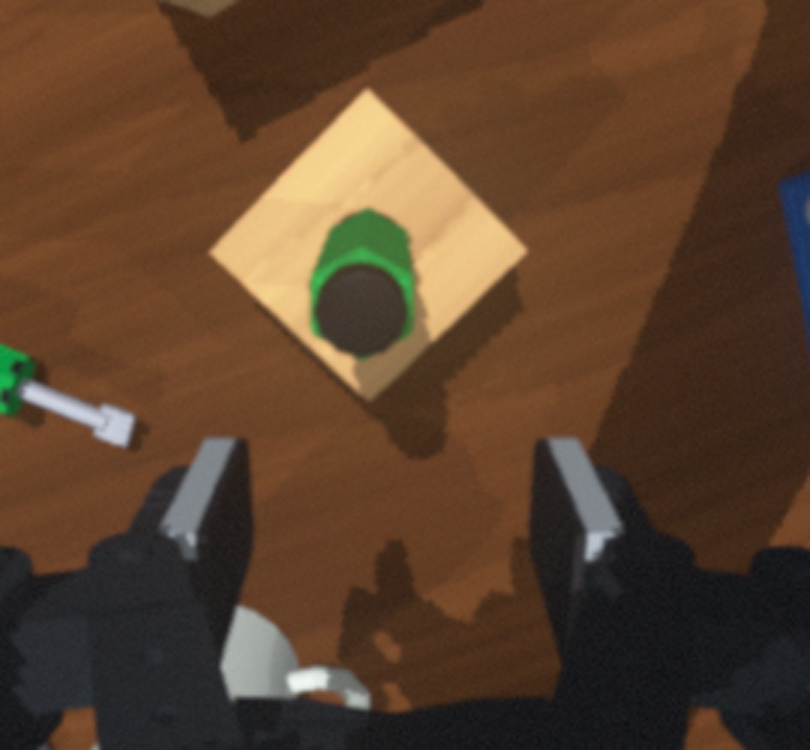

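Call:
move_arm([
  {"tx": 0.013,"ty": -0.007,"tz": 0.0,"ax": 0.2,"ay": 0.3,"az": 0.8,"jaw": 110},
  {"tx": 0,"ty": 0,"tz": 0.02,"ax": 0,"ay": 0,"az": 0,"jaw": 110},
  {"tx": 0,"ty": 0,"tz": 0.02,"ax": 0,"ay": 0,"az": 0,"jaw": 110},
  {"tx": 0,"ty": 0,"tz": 0,"ax": 0,"ay": 0,"az": 0,"jaw": 110},
  {"tx": 0,"ty": 0,"tz": 0,"ax": 0,"ay": 0,"az": 0,"jaw": 110},
])

```text
time: 11.2
tool_pos: [0.4819, -0.2428, 0.1666]
tool_rot: [0.004, 0.188, 0.982, -0.002]
contact_force: [0.7, -0.4, 0.1]
gripper_width: 0.57
```

```bash
python3 - <<'E'
from h import *
print(tool()[0])
th=np.radians(68.2);y=np.array([np.cos(th),np.sin(th),0]);z=-ez;Q=mat(np.cross(y,z),y,z)
print(goal(np.array([.4808,-.2422,.076]),Q))
f=manip.grab_frame("wrist");save("w14",f);crop(f,130,80,400,330,3,"w14.png")
E
```

```text
[ 0.48192755 -0.24276487  0.166586  ]
(array([0.00211771, 0.00028039, 0.09056959]), array([-0.1076138 ,  0.5449732 ,  0.15377373]))
```

View pics/w14.png

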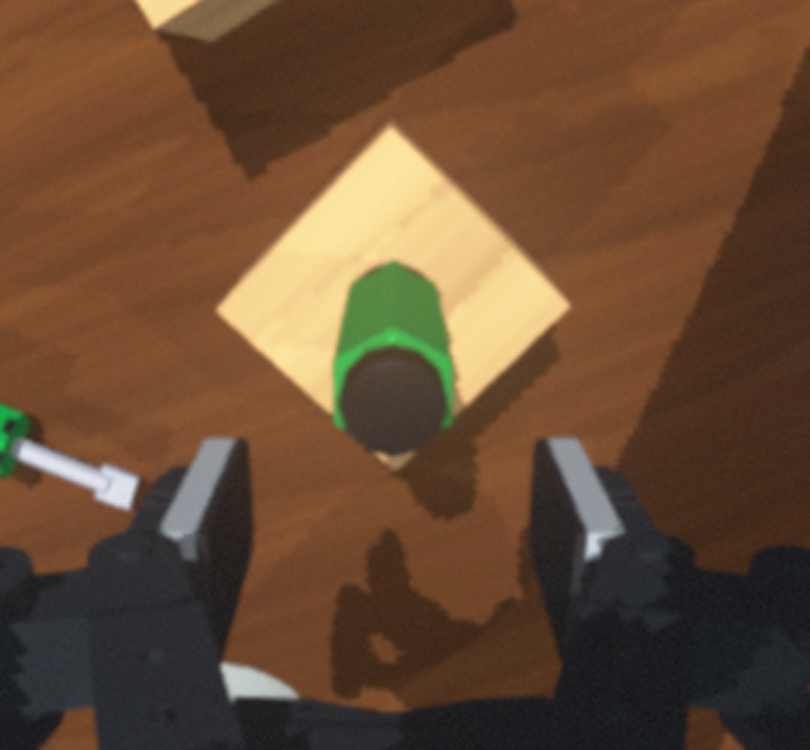

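Centred and flat-aligned. I'll go down and close.

Call:
move_arm([
  {"tx": 0.001,"ty": 0,"tz": 0.02,"ax": 0,"ay": 0.5,"az": 0.2,"jaw": 110},
  {"tx": 0,"ty": 0,"tz": 0.025,"ax": 0,"ay": 0,"az": 0,"jaw": 110},
  {"tx": 0,"ty": 0,"tz": 0.025,"ax": 0,"ay": 0,"az": 0,"jaw": 110},
  {"tx": 0,"ty": 0,"tz": 0.015,"ax": 0,"ay": 0,"az": 0,"jaw": 110},
  {"tx": 0,"ty": 0,"tz": 0,"ax": 0,"ay": 0,"az": 0,"jaw": 110},
  {"tx": 0,"ty": 0,"tz": 0,"ax": 0,"ay": 0,"az": 0,"jaw": 110},
])

```text
time: 11.85
tool_pos: [0.4827, -0.244, 0.08]
tool_rot: [0.002, 0.19, 0.982, -0.002]
contact_force: [-0.0, 0.3, 0.2]
gripper_width: 0.57
```

```bash
python3 - <<'E'
from h import *
print(tool()[0])
th=np.radians(68.2);y=np.array([np.cos(th),np.sin(th),0]);z=-ez;Q=mat(np.cross(y,z),y,z)
print(goal(np.array([.4808,-.2422,.076]),Q))
f=manip.grab_frame("wrist");save("w14",f);crop(f,130,80,400,330,3,"w15.png")
E
```

```text
[ 0.48272393 -0.24399858  0.08000121]
(array([0.00247752, 0.00096623, 0.00398426]), array([-0.20684275,  0.31319428, -0.08485069]))
```

View pics/w15.png

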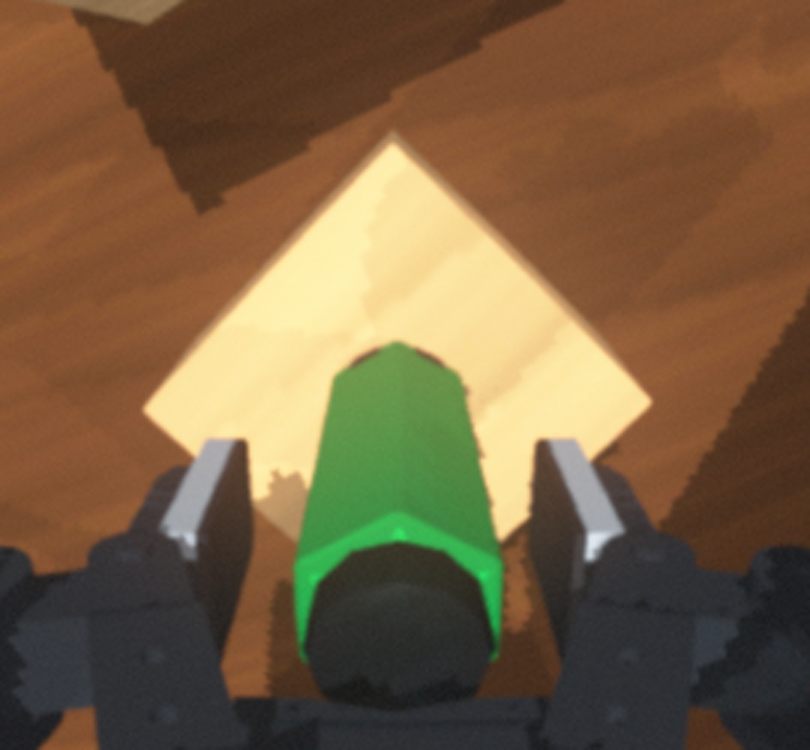

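Call:
move_arm([
  {"tx": 0.002,"ty": 0.0,"tz": 0.003,"ax": 0,"ay": 0.2,"az": 0,"jaw": 130},
  {"tx": 0,"ty": 0,"tz": 0,"ax": 0,"ay": 0,"az": 0,"jaw": 160},
  {"tx": 0,"ty": 0,"tz": 0,"ax": 0,"ay": 0,"az": 0,"jaw": 200},
  {"tx": 0,"ty": 0,"tz": 0,"ax": 0,"ay": 0,"az": 0,"jaw": 255},
  {"tx": 0,"ty": 0,"tz": 0,"ax": 0,"ay": 0,"az": 0,"jaw": 255},
  {"tx": 0,"ty": 0,"tz": 0,"ax": 0,"ay": 0,"az": 0,"jaw": 255},
])

```text
time: 12.5
tool_pos: [0.4824, -0.2443, 0.0802]
tool_rot: [0.003, 0.19, 0.982, -0.003]
contact_force: [0.4, 0.2, -1.5]
gripper_width: 0.295
```

```bash
python3 - <<'E'
from h import *
p,r=tool();print(p,r.as_matrix().round(4));np.savez("grip.npz",p=p,R=r.as_matrix())
f=manip.grab_frame("wrist");save("wg",f);crop(f,130,80,400,330,3,"w16.png")
print(manip.state()["joint_pos"])
E
```

```text
[ 0.48243121 -0.24434987  0.08017823] [[-0.928   0.3726  0.0049]
 [ 0.3726  0.928  -0.0074]
 [-0.0073 -0.005  -1.    ]]
[-0.60473937 -0.00797004  1.93942231 -0.00356082  1.20203938 -1.79241705]
```

View pics/w16.png

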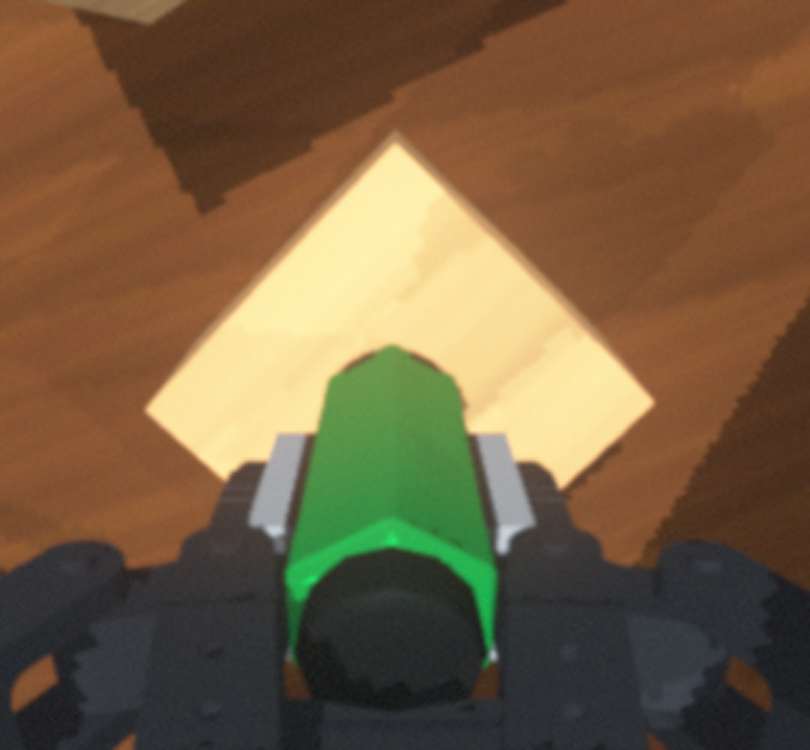

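Call:
move_arm([
  {"tx": 0,"ty": 0,"tz": -0.01,"ax": 0,"ay": 0,"az": 0,"jaw": 255},
  {"tx": 0,"ty": 0,"tz": -0.02,"ax": 0,"ay": 0,"az": 0,"jaw": 255},
  {"tx": 0,"ty": 0,"tz": -0.025,"ax": 0,"ay": 0,"az": 0,"jaw": 255},
  {"tx": 0,"ty": 0,"tz": -0.03,"ax": 0,"ay": 0,"az": 0,"jaw": 255},
  {"tx": 0,"ty": 0,"tz": -0.03,"ax": 0,"ay": 0,"az": 0,"jaw": 255},
  {"tx": 0,"ty": 0,"tz": -0.03,"ax": 0,"ay": 0,"az": 0,"jaw": 255},
  {"tx": 0,"ty": 0,"tz": -0.03,"ax": 0,"ay": 0,"az": 0,"jaw": 255},
  {"tx": 0,"ty": 0,"tz": -0.02,"ax": 0,"ay": 0,"az": 0,"jaw": 255},
  {"tx": 0,"ty": 0,"tz": 0,"ax": 0,"ay": 0,"az": 0,"jaw": 255},
])

```text
time: 13.45
tool_pos: [0.4804, -0.2421, 0.2868]
tool_rot: [0.003, 0.19, 0.982, -0.003]
contact_force: [-0.6, -1.0, -0.9]
gripper_width: 0.296
```

```bash
python3 - <<'E'
from h import *
p,r=tool();print(p,r.as_matrix().round(4),manip.state()["joint_pos"])
tip=p+r.apply([.001,0,.0775])
w=manip.grab_frame("wrist");s=manip.grab_frame("scene");t=manip.grab_frame("top")
for n,f in(("w",w),("s",s),("t",t)): print(n,proj(f,tip,n=="w"));save(n+"lift",f)
q=proj(w,tip,True).astype(int);crop(w,q[0]-50,q[1]-60,q[0]+50,q[1]+60,6,"l_w.png")
q=proj(s,tip).astype(int);crop(s,q[0]-40,q[1]-70,q[0]+40,q[1]+30,7,"l_s.png")
q=proj(t,tip).astype(int);crop(t,q[0]-40,q[1]-40,q[0]+40,q[1]+40,7,"l_t.png")
E
```

```text
[ 0.48039941 -0.24206217  0.28679243] [[-0.928   0.3726  0.0047]
 [ 0.3725  0.928  -0.0072]
 [-0.007  -0.0049 -1.    ]] [-0.60342132 -0.18869869  1.75105468 -0.00323754  1.57129326 -1.7924653 ]
w [260.21411153 195.30003956]
s [164.74861077 159.81366834]
t [355.98860731 222.56404351]
```

View pics/l_w.png

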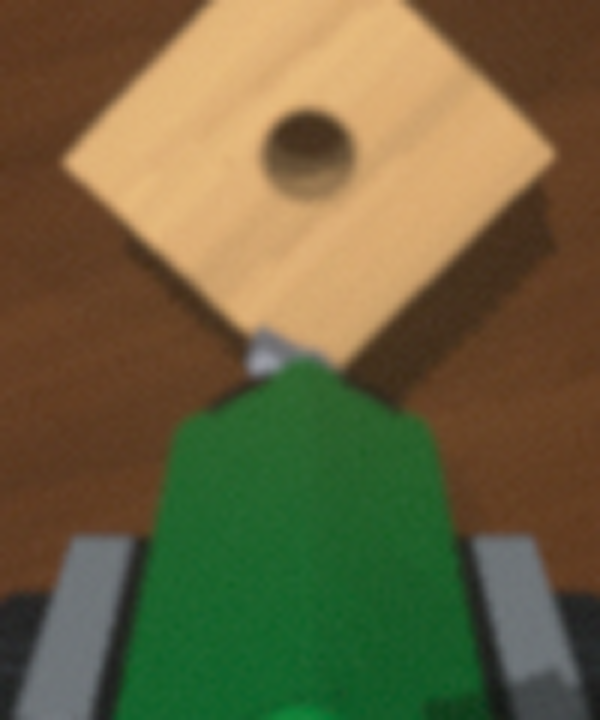

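View pics/l_s.png

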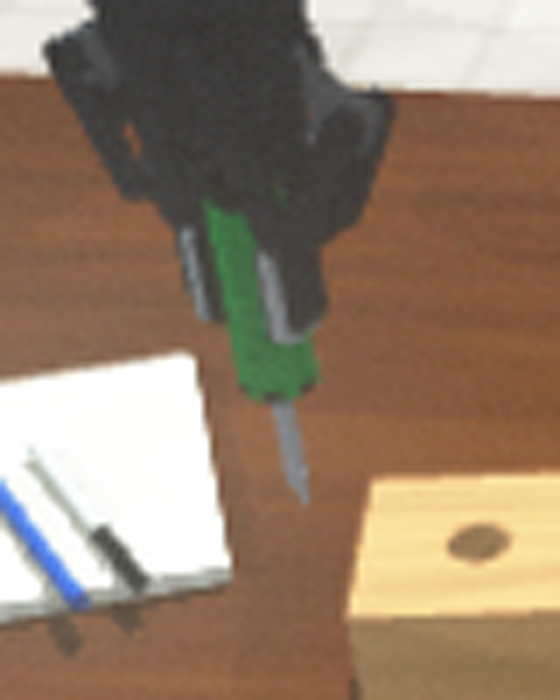

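View pics/l_t.png

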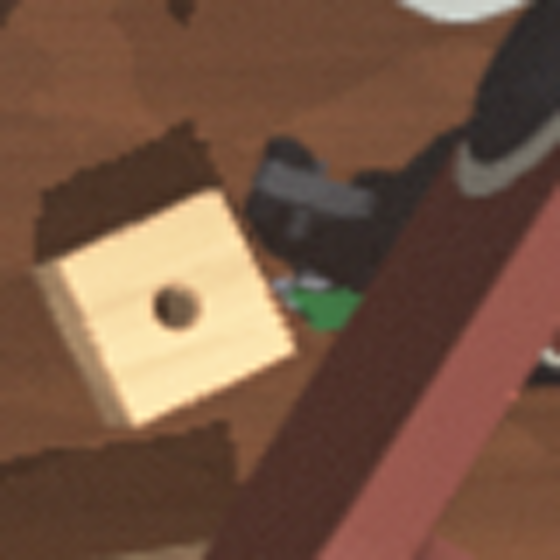

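```bash
python3 - <<'E'
from h import *
w=load("wlift");p,r=tool()
tp=lambda x,y,z:proj(w,p+r.apply([x,y,z]),True)
# apex: intersect ray with plane tool z=.0275
def onT(u,v,z):
    o,d=ray(w,u,v,True);o=r.inv().apply(o-p);d=r.inv().apply(d);return o+d*(z-o[2])/d[2]
U=lambda x,y:(210+x/6-.42,135+y/6-.42)
for z in(.0245,.0275,.0305):
    print("apex",z,onT(*U(310,362),z),"L",onT(*U(195,412),z),"R",onT(*U(420,412),z))
for z in(.0735,.0775): print("blade left corner",z,onT(*U(262,330),z),onT(*U(248,372),z))
b=np.array([-.5,.866,0])
for x0 in(0,.002): 
    for z in(.0775,.0675): print(x0,z,[((tp(*(np.array([x0,0,z])+s*.007*b))-[210,135]+.42)*6).round() for s in(-1,1)])
f=w
h=onz(f,*U(309,155),.053,True);print("hole wrist",h)
t=load("tlift");q=np.array([355,222]);print("hole top",onz(t,q[0]-40+177/7-.43,q[1]-40+307/7-.43,.053))
E
```

```text
apex 0.0245 [0.01295348 0.00013017 0.0245    ] L [ 0.00763301 -0.01153477  0.0245    ] R [0.00766105 0.01130792 0.0245    ]
apex 0.0275 [0.01205107 0.00013712 0.0275    ] L [ 0.00663766 -0.01173159  0.0275    ] R [0.00666619 0.01151015 0.0275    ]
apex 0.0305 [0.01114867 0.00014408 0.0305    ] L [ 0.00564231 -0.01192842  0.0305    ] R [0.00567134 0.01171238 0.0305    ]
blade left corner 0.0735 [ 0.00250188 -0.0059346   0.0735    ] [-0.00314908 -0.00778052  0.0735    ]
blade left corner 0.0775 [ 0.00137638 -0.00603729  0.0775    ] [-0.00437698 -0.00791666  0.0775    ]
0 0.0775 [array([262., 314.]), array([354., 366.])]
0 0.0675 [array([260., 335.]), array([356., 389.])]
0.002 0.0775 [array([262., 300.]), array([354., 351.])]
0.002 0.0675 [array([260., 320.]), array([356., 374.])]
hole wrist [ 0.48033577 -0.24201958  0.053     ]
hole top [ 0.4795955 -0.2428942  0.053    ]
```

```bash
cat >> h.py <<'E'
TIP=np.array([-.002,0,.0775])
def spose(phi,h,C,tip=None):
    y=np.cos(phi)*ey+np.sin(phi)*US;z=-NS;Q=mat(np.cross(y,z),y,z)
    return C+NS*h-Q.apply(TIP if tip is None else tip),Q
C0=np.array([.570,.031,.221])
E
python3 - <<'E'
from h import *
P,Q=spose(np.radians(5.5),.035,C0);print(P);p,r=tool()
print(goal(P,Q))
m=(p+(P-p)*.2+[0,0,.05])
from scipy.spatial.transform import Slerp
plan([(P+NS*.03,Q)],[14])
E
```

```text
[0.51933752 0.0335494  0.32143437]
(array([ 0.06467407,  0.26975461, -0.04100524]), array([ -5.6916596 , -25.34721211, -13.4492709 ]))
[ 5.5 19.  -4.9] [-0.41 -1.81 -0.96]
[ 5.  19.1 -4.9] [-0.41 -1.81 -0.96]
[ 4.6 19.2 -4.9] [-0.41 -1.81 -0.96]
[ 4.1 19.3 -4.9] [-0.41 -1.81 -0.96]
[ 3.6 19.4 -4.9] [-0.41 -1.81 -0.96]
[ 3.1 19.5 -4.9] [-0.41 -1.81 -0.96]
[ 2.6 19.6 -4.8] [-0.41 -1.81 -0.96]
[ 2.2 19.6 -4.7] [-0.41 -1.81 -0.96]
[ 1.7 19.7 -4.7] [-0.41 -1.81 -0.96]
[ 1.2 19.8 -4.6] [-0.41 -1.81 -0.96]
[ 0.7 19.8 -4.5] [-0.41 -1.81 -0.96]
[ 0.3 19.9 -4.3] [-0.41 -1.81 -0.96]
[-0.2 19.9 -4.2] [-0.41 -1.81 -0.96]
[-0.7 19.9 -4. ] [-0.41 -1.81 -0.96]
--
```

Call:
move_arm([
  {"tx": 0.006,"ty": 0.021,"tz": -0.008,"ax": -0.5,"ay": -2.1,"az": -1.1,"jaw": 255},
  {"tx": 0.006,"ty": 0.021,"tz": -0.008,"ax": -0.5,"ay": -2.1,"az": -1.1,"jaw": 255},
  {"tx": 0.005,"ty": 0.022,"tz": -0.008,"ax": -0.5,"ay": -2.1,"az": -1.1,"jaw": 255},
  {"tx": 0.005,"ty": 0.022,"tz": -0.007,"ax": -0.5,"ay": -2.1,"az": -1.1,"jaw": 255},
  {"tx": 0.004,"ty": 0.022,"tz": -0.006,"ax": -0.5,"ay": -2.1,"az": -1.1,"jaw": 255},
  {"tx": 0.003,"ty": 0.022,"tz": -0.005,"ax": -0.5,"ay": -2.1,"az": -1.1,"jaw": 255},
  {"tx": 0.003,"ty": 0.023,"tz": -0.005,"ax": -0.5,"ay": -2.1,"az": -1.1,"jaw": 255},
  {"tx": 0.002,"ty": 0.023,"tz": -0.005,"ax": -0.5,"ay": -2.1,"az": -1.1,"jaw": 255},
  {"tx": 0.002,"ty": 0.023,"tz": -0.005,"ax": -0.5,"ay": -2.1,"az": -1.1,"jaw": 255},
  {"tx": 0.001,"ty": 0.023,"tz": -0.004,"ax": -0.5,"ay": -2.1,"az": -1.1,"jaw": 255},
  {"tx": 0,"ty": 0.02,"tz": -0.002,"ax": -0.5,"ay": -2.1,"az": -1.1,"jaw": 255},
  {"tx": 0,"ty": 0,"tz": 0,"ax": 0,"ay": 0,"az": 0,"jaw": 255},
])

```text
time: 14.8
tool_pos: [0.4923, 0.015, 0.315]
tool_rot: [0.187, 0.081, 0.979, 0.016]
contact_force: [-0.7, 0.2, -2.1]
gripper_width: 0.296
```

```bash
python3 - <<'E'
from h import *
P,Q=spose(np.radians(5.5),.035,C0);print(tool()[0],P,goal(P,Q),manip.state()["joint_pos"])
E
```

```text
[0.49227423 0.0150397  0.31495644] [0.51933752 0.0335494  0.32143437] (array([-0.02413019,  0.02278371,  0.00395354]), array([ 0.54424292, -4.27820174, -1.51873512])) [-0.15332414 -0.58252371  2.02889499  0.05851871  1.32252047 -1.56278705]
```

Call:
move_arm([
  {"tx": -0.008,"ty": 0.008,"tz": 0.0,"ax": 0.2,"ay": -1.4,"az": -0.5,"jaw": 255},
  {"tx": -0.008,"ty": 0.007,"tz": 0.001,"ax": 0.2,"ay": -1.4,"az": -0.5,"jaw": 255},
  {"tx": -0.006,"ty": 0.006,"tz": 0.001,"ax": 0.1,"ay": -1.4,"az": -0.5,"jaw": 255},
  {"tx": 0,"ty": 0,"tz": 0,"ax": 0,"ay": 0,"az": 0,"jaw": 255},
  {"tx": 0,"ty": 0,"tz": 0,"ax": 0,"ay": 0,"az": 0,"jaw": 255},
])

```text
time: 15.3
tool_pos: [0.5174, 0.0322, 0.3176]
tool_rot: [0.221, 0.07, 0.973, 0.005]
contact_force: [-0.2, -0.3, -1.4]
gripper_width: 0.297
```

```bash
cat > look.py <<'E'
from h import *
import sys
n=sys.argv[1]
p,r=tool()
w=manip.grab_frame("wrist");s=manip.grab_frame("scene");t=manip.grab_frame("top")
tip=p+r.apply(TIP)
print("tip est",tip,"height over slot plane",(tip-C0)@NS,"force",manip.state()["contact_force"])
out=[]
for k,f in(("w",w),("s",s),("t",t)):
    save(n+k,f);q=proj(f,tip,k=="w").round().astype(int);h=45 if k=="w" else 28;sc=390/(2*h)
    crop(f,q[0]-h,q[1]-h,q[0]+h,q[1]+h,sc,n+k+".png");print(k,"org",q-h,"scale",sc)
ims=[cv2.imread(f"pics/{n}{k}.png") for k in "ws"]
cv2.imwrite(f"pics/{n}.png",np.hstack(ims))
E
python3 look.py a1; python3 -c "
from h import *
P,Q=spose(np.radians(5.5),.035,C0);print(goal(P,Q))"
```

```text
tip est [0.55244894 0.03019924 0.24853273] height over slot plane 0.032401431521971204 force [ 0.1798974   0.45086992 -1.44662364]
w org [216 155] scale 4.333333333333333
s org [237 141] scale 6.964285714285714
t org [219 164] scale 6.964285714285714
(array([-0.00311727,  0.00197401, -0.00227424]), array([-0.13572857, -0.24896561, -0.02529598]))
```

View pics/a1.png

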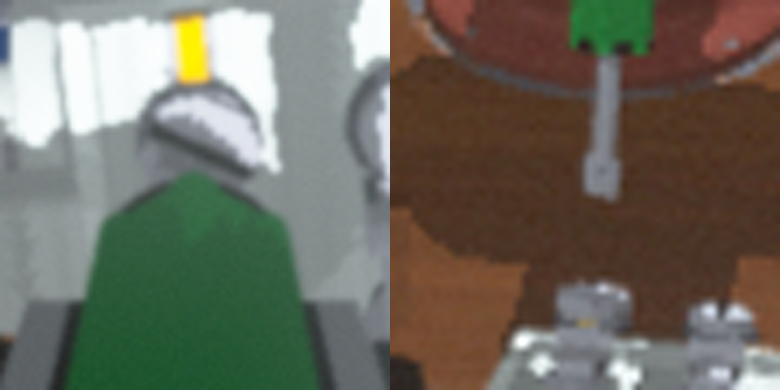

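View pics/a1t.png

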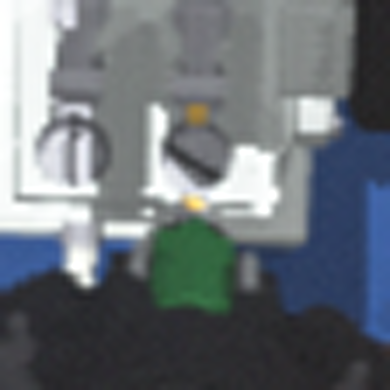

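```bash
python3 - <<'E'
from h import *
f=load("a1w");crop(f,236,160,296,205,13,"a1wz.png")
f=load("a1s");crop(f,310-60,165,340,205,8.5,"a1sz.png")
E
```

```text
(no output)
```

View pics/a1wz.png

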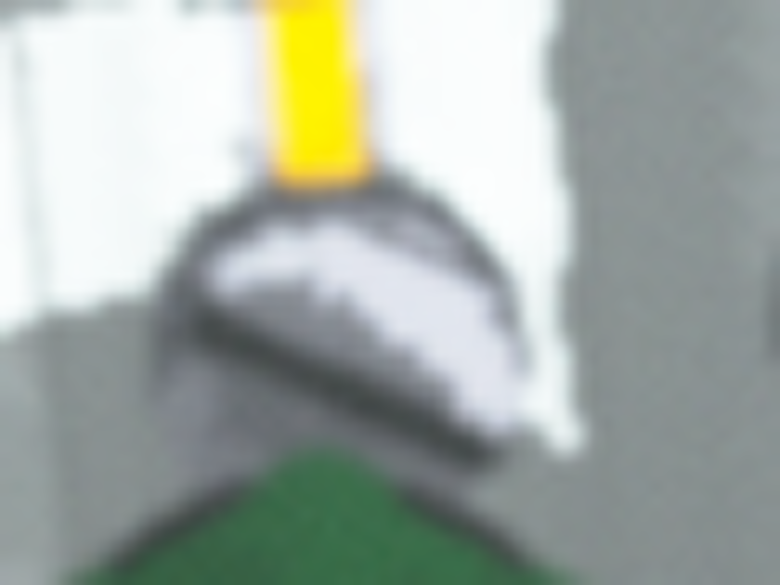

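```bash
python3 - <<'E'
from h import *
f=load("a1w");V=lambda x,y:(236+x/13-.46,160+y/13-.46)
# slot centre at z=.221
c=onz(f,*V(345,385),.221,True);print("centre",c,(c-WC)@ex,(c-WC)@ey+.125)
a=onpl(f,*V(200,318),c,NS,True);b=onpl(f,*V(490,455),c,NS,True);d=b-a;print(np.linalg.norm(d),np.degrees(np.arctan2(d@US,d@ey)))
l=onpl(f,*V(163,340),c,NS,True);rr=onpl(f,*V(525,370),c,NS,True);print("width",(rr-l)@ey,((rr+l)/2-c)@ey, "top edge",(onpl(f,*V(345,190),c,NS,True)-c)@US)
w11=load("w11");g=lambda x,y:(130+x/6.5-.42,65+y/6.5-.42)
t=load("top0");T=(170+466/6-.4,90+580/6-.4)
print(tri([ray(f,*V(345,385),True),ray(w11,*g(168,226),True)]));print(tri([ray(f,*V(345,385),True),ray(t,*T)]))
# scene tip check
s=load("a1s");p,r=tool();b=np.array([-.5,.866,0])
for k in(-1,1):print("scene pred corner",(proj(s,p+r.apply(TIP+k*.007*b))-[237,141]+.43)*6.964)
print("scene slot pred",(proj(s,c)-[237,141]+.43)*6.964)
E
```

```text
centre [0.56564546 0.03092338 0.221     ] -0.08170597996237057 -0.021931242939338264
0.021635498497193727 31.447536339506705
width 0.023903367437833722 0.00014133907374727606 top edge -0.013281362214593414
(array([0.56998107, 0.03091202, 0.21568656]), [np.float64(0.0003678198314271754), np.float64(0.00036781983142714856)])
(array([0.57053831, 0.02946455, 0.21514484]), [np.float64(0.0010779229902527364), np.float64(0.0010779229902527444)])
scene pred corner [184.9382644  196.87282916]
scene pred corner [215.61699805 203.83578905]
scene slot pred [198.73219122 288.8968955 ]
```

View pics/a1sz.png

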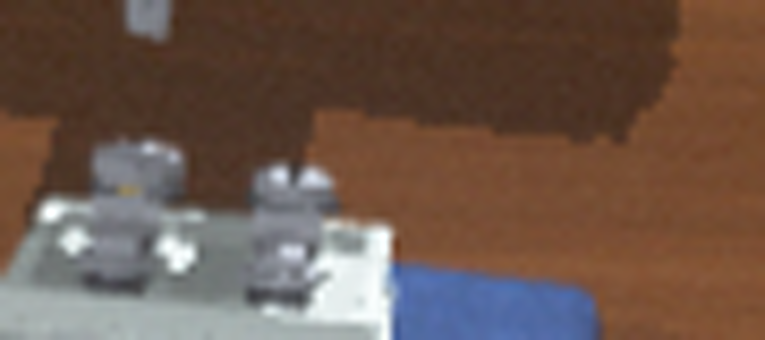

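```bash
sed -i 's/^C0=.*/C0=np.array([.569,.031,.218])/' h.py; python3 - <<'E'
from h import *
P,Q=spose(np.radians(3.5),.010,C0);print(goal(P,Q))
E
```

```text
(array([-0.00104735,  0.00171033,  0.02500256]), array([-0.13136969, -0.25130956, -2.02529189]))
```

Call:
move_arm([
  {"tx": -0.001,"ty": 0.001,"tz": 0.008,"ax": -0.1,"ay": -0.2,"az": -1,"jaw": 255},
  {"tx": 0,"ty": 0,"tz": 0.008,"ax": 0,"ay": 0,"az": -1,"jaw": 255},
  {"tx": 0,"ty": 0,"tz": 0.006,"ax": 0,"ay": 0,"az": 0,"jaw": 255},
  {"tx": 0,"ty": 0,"tz": 0,"ax": 0,"ay": 0,"az": 0,"jaw": 255},
  {"tx": 0,"ty": 0,"tz": 0,"ax": 0,"ay": 0,"az": 0,"jaw": 255},
])

```text
time: 15.95
tool_pos: [0.5286, 0.0315, 0.2963]
tool_rot: [0.222, 0.052, 0.974, 0.001]
contact_force: [0.2, 1.1, -0.8]
gripper_width: 0.299
```

```bash
python3 look.py a2; python3 - <<'E'
from h import *
P,Q=spose(np.radians(3.5),.010,C0);print(goal(P,Q))
f=load("a2w");crop(f,226,155,296,205,11,"a2wz.png")
f=load("a2s");crop(f,250,150,330,200,9.5,"a2sz.png")
E
```

```text
tip est [0.56391902 0.02966621 0.22730272] height over slot plane 0.010557301985353314 force [-0.61757376 -0.79965427 -1.44556951]
w org [216 155] scale 4.333333333333333
s org [237 151] scale 6.964285714285714
t org [219 160] scale 6.964285714285714
(array([2.98669065e-05, 1.41754183e-03, 1.05587819e-03]), array([-0.06830979, -0.03590963,  0.08727988]))
```

View pics/a2wz.png

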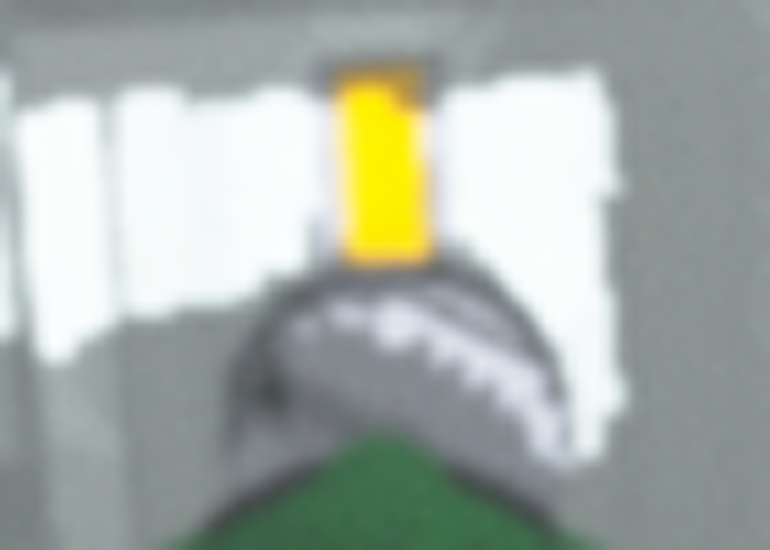

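View pics/a2sz.png

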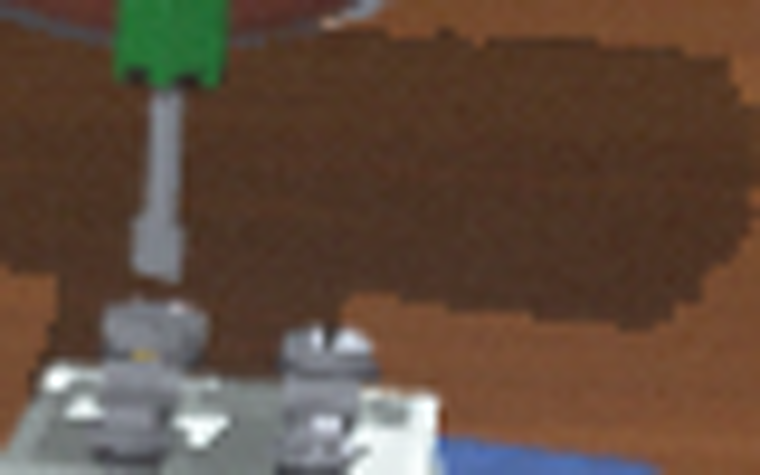

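```bash
python3 - <<'E'
from h import *
f=load("a2w");p,r=tool();b=np.array([-.5,.866,0])
im=f["color"][170:205,236:290,::-1].astype(float);im=np.clip((im-50)*1.9,0,255).astype(np.uint8)
im=cv2.resize(im,None,fx=14,fy=14,interpolation=cv2.INTER_CUBIC);cv2.imwrite("pics/a2e.png",im)
for x0 in(-.002,0):
  for z in(.0775,.0675):
    print(x0,z,[((proj(f,p+r.apply(np.array([x0,0,z])+k*.007*b),True)-[236,170]+.46)*14).round() for k in(-1,1)])
E
```

```text
-0.002 0.0775 [array([241., 370.]), array([461., 491.])]
-0.002 0.0675 [array([237., 424.]), array([466., 550.])]
0 0.0775 [array([241., 335.]), array([462., 457.])]
0 0.0675 [array([236., 387.]), array([467., 514.])]
```

View pics/a2e.png

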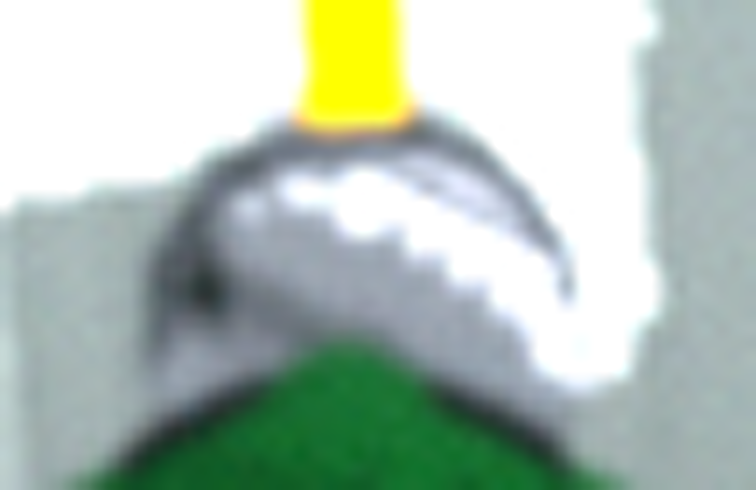

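```bash
python3 - <<'E'
from h import *
f=load("a2w");p,r=tool()
V=lambda x,y:(236+x/14-.46,170+y/14-.46)
for h in(.006,.009,.012):
    for ang in(31,35):
        # slot end
        n=NS;c=p+r.apply(TIP)-NS*h
        e=onpl(f,*V(203,280),c,n,True);a=np.radians(ang);cen=e+.0105*(np.cos(a)*ey+np.sin(a)*US)
        d=r.inv().apply(cen-p);print(h,ang,"slot centre in tool",d.round(4),"world",cen.round(4))
    m=onpl(f,*V(357,110),c,n,True);print("  mark bottom end y in tool",r.inv().apply(m-p).round(4), "left/right rim",r.inv().apply(onpl(f,*V(153,300),c,n,True)-p).round(4),r.inv().apply(onpl(f,*V(572,290),c,n,True)-p).round(4))
E
```

```text
0.006 31 slot centre in tool [0.0001 0.001  0.0835] world [0.5648 0.0308 0.2216]
0.006 35 slot centre in tool [-0.0005  0.0006  0.0835] world [0.5654 0.0304 0.2219]
  mark bottom end y in tool [0.0147 0.0003 0.0835] left/right rim [ 0.0038 -0.0111  0.0835] [0.0044 0.0123 0.0835]
0.009 31 slot centre in tool [-0.0007  0.0009  0.0865] world [0.5669 0.0305 0.2193]
0.009 35 slot centre in tool [-0.0013  0.0005  0.0865] world [0.5674 0.0301 0.2195]
  mark bottom end y in tool [0.014  0.0003 0.0865] left/right rim [ 0.003  -0.0113  0.0865] [0.0036 0.0125 0.0865]
0.012 31 slot centre in tool [-0.0015  0.0008  0.0895] world [0.5689 0.0303 0.2169]
0.012 35 slot centre in tool [-0.0022  0.0004  0.0895] world [0.5694 0.0299 0.2172]
  mark bottom end y in tool [0.0134 0.0003 0.0895] left/right rim [ 0.0021 -0.0114  0.0895] [0.0028 0.0127 0.0895]
```

Call:
move_arm([
  {"tx": 0.0007,"ty": 0.0007,"tz": 0.002,"ax": 0,"ay": 0,"az": 0,"jaw": 255},
  {"tx": 0,"ty": 0,"tz": 0.002,"ax": 0,"ay": 0,"az": 0,"jaw": 255},
  {"tx": 0,"ty": 0,"tz": 0,"ax": 0,"ay": 0,"az": 0,"jaw": 255},
  {"tx": 0,"ty": 0,"tz": 0,"ax": 0,"ay": 0,"az": 0,"jaw": 255},
])

```text
time: 16.5
tool_pos: [0.5301, 0.0324, 0.2937]
tool_rot: [0.224, 0.052, 0.973, 0.001]
contact_force: [-0.2, -0.0, -0.7]
gripper_width: 0.295
```

```bash
cat > look2.py <<'E'
from h import *
import sys
n=sys.argv[1];p,r=tool()
w=manip.grab_frame("wrist");save(n,w)
tip=p+r.apply(TIP);d=tip-C0;b=r.apply([-.5,.866,0])
print("tip",tip.round(4),"h",round(d@NS,4),"lat US,ey",round(d@US,4),round(d@ey,4),"blade ang",np.degrees(np.arctan2(b@US,b@ey)).round(2),"tilt",np.degrees(np.arccos(-r.as_matrix()[:,2]@NS)).round(2))
s=manip.state();print("F",s["contact_force"].round(2),"Ftool",r.inv().apply(s["contact_force"]).round(2),"T",s["ft_torque"].round(3),s["gripper_width"])
im=w["color"][165:205,231:291,::-1].astype(float);im=np.clip((im-50)*1.9,0,255).astype(np.uint8)
a=cv2.resize(im,None,fx=7,fy=7,interpolation=cv2.INTER_CUBIC)
sc=manip.grab_frame("scene");save(n+"s",sc)
c=cv2.resize(sc["color"][150:190,250:285,::-1],None,fx=7,fy=7,interpolation=cv2.INTER_CUBIC)
cv2.imwrite(f"pics/{n}.png",np.hstack([a,c]))
E
python3 look2.py b1
```

```text
tip [0.5656 0.0305 0.2248] h 0.0076 lat US,ey -0.0 -0.0006 blade ang 33.41 tilt 0.09
F [ 0.51  0.87 -0.05] Ftool [-0.34  0.92  0.25] T [ 0.008  0.275 -0.009] 0.29567832820782447
```

View pics/b1.png

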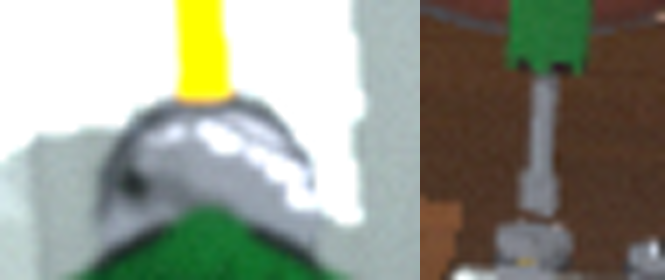

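Call:
move_arm([
  {"tx": 0,"ty": 0.0003,"tz": 0.002,"ax": 0,"ay": 0,"az": 0,"jaw": 255},
  {"tx": 0,"ty": 0,"tz": 0.002,"ax": 0,"ay": 0,"az": 0,"jaw": 255},
  {"tx": 0,"ty": 0,"tz": 0,"ax": 0,"ay": 0,"az": 0,"jaw": 255},
  {"tx": 0,"ty": 0,"tz": 0,"ax": 0,"ay": 0,"az": 0,"jaw": 255},
])

```text
time: 17.0
tool_pos: [0.5321, 0.0326, 0.2899]
tool_rot: [0.224, 0.052, 0.973, 0.001]
contact_force: [-0.9, 0.8, -1.6]
gripper_width: 0.296
```

```bash
python3 look2.py b2
```

```text
tip [0.5676 0.0308 0.221 ] h 0.0033 lat US,ey 0.0 -0.0003 blade ang 33.41 tilt 0.09
F [ 0.44 -0.37 -1.11] Ftool [ 0.05 -0.35  1.2 ] T [-0.006  0.288  0.035] 0.29519850304793266
```

View pics/b2.png

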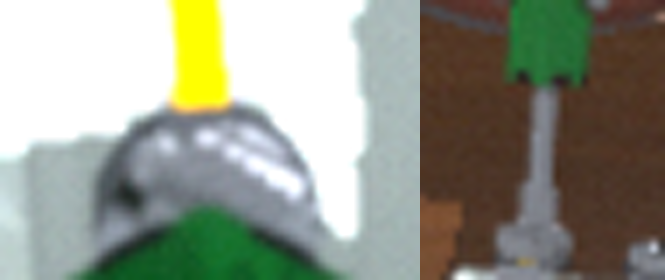

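Call:
move_arm([
  {"tx": 0,"ty": 0,"tz": 0.002,"ax": 0,"ay": 0,"az": 0,"jaw": 255},
  {"tx": 0,"ty": 0,"tz": 0.001,"ax": 0,"ay": 0,"az": 0,"jaw": 255},
  {"tx": 0,"ty": 0,"tz": 0,"ax": 0,"ay": 0,"az": 0,"jaw": 255},
])

```text
time: 17.4
tool_pos: [0.5333, 0.0326, 0.2895]
tool_rot: [0.224, 0.052, 0.973, 0.001]
contact_force: [-0.1, -0.2, -0.8]
gripper_width: 0.296
```

```bash
python3 look2.py b3
```

```text
tip [0.5689 0.0307 0.2207] h 0.0025 lat US,ey 0.0011 -0.0003 blade ang 33.39 tilt 0.14
F [ 0.22 -0.13 -0.81] Ftool [ 0.14 -0.13  0.82] T [ 0.042  0.297 -0.046] 0.2953111055852214
```

View pics/b3.png

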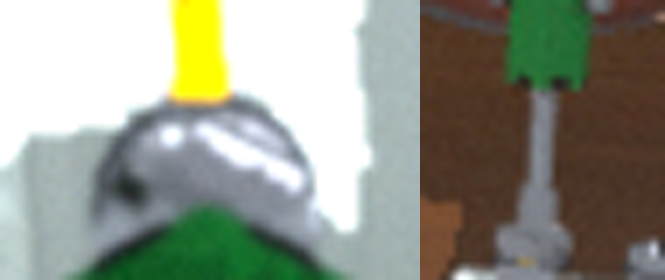

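```bash
python3 - <<'E'
from h import *
f=load("b3");p,r=tool()
im=f["color"][175:205,238:288,::-1].astype(float);im=np.clip((im-50)*1.9,0,255).astype(np.uint8)
cv2.imwrite("pics/b3e.png",cv2.resize(im,None,fx=15,fy=15,interpolation=cv2.INTER_CUBIC))
b=np.array([-.5,.866,0])
for x0 in(-.002,0): print([((proj(f,p+r.apply(np.array([x0,0,.0775])+k*.007*b),True)-[238,175]+.47)*15).round() for k in(-1,1)])
E
```

```text
[array([227., 315.]), array([462., 445.])]
[array([227., 278.]), array([463., 408.])]
```

View pics/b3e.png

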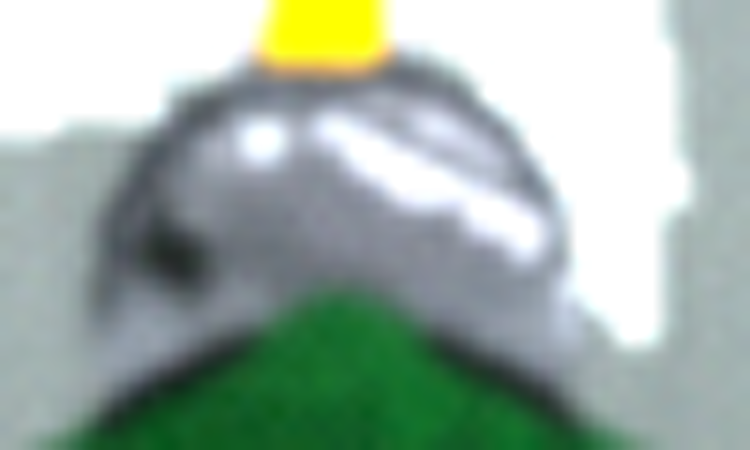

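Call:
move_arm([
  {"tx": 0,"ty": 0,"tz": 0.003,"ax": 0,"ay": 0,"az": 0,"jaw": 255},
  {"tx": 0,"ty": 0,"tz": 0.003,"ax": 0,"ay": 0,"az": 0,"jaw": 255},
])

```text
time: 17.7
tool_pos: [0.5361, 0.0325, 0.2897]
tool_rot: [0.226, 0.051, 0.973, 0.001]
contact_force: [-12.3, 0.1, 13.4]
gripper_width: 0.298
```

```bash
python3 look2.py b4
```

```text
tip [0.5719 0.0306 0.2209] h 0.0014 lat US,ey 0.0039 -0.0002 blade ang 33.35 tilt 0.3
F [-11.98   0.27  11.2 ] Ftool [  5.81  -0.66 -15.32] T [0.076 1.699 0.009] 0.295487315361048
```

View pics/b4.png

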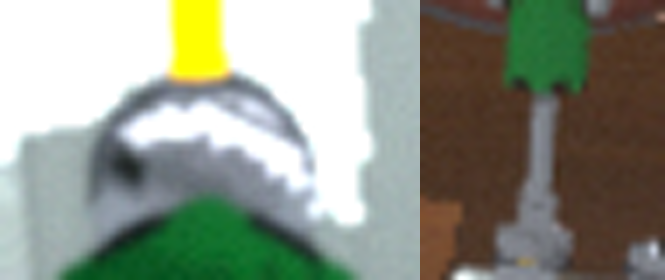

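```bash
python3 - <<'E'
from h import *
for n in("wlift","a1w","a2w","b1","b2","b3","b4"):
    f=load(n);c=f["color"].astype(int);m=(c[:,:,1]-c[:,:,0]>25)&(c[:,:,1]-c[:,:,2]>15)&(np.arange(384)[:,None]>170)&(np.arange(384)[:,None]<330)
    ys=np.where(m[:,255:267].sum(1)>=2)[0].min(); 
    # subpixel apex col 261 crossing
    g=(c[:,:,1]-c[:,:,0])[:,260:263].mean(1); i=np.where(g[170:]>20)[0][0]+170
    sub=i-1+(20-g[i-1])/(g[i]-g[i-1])
    row=m[215];xs=np.where(row)[0];row2=m[200];x2=np.where(row2)[0]
    print(n,ys,round(sub,2),"row215",xs.min(),xs.max(),"row200",x2.min(),x2.max())
E
```

```text
wlift 195 194.31 row215 238 283 row200 143 269
a1w 195 193.87 row215 237 283 row200 252 269
a2w 195 194.0 row215 238 283 row200 252 269
b1 195 194.06 row215 238 283 row200 252 269
b2 195 194.06 row215 238 283 row200 252 269
b3 195 194.06 row215 237 283 row200 252 269
b4 193 192.39 row215 237 283 row200 249 272
```

```bash
python3 - <<'E'
from h import *
L=[]
for n in("a1w","a2w","b2","b4"):
    f=load(n);im=f["color"][172:202,238:288,::-1].astype(float);im=np.clip((im-40)*2,0,255).astype(np.uint8)
    L.append(cv2.resize(im,None,fx=8,fy=8,interpolation=cv2.INTER_NEAREST))
cv2.imwrite("pics/cmp.png",np.vstack([np.hstack(L[:2]),np.hstack(L[2:])]))
f=load("wlift");im=f["color"][172:202,238:288,::-1]
cv2.imwrite("pics/cmp2.png",cv2.resize(im,None,fx=14,fy=14,interpolation=cv2.INTER_NEAREST))
E
```

```text
(no output)
```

View pics/cmp.png

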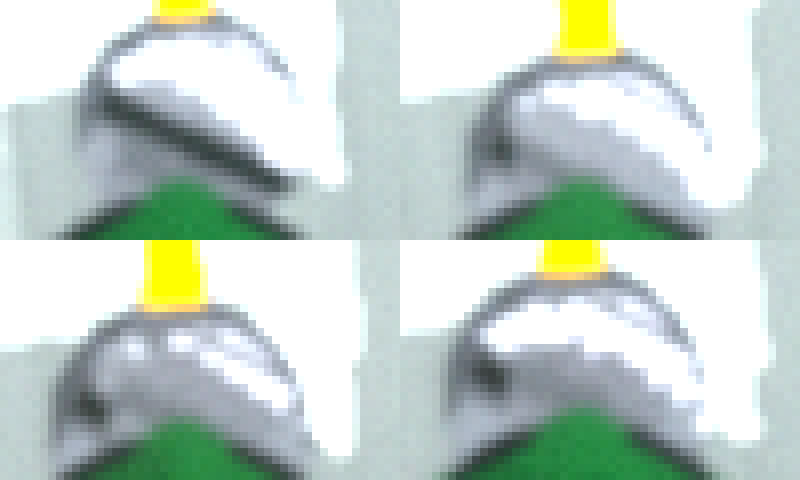

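View pics/cmp2.png

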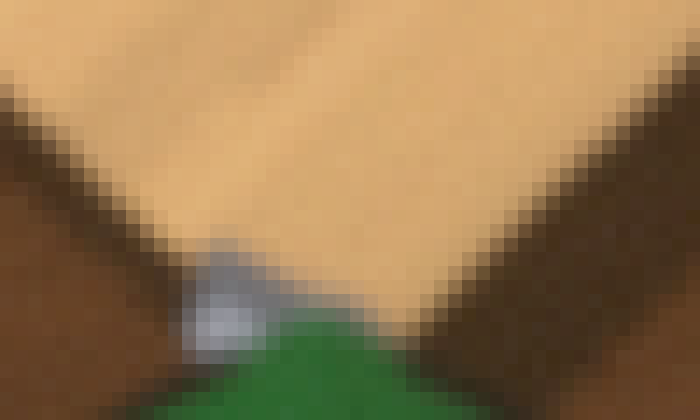

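```bash
python3 - <<'E'
from h import *
p,r=tool();f=load("b4")
C=-f["R"].T@f["t"];print("cam in tool",r.inv().apply(C-p),"axis",r.inv().apply(f["R"].T@[0,0,1]),"imx",r.inv().apply(f["R"].T@[1,0,0]))
g=np.load("grip.npz");f=load("wg");R=Rn.from_matrix(g["R"]);C=-f["R"].T@f["t"];print("grip: cam in tool",R.inv().apply(C-g["p"]),"axis",R.inv().apply(f["R"].T@[0,0,1]))
E
```

```text
cam in tool [ 0.06578715 -0.00040572 -0.14172943] axis [-2.63448072e-01 -6.47482866e-05  9.64673577e-01] imx [7.09799814e-04 9.99999714e-01 2.60962533e-04]
grip: cam in tool [ 6.53701019e-02 -1.23778822e-04 -1.42140820e-01] axis [-2.63703721e-01 -3.49036211e-04  9.64603663e-01]
```

```bash
python3 - <<'E'
from h import *
g=np.load("grip.npz");f=load("wg");R=Rn.from_matrix(g["R"]);
# camera in tool frame
Rc=f["R"]@g["R"]; tc=f["R"]@g["p"]+f["t"]; F=dict(intrinsics=f["intrinsics"],R=Rc,t=tc);save("camtool",F)
b=np.array([-.5,.866,0])
for x0 in(0,.002,.003,.004): print(x0,[proj(F,np.array([x0,0,.0775])+k*.007*b,True).round(1) for k in(-1,0,1)])
for px in((252.3,189.7),): print(onz(F,*px,.0775,True))
print("apex",onz(F,261,194.3,.0275,True), [onz(F,*q,.0275,True) for q in((242.1,203.2),(279.6,203.2))])
E
```

```text
0 [array([252.3, 192.2]), array([260.2, 196.6]), array([268. , 200.9])]
0.002 [array([252.3, 189.7]), array([260.2, 194.1]), array([268.1, 198.4])]
0.003 [array([252.3, 188.4]), array([260.2, 192.8]), array([268.1, 197.2])]
0.004 [array([252.3, 187.1]), array([260.2, 191.6]), array([268.1, 195.9])]
[ 0.00547558 -0.00606839  0.0775    ]
apex [0.01628135 0.0004351  0.0275    ] [array([ 0.01071118, -0.01089579,  0.0275    ]), array([0.01072308, 0.01160599, 0.0275    ])]
```

```bash
sed -i 's/^TIP=.*/TIP=np.array([.002,0,.0775])/' h.py; python3 - <<'E'
from h import *
F=load("camtool");V=lambda x,y:(238+x/15-.47,175+y/15-.47)
for z in(.0765,.0785):
    e=onz(F,*V(152,238),z,True);l=onz(F,*V(100,280),z,True);rr=onz(F,*V(570,270),z,True);top=onz(F,*V(330,75),z,True)
    for a in(28,33): 
        aa=np.radians(a-3.4); print(z,a,"cen",(e+.0105*np.array([-np.sin(aa),np.cos(aa),0])).round(4))
    print("rim l,r,top",l.round(4),rr.round(4),top.round(4))
E
```

```text
0.0765 28 cen [ 0.0008 -0.      0.0765]
0.0765 33 cen [ 0.     -0.0005  0.0765]
rim l,r,top [ 0.003  -0.0123  0.0765] [0.0035 0.0117 0.0765] [ 0.0137 -0.0005  0.0765]
0.0785 28 cen [ 0.0003 -0.0001  0.0785]
0.0785 33 cen [-0.0005 -0.0005  0.0785]
rim l,r,top [ 0.0024 -0.0124  0.0785] [0.0029 0.0118 0.0785] [ 0.0132 -0.0005  0.0785]
```

```bash
python3 - <<'E'
from h import *
w,x,y,z=.224,.052,.973,.001
R=Rn.from_quat([x,y,z,w]);C=np.array([.5333,.0326,.2895])+R.apply([.0005,-.0003,.0775]);print(C)
import re
s=open('h.py').read();s=re.sub(r"\nC0=.*","\nC0=np.array([%.4f,%.4f,%.4f])"%tuple(C),s);open('h.py','w').write(s)
P,Q=spose(np.radians(2.5),.004,C);print(goal(P,Q))
P,Q=spose(np.radians(2.5),-.004,C);print(goal(P,Q))
E
python3 look2.py b5
```

```text
[0.56662647 0.03069719 0.21955491]
(array([ 0.00093688, -0.00049315, -0.00502999]), array([-0.08055971,  0.29436196, -0.85537401]))
(array([ 0.00097806, -0.00048221,  0.0029699 ]), array([-0.08055971,  0.29436196, -0.85537401]))
tip [0.5683 0.0309 0.2192] h -0.0011 lat US,ey 0.0014 0.0003 blade ang 33.36 tilt 0.31
F [-11.79   0.94  11.09] Ftool [  5.75   0.02 -15.16] T [0.056 1.631 0.021] 0.29539890634745486
```

Call:
move_arm([
  {"tx": 0,"ty": 0,"tz": -0.005,"ax": 0,"ay": 0,"az": 0,"jaw": 255},
  {"tx": 0.001,"ty": -0.0003,"tz": -0.002,"ax": 0,"ay": 0.3,"az": -0.8,"jaw": 255},
  {"tx": 0,"ty": 0,"tz": 0,"ax": 0,"ay": 0,"az": 0,"jaw": 255},
  {"tx": 0,"ty": 0,"tz": 0,"ax": 0,"ay": 0,"az": 0,"jaw": 255},
])

```text
time: 18.3
tool_pos: [0.5321, 0.0324, 0.2956]
tool_rot: [0.223, 0.044, 0.974, -0.001]
contact_force: [0.1, -0.4, -1.9]
gripper_width: 0.293
```

```bash
cat >> look2.py <<'E'
c=w["color"].astype(int);g=(c[:,:,1]-c[:,:,0])[:,260:263].mean(1); i=np.where(g[170:]>20)[0][0]+170
print("apex",round(i-1+(20-g[i-1])/(g[i]-g[i-1]),2))
im=w["color"][172:202,238:288,::-1].astype(float);im=np.clip((im-40)*2,0,255).astype(np.uint8)
a=cv2.resize(im,None,fx=9,fy=9,interpolation=cv2.INTER_NEAREST)
c=cv2.resize(sc["color"][155:185,253:283,::-1],None,fx=9,fy=9,interpolation=cv2.INTER_CUBIC)
cv2.imwrite(f"pics/{n}.png",np.hstack([a,c]))
P,Q=spose(np.radians(2.5),.0,C0);print("goal h=0",goal(P,Q))
E
python3 look2.py b6
```

```text
tip [0.564  0.0309 0.225 ] h 0.0059 lat US,ey 0.0 0.0001 blade ang 32.49 tilt 0.08
F [-0.37  0.21 -1.08] Ftool [0.82 0.16 0.8 ] T [0.025 0.335 0.005] 0.2939936461806299
apex 192.83
goal h=0 (array([-0.00022035, -0.00018218,  0.0057825 ]), array([-0.07477123,  0.00076991,  0.00849282]))
```

View pics/b6.png

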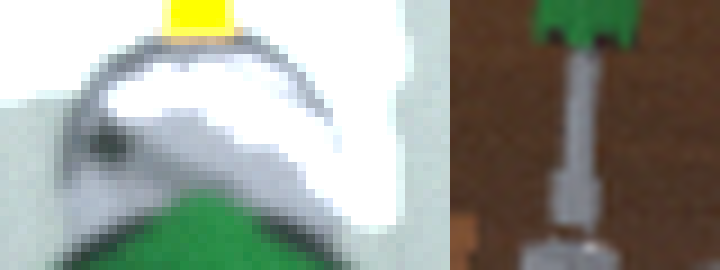

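```bash
sed -i 's/^TIP=.*/TIP=np.array([.004,0,.0775])/' h.py
```

Call:
move_arm([
  {"tx": -0.0024,"ty": -0.0002,"tz": 0,"ax": 0,"ay": 0,"az": 0,"jaw": 255},
  {"tx": 0,"ty": 0,"tz": 0.002,"ax": 0,"ay": 0,"az": 0,"jaw": 255},
  {"tx": 0,"ty": 0,"tz": 0.001,"ax": 0,"ay": 0,"az": 0,"jaw": 255},
  {"tx": 0,"ty": 0,"tz": 0,"ax": 0,"ay": 0,"az": 0,"jaw": 255},
  {"tx": 0,"ty": 0,"tz": 0,"ax": 0,"ay": 0,"az": 0,"jaw": 255},
])

```text
time: 18.9
tool_pos: [0.5356, 0.0319, 0.2919]
tool_rot: [0.222, 0.044, 0.974, -0.001]
contact_force: [-0.1, -0.4, -1.4]
gripper_width: 0.293
```

```bash
python3 look2.py b7
```

```text
tip [0.5655 0.0306 0.2203] h 0.0011 lat US,ey -0.0007 -0.0002 blade ang 32.5 tilt 0.15
F [-0.13 -0.23 -1.41] Ftool [ 0.71 -0.26  1.22] T [ 0.023  0.289 -0.022] 0.29510321084171426
apex 192.83
goal h=0 (array([-0.00046392,  0.00010904,  0.00119401]), array([-0.07741972, -0.12256181,  0.00100978]))
```

View pics/b7.png

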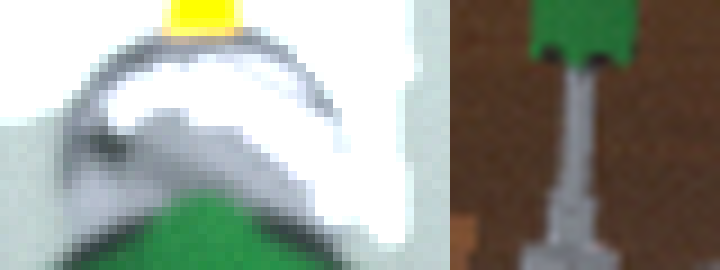

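Call:
move_arm([
  {"tx": -0.0008,"ty": 0,"tz": 0,"ax": 0,"ay": 0,"az": 0,"jaw": 255},
  {"tx": 0,"ty": 0,"tz": 0.002,"ax": 0,"ay": 0,"az": 0,"jaw": 255},
  {"tx": 0,"ty": 0,"tz": 0.002,"ax": 0,"ay": 0,"az": 0,"jaw": 255},
])

```text
time: 19.3
tool_pos: [0.5384, 0.0317, 0.2893]
tool_rot: [0.223, 0.044, 0.974, -0.001]
contact_force: [0.4, -0.4, -2.1]
gripper_width: 0.292
```

```bash
python3 look2.py b8
```

```text
tip [0.5684 0.0304 0.2177] h -0.0025 lat US,ey 0.0008 -0.0002 blade ang 32.5 tilt 0.09
F [ 0.64 -0.85 -1.65] Ftool [ 0.07 -0.82  1.78] T [-0.044  0.245  0.057] 0.29927960329374054
apex 192.8
goal h=0 (array([ 0.00053399,  0.0001184 , -0.00280263]), array([-7.81058616e-02, -9.61382555e-02,  3.33788977e-05]))
```

View pics/b8.png

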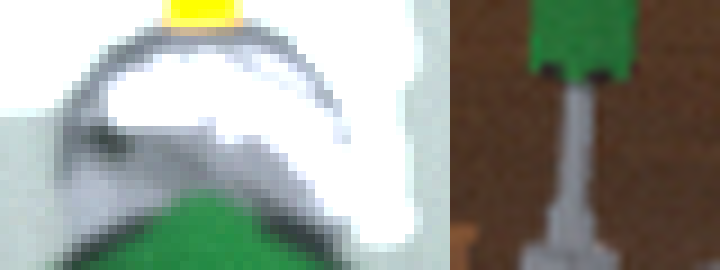

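Call:
move_arm([
  {"tx": 0,"ty": 0,"tz": 0.0015,"ax": 0,"ay": 0,"az": 0,"jaw": 255},
  {"tx": 0,"ty": 0,"tz": 0.0015,"ax": 0,"ay": 0,"az": 0,"jaw": 255},
])

```text
time: 19.6
tool_pos: [0.5396, 0.0316, 0.2861]
tool_rot: [0.222, 0.044, 0.974, -0.001]
contact_force: [-0.2, -0.6, -2.1]
gripper_width: 0.299
```

```bash
python3 look2.py b9
```

```text
tip [0.5696 0.0303 0.2146] h -0.0059 lat US,ey 0.0005 -0.0002 blade ang 32.5 tilt 0.11
F [ 0.42 -0.8  -1.02] Ftool [-0.01 -0.78  1.12] T [-0.014  0.144  0.006] 0.29731890982292036
apex 192.79
goal h=0 (array([ 0.00062564,  0.00013257, -0.0059461 ]), array([-0.08079494, -0.08439249,  0.00404483]))
```

View pics/b9.png

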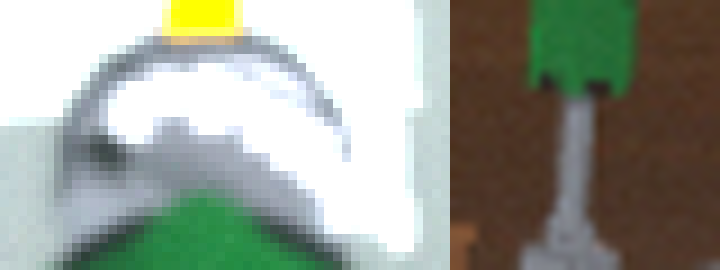

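Call:
move_arm([
  {"tx": 0,"ty": 0,"tz": 0.0015,"ax": 0,"ay": 0,"az": 0,"jaw": 255},
  {"tx": 0,"ty": 0,"tz": 0.001,"ax": 0,"ay": 0,"az": 0,"jaw": 255},
])

```text
time: 19.9
tool_pos: [0.5406, 0.0316, 0.2858]
tool_rot: [0.222, 0.044, 0.974, -0.001]
contact_force: [-7.1, 0.4, 4.6]
gripper_width: 0.297
```

```bash
python3 look2.py c1; python3 -c "
from h import *
t=manip.grab_frame('top');crop(t,220,150,270,200,8,'c1t.png')"
```

```text
tip [0.5705 0.0303 0.2142] h -0.0066 lat US,ey 0.0012 -0.0002 blade ang 32.48 tilt 0.12
F [-5.62  0.23  3.87] Ftool [ 3.39 -0.19 -5.93] T [ 0.055  1.103 -0.013] 0.2958214852092063
apex 192.35
goal h=0 (array([ 1.30077957e-03,  5.52439706e-05, -6.54029880e-03]), array([-0.0890939 , -0.07949933,  0.02345452]))
```

View pics/c1.png

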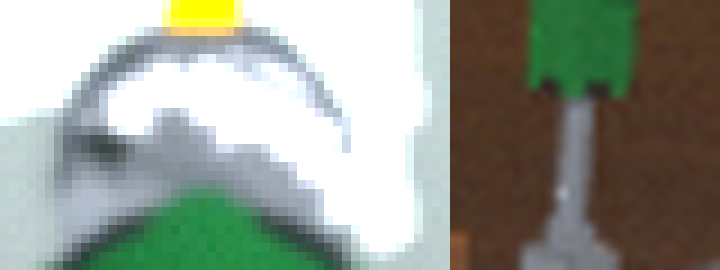

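Call:
move_arm([
  {"tx": 0.0005,"ty": 0,"tz": -0.001,"ax": 0,"ay": 0,"az": 0,"jaw": 255},
  {"tx": 0,"ty": -0.0003,"tz": 0,"ax": 0,"ay": 0,"az": 4,"jaw": 255},
  {"tx": 0,"ty": -0.0003,"tz": 0,"ax": 0,"ay": 0,"az": 5,"jaw": 255},
  {"tx": 0,"ty": -0.0003,"tz": 0,"ax": 0,"ay": 0,"az": 5,"jaw": 255},
  {"tx": 0,"ty": -0.0003,"tz": 0,"ax": 0,"ay": 0,"az": 5,"jaw": 255},
  {"tx": 0,"ty": -0.0003,"tz": 0,"ax": 0,"ay": 0,"az": 4,"jaw": 255},
  {"tx": 0,"ty": 0,"tz": 0,"ax": 0,"ay": 0,"az": 0,"jaw": 255},
])

```text
time: 20.75
tool_pos: [0.5393, 0.0297, 0.2867]
tool_rot: [0.219, 0.244, 0.944, 0.044]
contact_force: [-0.2, 0.4, 0.0]
gripper_width: 0.297
```

```bash
python3 look2.py c2
```

```text
tip [0.5698 0.0299 0.2154] h -0.0052 lat US,ey 0.0011 -0.0007 blade ang 56.32 tilt 0.17
F [-0.62 -1.08 -0.43] Ftool [ 0.14 -1.31  0.14] T [-0.062  0.41   0.123] 0.2921356594065608
apex 192.72
goal h=0 (array([ 0.00152   ,  0.00153374, -0.00524591]), array([ -0.1678617 ,   0.02831626, -23.73714698]))
```

View pics/c2.png

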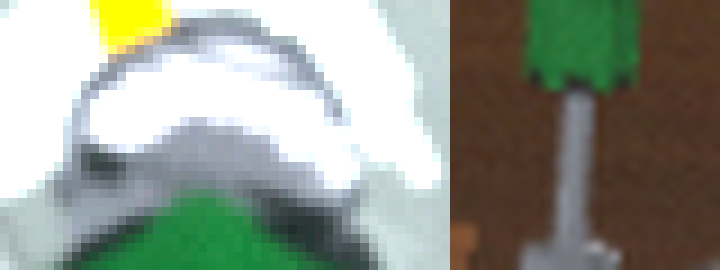

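Call:
move_arm([
  {"tx": 0.0003,"ty": 0.0001,"tz": 0.0003,"ax": 0,"ay": 0,"az": 4,"jaw": 255},
  {"tx": 0,"ty": -0.0003,"tz": 0,"ax": 0,"ay": 0,"az": 5,"jaw": 255},
  {"tx": 0,"ty": -0.0003,"tz": 0,"ax": 0,"ay": 0,"az": 5,"jaw": 255},
  {"tx": 0,"ty": -0.0003,"tz": 0,"ax": 0,"ay": 0,"az": 5,"jaw": 255},
  {"tx": 0,"ty": -0.0003,"tz": 0,"ax": 0,"ay": 0,"az": 5,"jaw": 255},
  {"tx": 0,"ty": -0.0003,"tz": 0,"ax": 0,"ay": 0,"az": 5,"jaw": 255},
  {"tx": 0,"ty": -0.0003,"tz": 0,"ax": 0,"ay": 0,"az": 4,"jaw": 255},
  {"tx": 0,"ty": 0,"tz": 0,"ax": 0,"ay": 0,"az": 0,"jaw": 255},
])

```text
time: 21.65
tool_pos: [0.5374, 0.0281, 0.2858]
tool_rot: [0.196, 0.506, 0.833, 0.104]
contact_force: [-0.2, -0.3, -0.3]
gripper_width: 0.294
```

```bash
python3 look2.py c3;python3 -c "
from h import *
f=load('c3');crop(f,200,120,340,220,5.5,'c3w.png')"
```

```text
tip [0.5692 0.0296 0.215 ] h -0.0053 lat US,ey 0.0004 -0.0009 blade ang 89.86 tilt 0.33
F [-0.88 -0.4   0.36] Ftool [-0.07 -0.76 -0.7 ] T [-0.032  0.406  0.064] 0.2957013882261267
apex 192.82
goal h=0 (array([ 0.002572  ,  0.00308554, -0.00527429]), array([-3.40502420e-01,  4.07923293e-02, -5.72962306e+01]))
```

View pics/c3w.png

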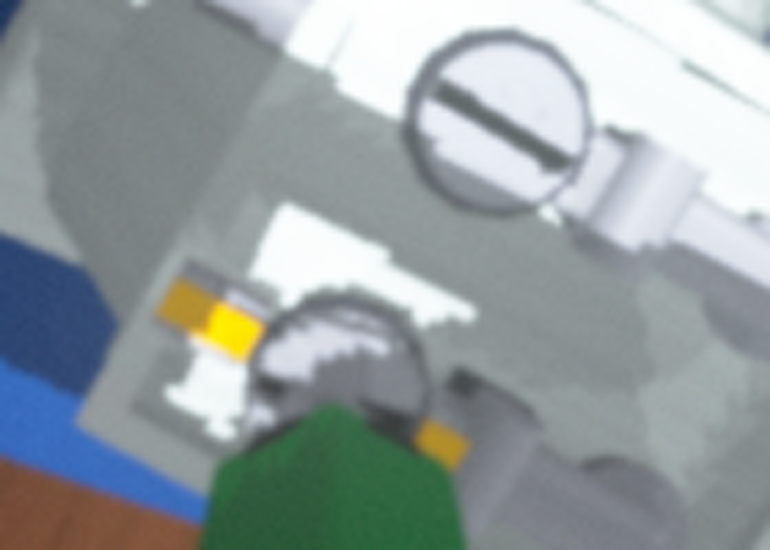

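Call:
move_arm([
  {"tx": 0,"ty": -0.0003,"tz": 0,"ax": 0,"ay": 0,"az": 4,"jaw": 255},
  {"tx": 0,"ty": -0.0003,"tz": 0,"ax": 0,"ay": 0,"az": 4,"jaw": 255},
  {"tx": 0,"ty": 0,"tz": 0,"ax": 0,"ay": 0,"az": 0,"jaw": 255},
  {"tx": 0,"ty": 0,"tz": 0,"ax": 0,"ay": 0,"az": 0,"jaw": 255},
  {"tx": 0,"ty": 0,"tz": 0,"ax": 0,"ay": 0,"az": 0,"jaw": 255},
])

```text
time: 22.25
tool_pos: [0.5368, 0.0279, 0.2855]
tool_rot: [0.189, 0.561, 0.798, 0.117]
contact_force: [-1.0, 0.0, -1.0]
gripper_width: 0.293
```

```bash
python3 look2.py c4;python3 -c "
from h import *
f=load('c4');crop(f,200,120,340,220,5.5,'c4w.png')"
```

```text
tip [0.5691 0.0296 0.215 ] h -0.0052 lat US,ey 0.0002 -0.0009 blade ang 97.51 tilt 0.34
F [-0.57 -1.67 -0.37] Ftool [-1.33 -1.2   0.13] T [-0.014  0.399  0.04 ] 0.29697264702340775
apex 192.85
goal h=0 (array([ 0.0029706 ,  0.0033543 , -0.00523251]), array([-3.58474318e-01,  5.16476761e-02, -6.50550977e+01]))
```

View pics/c4w.png

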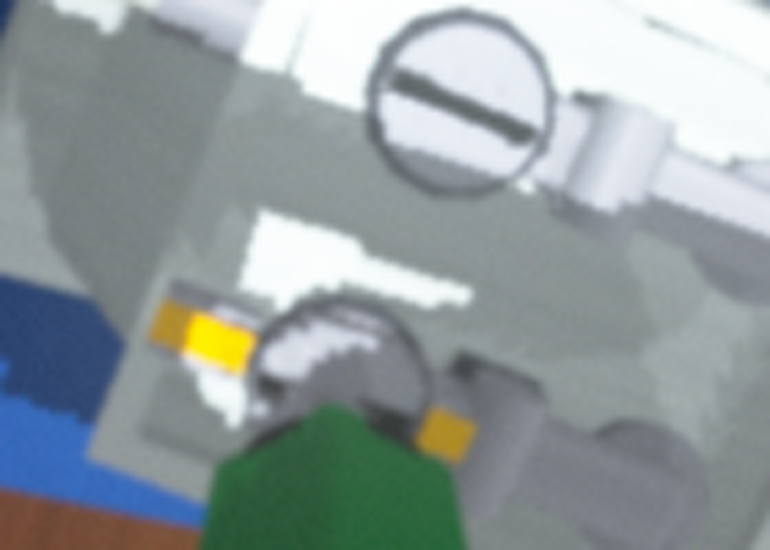

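Call:
move_arm([
  {"tx": 0,"ty": 0,"tz": -0.004,"ax": 0,"ay": 0,"az": 0,"jaw": 255},
  {"tx": 0,"ty": 0,"tz": -0.006,"ax": 0,"ay": 0,"az": 0,"jaw": 255},
  {"tx": 0,"ty": 0,"tz": -0.015,"ax": 0,"ay": 0,"az": 0,"jaw": 255},
  {"tx": 0.005,"ty": 0,"tz": -0.025,"ax": 0,"ay": 0,"az": 0,"jaw": 255},
  {"tx": 0.01,"ty": 0,"tz": -0.025,"ax": 0,"ay": 0,"az": 0,"jaw": 255},
  {"tx": 0.01,"ty": 0,"tz": -0.01,"ax": 0,"ay": 0,"az": 0,"jaw": 255},
  {"tx": 0,"ty": 0,"tz": 0,"ax": 0,"ay": 0,"az": 0,"jaw": 255},
  {"tx": 0,"ty": 0,"tz": 0,"ax": 0,"ay": 0,"az": 0,"jaw": 255},
])

```text
time: 23.15
tool_pos: [0.4904, 0.0544, 0.3608]
tool_rot: [0.188, 0.561, 0.798, 0.117]
contact_force: [0.5, -0.7, -2.1]
gripper_width: 0.295
```

```bash
python3 -c "
from h import *
print(tool()[0],manip.state()['joint_pos'])
f=manip.grab_frame('wrist');save('d1',f);crop(f,160,80,360,230,4,'d1w.png')
t=manip.grab_frame('top');save('d1t',t);crop(t,190,140,270,200,9,'d1t.png')"
```

```text
[0.49040259 0.05444435 0.36079272] [-0.03473993 -0.62452702  1.9928729  -0.01016109  1.32610088 -0.37955961]
```

View pics/d1w.png

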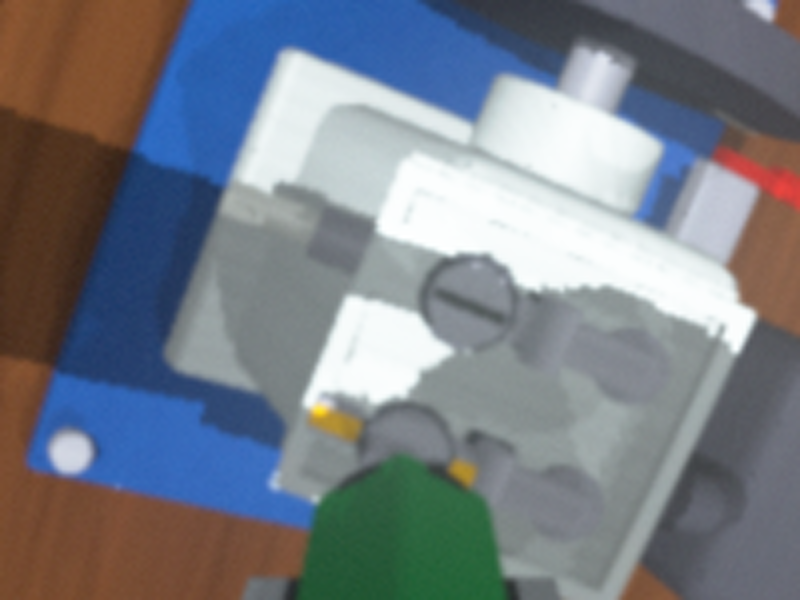

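View pics/d1t.png

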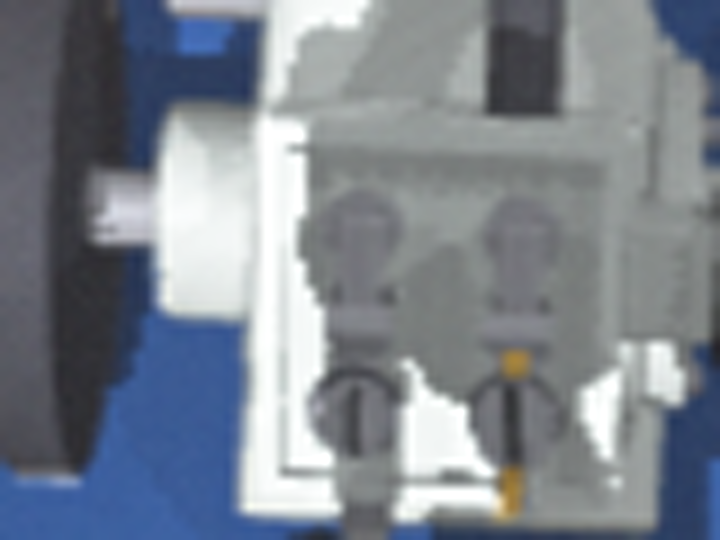

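Top view: the slot (514,380)–(512,460) is in line with the yellow marks (516,362) and (511,490). Now the driver goes back to its stand.

```bash
cat >> h.py <<'E'
HOLE=np.array([.4802,-.2422,.053])
def hpose(head,h,tip=None):
    a=np.radians(head);y=np.array([np.cos(a),np.sin(a),0]);z=-ez;Q=mat(np.cross(y,z),y,z)
    return HOLE+[0,0,h]-Q.apply(TIP if tip is None else tip),Q
E
python3 - <<'E'
from h import *
y=tool()[1].as_matrix()[:,1];print(np.degrees(np.arctan2(y[1],y[0])))
f=load("d1");c=f["color"].astype(int);g=(c[:,:,1]-c[:,:,0])[:,260:263].mean(1); i=np.where(g[170:]>20)[0][0]+170
print("apex",round(i-1+(20-g[i-1])/(g[i]-g[i-1]),2))
P,Q=hpose(25,.08);print(P,goal(P,Q))
plan([(P,Q)],[12])
E
```

```text
21.928861971610218
apex 192.72
[ 0.48189047 -0.24582523  0.2105    ] (array([-0.25393287, -0.16936597,  0.1387113 ]), array([23.02046772, 11.07522754, -5.18156095]))
[-21.2 -14.1  11.6] [ 1.92  0.92 -0.43]
[-21.2 -13.9  11.7] [ 1.92  0.92 -0.43]
[-21.3 -13.7  11.8] [ 1.92  0.92 -0.43]
[-21.4 -13.4  11.9] [ 1.92  0.92 -0.43]
[-21.5 -13.2  12. ] [ 1.92  0.92 -0.43]
[-21.6 -12.9  12.1] [ 1.92  0.92 -0.43]
[-21.7 -12.7  12.2] [ 1.92  0.92 -0.43]
[-21.8 -12.4  12.3] [ 1.92  0.92 -0.43]
[-21.9 -12.2  12.3] [ 1.92  0.92 -0.43]
[-22.  -12.   12.4] [ 1.92  0.92 -0.43]
[-22.1 -11.7  12.4] [ 1.92  0.92 -0.43]
[-22.2 -11.5  12.4] [ 1.92  0.92 -0.43]
--
```

Call:
move_arm([
  {"tx": -0.021,"ty": -0.014,"tz": 0.002,"ax": 1.9,"ay": 0.9,"az": -0.4,"jaw": 255},
  {"tx": -0.021,"ty": -0.014,"tz": 0.002,"ax": 1.9,"ay": 0.9,"az": -0.4,"jaw": 255},
  {"tx": -0.021,"ty": -0.014,"tz": 0.002,"ax": 1.9,"ay": 0.9,"az": -0.4,"jaw": 255},
  {"tx": -0.021,"ty": -0.013,"tz": 0.004,"ax": 1.9,"ay": 0.9,"az": -0.4,"jaw": 255},
  {"tx": -0.022,"ty": -0.013,"tz": 0.006,"ax": 1.9,"ay": 0.9,"az": -0.4,"jaw": 255},
  {"tx": -0.022,"ty": -0.013,"tz": 0.008,"ax": 1.9,"ay": 0.9,"az": -0.4,"jaw": 255},
  {"tx": -0.022,"ty": -0.013,"tz": 0.012,"ax": 1.9,"ay": 0.9,"az": -0.4,"jaw": 255},
  {"tx": -0.022,"ty": -0.012,"tz": 0.014,"ax": 1.9,"ay": 0.9,"az": -0.4,"jaw": 255},
  {"tx": -0.022,"ty": -0.012,"tz": 0.014,"ax": 1.9,"ay": 0.9,"az": -0.4,"jaw": 255},
  {"tx": -0.018,"ty": -0.01,"tz": 0.012,"ax": 1.9,"ay": 0.9,"az": -0.4,"jaw": 255},
  {"tx": 0,"ty": 0,"tz": 0,"ax": 0,"ay": 0,"az": 0,"jaw": 255},
  {"tx": 0,"ty": 0,"tz": 0,"ax": 0,"ay": 0,"az": 0,"jaw": 255},
])

```text
time: 24.45
tool_pos: [0.463, -0.2028, 0.2556]
tool_rot: [0.016, 0.547, 0.837, 0.015]
contact_force: [-0.6, 0.8, -1.1]
gripper_width: 0.296
```

```bash
python3 - <<'E'
from h import *
print(tool()[0])
P,Q=hpose(25,.06);print(goal(P,Q));plan([(P,Q)],[4])
E
```

```text
[ 0.46297432 -0.20283634  0.25555116]
(array([-0.04626098, -0.00282455,  0.06549399]), array([ 2.49187524,  0.64713881, -1.27682499]))
[-11.6  -0.7  16.4] [ 0.62  0.16 -0.32]
[-11.6  -0.6  16.3] [ 0.62  0.16 -0.32]
[-11.7  -0.5  16.3] [ 0.62  0.16 -0.32]
[-11.7  -0.4  16.3] [ 0.62  0.16 -0.32]
--
```

Call:
move_arm([
  {"tx": -0.012,"ty": -0.001,"tz": 0.012,"ax": 0.6,"ay": 0,"az": -0.3,"jaw": 255},
  {"tx": -0.012,"ty": -0.001,"tz": 0.012,"ax": 0.6,"ay": 0,"az": -0.3,"jaw": 255},
  {"tx": -0.012,"ty": 0,"tz": 0.012,"ax": 0.6,"ay": -0.2,"az": -0.3,"jaw": 255},
  {"tx": -0.01,"ty": 0,"tz": 0.008,"ax": 0.6,"ay": -0.2,"az": -0.3,"jaw": 255},
  {"tx": 0,"ty": 0,"tz": 0,"ax": 0,"ay": 0,"az": 0,"jaw": 255},
  {"tx": 0,"ty": 0,"tz": 0,"ax": 0,"ay": 0,"az": 0,"jaw": 255},
])

```text
time: 25.05
tool_pos: [0.4832, -0.2438, 0.2125]
tool_rot: [0.01, 0.536, 0.844, -0.004]
contact_force: [0.3, 0.6, -1.3]
gripper_width: 0.291
```

```bash
cat > look3.py <<'E'
from h import *
import sys
n=sys.argv[1];p,r=tool()
P,Q=hpose(25,0.0);print(p,"to hole h=0",goal(P,Q));print("tip",p+r.apply(TIP),manip.state()["contact_force"])
w=manip.grab_frame("wrist");save(n,w);crop(w,210,135,310,235,5,n+"w.png")
s=manip.grab_frame("scene");save(n+"s",s);crop(s,140,140,200,230,5.5,n+"s.png")
a=cv2.imread(f"pics/{n}w.png");b=cv2.imread(f"pics/{n}s.png")[:500]
b=np.vstack([b,np.zeros((500-b.shape[0],b.shape[1],3),np.uint8)])
cv2.imwrite(f"pics/{n}.png",np.hstack([a,b]))
E
python3 look3.py e1
```

```text
[ 0.48316053 -0.24384591  0.21247183] to hole h=0 (array([ 0.00047225, -0.00235254,  0.08197045]), array([0.25447565, 1.20529716, 0.13015319]))
tip [ 0.48246477 -0.24155611  0.13490558] [ 0.32049592  0.55382372 -1.26913557]
```

View pics/e1.png

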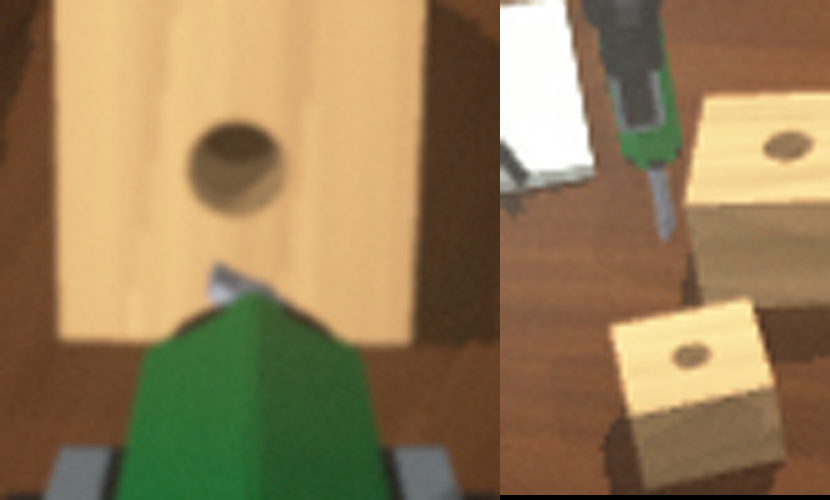

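```bash
python3 - <<'E'
from h import *
F=load("camtool");f=load("e1");p,r=tool()
u,v=210+237/5-.4,135+168/5-.4
X=onz(f,u,v,.053,True);print("hole",X,"in tool",r.inv().apply(X-p))
print("tip corner obs",(210+214/5-.4,135+264/5-.4),"pred",proj(F,TIP+.007*np.array([.5,-.866,0]),True))
Fz=onz(F,210+214/5-.4,135+264/5-.4,.0775,True);print("tip from corner",Fz-.007*np.array([.5,-.866,0]))
E
```

```text
hole [ 0.48047803 -0.24182525  0.053     ] in tool [ 0.00651606 -0.00228518  0.1596608 ]
tip corner obs (252.4, 187.4) pred [252.29181345 187.14397293]
tip from corner [3.79767733e-03 8.14705007e-05 7.75000000e-02]
```

```bash
python3 -c "
from h import *
p,r=tool();print(r.inv().apply([0,0,-1]), r.inv().apply([-.002,-.0003,0]))"
```

```text
[ 0.02171307 -0.00467057  0.99975333] [ 5.77561550e-04 -1.93802895e-03 -2.15976658e-05]
```

Call:
move_arm([
  {"tx": 0.0006,"ty": -0.0018,"tz": 0,"ax": 0,"ay": 0,"az": 0,"jaw": 255},
  {"tx": 0.0004,"ty": -0.0001,"tz": 0.02,"ax": 0,"ay": 0,"az": 0,"jaw": 255},
  {"tx": 0.0004,"ty": -0.0001,"tz": 0.02,"ax": 0,"ay": 0,"az": 0,"jaw": 255},
  {"tx": 0.0003,"ty": 0,"tz": 0.015,"ax": 0,"ay": 0,"az": 0,"jaw": 255},
  {"tx": 0,"ty": 0,"tz": 0,"ax": 0,"ay": 0,"az": 0,"jaw": 255},
  {"tx": 0,"ty": 0,"tz": 0,"ax": 0,"ay": 0,"az": 0,"jaw": 255},
])

```text
time: 25.75
tool_pos: [0.4827, -0.2443, 0.1611]
tool_rot: [0.015, 0.536, 0.844, -0.004]
contact_force: [0.4, 0.2, -0.3]
gripper_width: 0.296
```

```bash
sed -i 's/^HOLE=.*/HOLE=np.array([.4805,-.2418,.053])/' h.py; python3 look3.py e2; python3 -c "
from h import *
p,r=tool();print(r.inv().apply(HOLE-(p+r.apply(TIP))))"
```

```text
[ 0.48265911 -0.24434938  0.16113536] to hole h=0 (array([ 0.00010951, -0.0011702 ,  0.03063529]), array([0.54185882, 1.65185339, 0.17967016]))
tip [ 0.48256946 -0.24244321  0.08355566] [ 0.36752816  0.1502831  -0.33075373]
[ 0.00251412 -0.00198393  0.03073787]
```

View pics/e2.png

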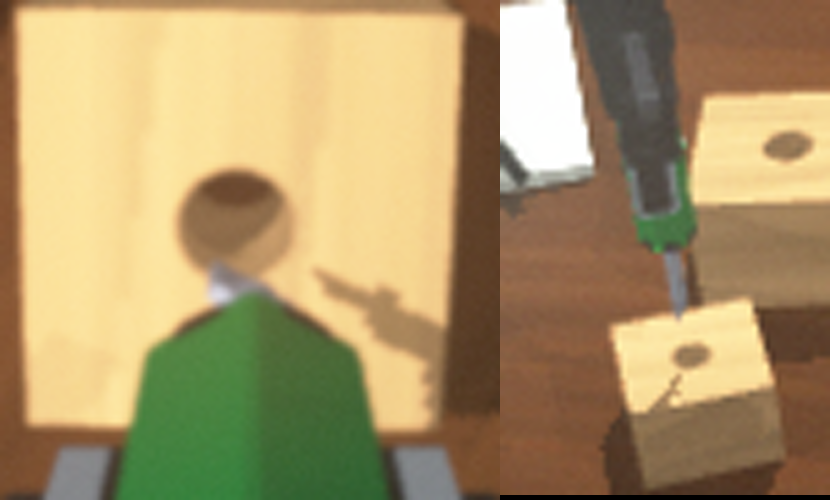

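Call:
move_arm([
  {"tx": 0.0015,"ty": -0.002,"tz": 0,"ax": 0,"ay": 0.4,"az": 0,"jaw": 255},
  {"tx": 0,"ty": -0.0002,"tz": 0.005,"ax": 0.2,"ay": 0,"az": 0,"jaw": 255},
  {"tx": 0.0002,"ty": 0,"tz": 0.012,"ax": 0,"ay": 0,"az": 0,"jaw": 255},
  {"tx": 0,"ty": 0,"tz": 0,"ax": 0,"ay": 0,"az": 0,"jaw": 255},
  {"tx": 0,"ty": 0,"tz": 0,"ax": 0,"ay": 0,"az": 0,"jaw": 255},
])

```text
time: 26.35
tool_pos: [0.4813, -0.2449, 0.1454]
tool_rot: [0.013, 0.536, 0.844, -0.003]
contact_force: [0.3, -0.3, 0.2]
gripper_width: 0.295
```

```bash
python3 look3.py e3
```

```text
[ 0.48130338 -0.24494646  0.14539787] to hole h=0 (array([-0.00043533,  0.00048145,  0.01491783]), array([0.45450954, 1.44176797, 0.17654795]))
tip [ 0.48098617 -0.24283277  0.06782416] [ 0.28587575 -0.2719267   0.15325293]
```

View pics/e3.png

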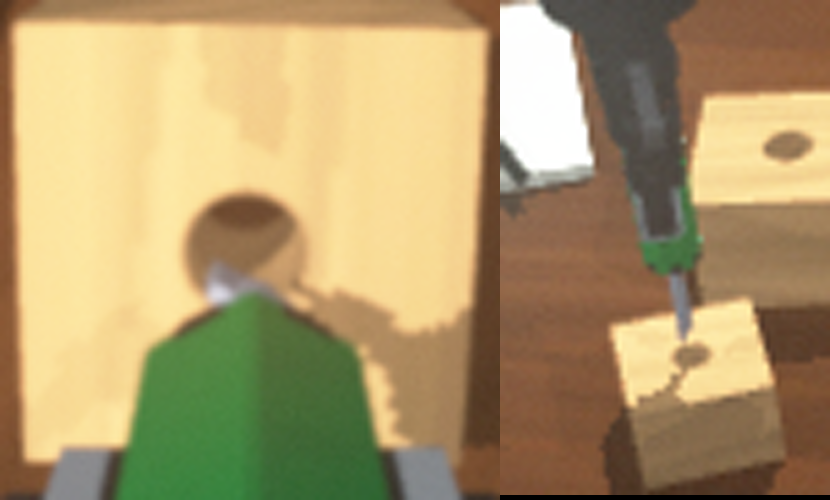

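Call:
move_arm([
  {"tx": 0.001,"ty": 0,"tz": 0.005,"ax": 0,"ay": 0,"az": 0,"jaw": 255},
  {"tx": 0.0003,"ty": 0,"tz": 0.01,"ax": 0,"ay": 0,"az": 0,"jaw": 255},
  {"tx": 0.0002,"ty": 0,"tz": 0.008,"ax": 0,"ay": 0,"az": 0,"jaw": 255},
  {"tx": 0,"ty": 0,"tz": 0,"ax": 0,"ay": 0,"az": 0,"jaw": 255},
])

```text
time: 26.85
tool_pos: [0.4809, -0.2438, 0.1204]
tool_rot: [0.013, 0.536, 0.844, -0.003]
contact_force: [0.4, -0.1, -0.8]
gripper_width: 0.295
```

```bash
python3 look3.py e4
```

```text
[ 0.48091667 -0.24381535  0.12040171] to hole h=0 (array([-0.00225104,  0.00054626, -0.01004112]), array([0.44900174, 1.43398662, 0.18189142]))
tip [ 0.48058797 -0.24169537  0.04282821] [ 0.41404557 -0.05144885 -0.77806532]
```

View pics/e4.png

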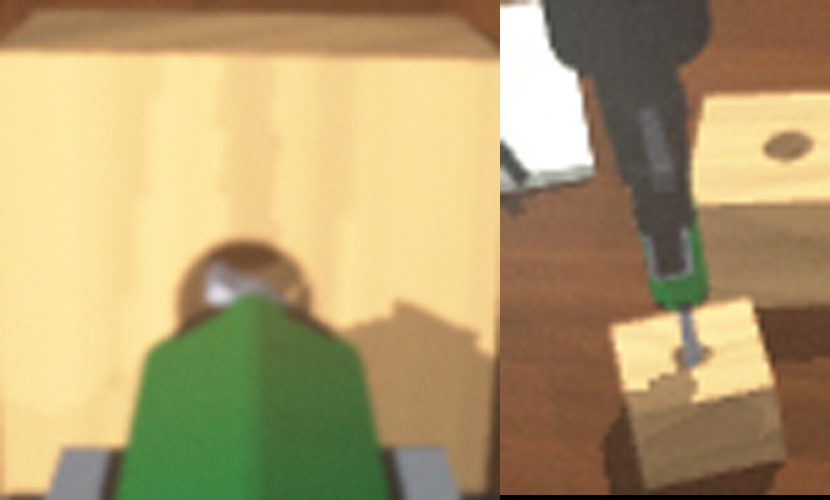

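Call:
move_arm([
  {"tx": 0.0003,"ty": 0,"tz": 0.01,"ax": 0,"ay": 0,"az": 0,"jaw": 255},
  {"tx": 0.0003,"ty": 0,"tz": 0.012,"ax": 0,"ay": 0,"az": 0,"jaw": 255},
  {"tx": 0.0002,"ty": 0,"tz": 0.01,"ax": 0,"ay": 0,"az": 0,"jaw": 255},
  {"tx": 0,"ty": 0,"tz": 0,"ax": 0,"ay": 0,"az": 0,"jaw": 255},
  {"tx": 0,"ty": 0,"tz": 0,"ax": 0,"ay": 0,"az": 0,"jaw": 255},
])

```text
time: 27.45
tool_pos: [0.4817, -0.2442, 0.0868]
tool_rot: [0.013, 0.536, 0.844, -0.004]
contact_force: [-0.8, 0.9, -1.3]
gripper_width: 0.295
```

```bash
python3 look3.py e5
```

```text
[ 0.48170665 -0.24422742  0.08678131] to hole h=0 (array([-0.00244384,  0.00029217, -0.04366847]), array([0.47965839, 1.51240455, 0.181394  ]))
tip [ 0.48146058 -0.24218599  0.00920539] [-0.7926268   0.85677583 -1.30515493]
```

View pics/e5.png

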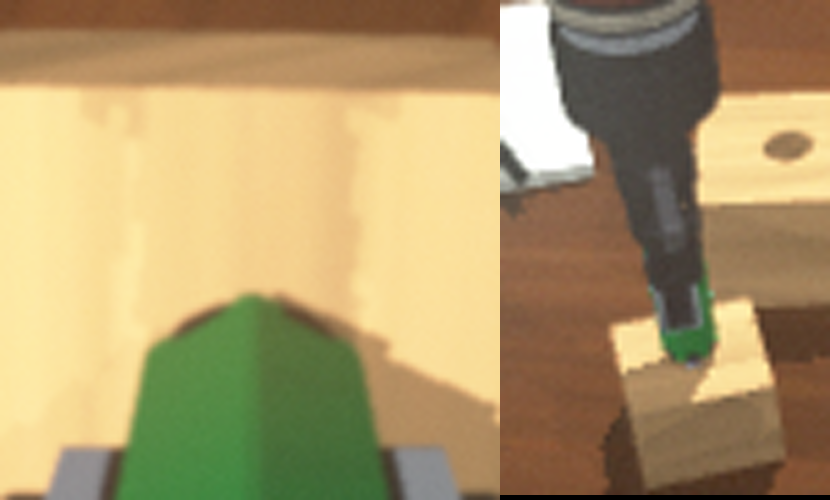

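Call:
move_arm([
  {"tx": 0.0003,"ty": 0,"tz": 0.004,"ax": 0,"ay": 0,"az": 0,"jaw": 255},
  {"tx": 0,"ty": 0,"tz": 0.002,"ax": 0,"ay": 0,"az": 0,"jaw": 255},
  {"tx": 0,"ty": 0,"tz": 0,"ax": 0,"ay": 0,"az": 0,"jaw": 255},
])

```text
time: 27.85
tool_pos: [0.4825, -0.2446, 0.0818]
tool_rot: [0.015, 0.536, 0.844, -0.004]
contact_force: [-1.0, -0.3, -0.7]
gripper_width: 0.296
```

```bash
python3 look3.py e6
```

```text
[ 0.48253814 -0.24458101  0.08184665] to hole h=0 (array([-0.00201516, -0.0001986 , -0.04861977]), array([0.56244282, 1.64717943, 0.18257798]))
tip [ 0.48247089 -0.24265733  0.00426737] [-0.98464007 -0.31274622 -0.69047147]
```

Call:
move_arm([
  {"tx": 0,"ty": 0,"tz": 0,"ax": 0,"ay": 0,"az": 0,"jaw": 165},
  {"tx": 0,"ty": 0,"tz": 0,"ax": 0,"ay": 0,"az": 0,"jaw": 140},
  {"tx": 0,"ty": 0,"tz": 0,"ax": 0,"ay": 0,"az": 0,"jaw": 100},
  {"tx": 0,"ty": 0,"tz": 0,"ax": 0,"ay": 0,"az": 0,"jaw": 90},
  {"tx": 0,"ty": 0,"tz": 0,"ax": 0,"ay": 0,"az": 0,"jaw": 90},
  {"tx": 0,"ty": 0,"tz": 0,"ax": 0,"ay": 0,"az": 0,"jaw": 90},
])

```text
time: 28.55
tool_pos: [0.4838, -0.2454, 0.0838]
tool_rot: [0.017, 0.536, 0.844, -0.004]
contact_force: [-0.4, 0.5, 0.3]
gripper_width: 0.644
```

```bash
python3 look3.py e7; python3 -c "
from h import *
crop(load('e7'),130,80,400,330,2.5,'e7b.png')"
```

```text
[ 0.48376065 -0.24540097  0.08384293] to hole h=0 (array([-0.00083964, -0.00089071, -0.04666744]), array([0.6665936 , 1.82322009, 0.18504092]))
tip [ 0.48392206 -0.2436334   0.00626007] [-0.37042801  0.54723589  0.33341977]
```

View pics/e7b.png

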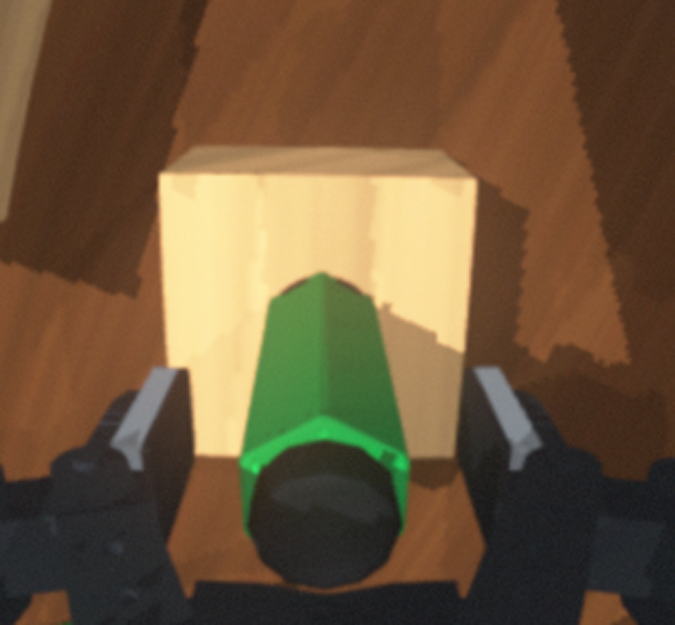

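Released cleanly. I'll lift straight up and away.

Call:
move_arm([
  {"tx": -0.0003,"ty": 0,"tz": -0.015,"ax": 0,"ay": 0,"az": 0,"jaw": 90},
  {"tx": -0.0006,"ty": 0,"tz": -0.025,"ax": 0,"ay": 0,"az": 0,"jaw": 90},
  {"tx": -0.0008,"ty": 0,"tz": -0.03,"ax": 0,"ay": 0,"az": 0,"jaw": 90},
  {"tx": -0.0008,"ty": 0,"tz": -0.03,"ax": 0,"ay": 0,"az": 0,"jaw": 90},
  {"tx": 0,"ty": 0,"tz": -0.03,"ax": 0,"ay": 0,"az": 0,"jaw": 90},
  {"tx": 0,"ty": 0,"tz": -0.03,"ax": 0,"ay": 0,"az": 0,"jaw": 90},
  {"tx": 0,"ty": 0,"tz": 0,"ax": 0,"ay": 0,"az": 0,"jaw": 90},
  {"tx": 0,"ty": 0,"tz": 0,"ax": 0,"ay": 0,"az": 0,"jaw": 90},
  {"tx": 0,"ty": 0,"tz": 0,"ax": 0,"ay": 0,"az": 0,"jaw": 90},
])

```text
time: 29.55
tool_pos: [0.4805, -0.2435, 0.2571]
tool_rot: [0.018, 0.536, 0.844, -0.004]
contact_force: [0.3, 0.2, 0.4]
gripper_width: 0.648
```

```bash
python3 wst.py 20; python3 look3.py f1; python3 - <<'E'
from h import *
f=load("f1");im=cv2.resize(f["color"][:,:,::-1],None,fx=1.0,fy=1.0)
s=load("f1s");t=manip.grab_frame("top");save("f1t",t)
a=cv2.resize(s["color"][120:330,100:360,::-1],None,fx=1.5,fy=1.5);b=cv2.resize(t["color"][90:300,180:400,::-1],None,fx=1.8,fy=1.8,interpolation=cv2.INTER_CUBIC)
h=min(a.shape[0],b.shape[0]);cv2.imwrite("pics/f1all.png",np.hstack([a[:h],b[:h]]))
crop(f,150,60,370,260,3,"f1w2.png")
E
```

```text
TCP rel -0.15400161363670173 -0.42504808463946064 0.1521255681474568 ang -0.7915264071981356 rad 0.21646867091312424 tool ang -0.0284184075397159
[0.29636908 0.2454504  0.35735887] 0.6475167459000036 [-0.6041237  -0.19401891  1.80474909 -0.00604045  1.49362162 -1.04336831]
[ 0.48026869 -0.24333411  0.25645499] to hole h=0 (array([ 0.00159505, -0.00078249,  0.12597448]), array([0.74526396, 1.95682353, 0.1874007 ]))
tip [ 0.48060317 -0.24168524  0.17887008] [0.29102352 0.06756201 0.03891561]
```

View pics/f1all.png

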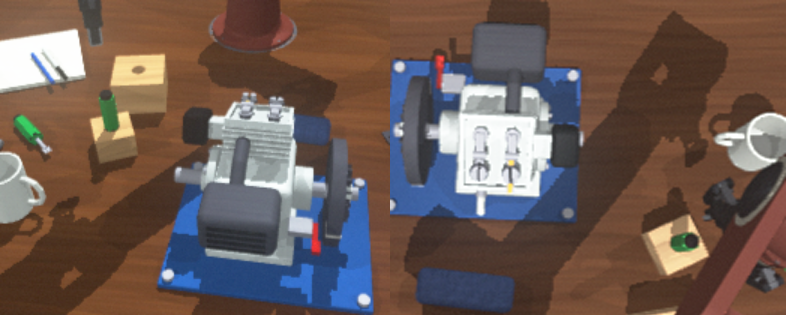

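View pics/f1w2.png

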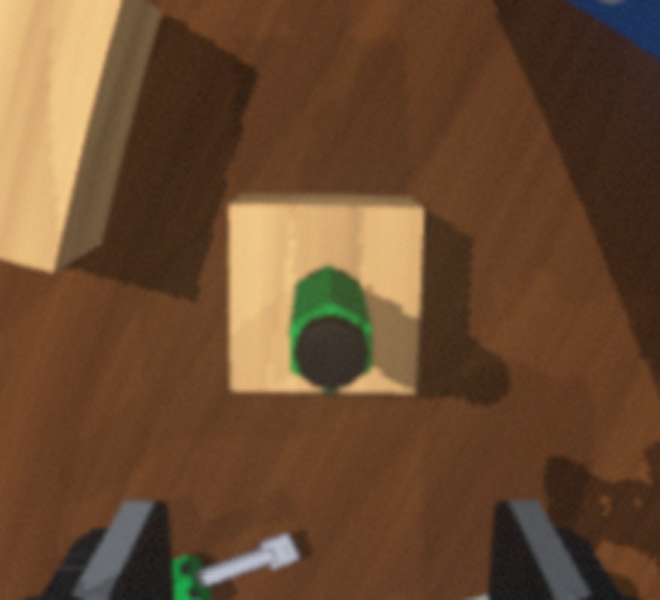

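View pics/s20.png

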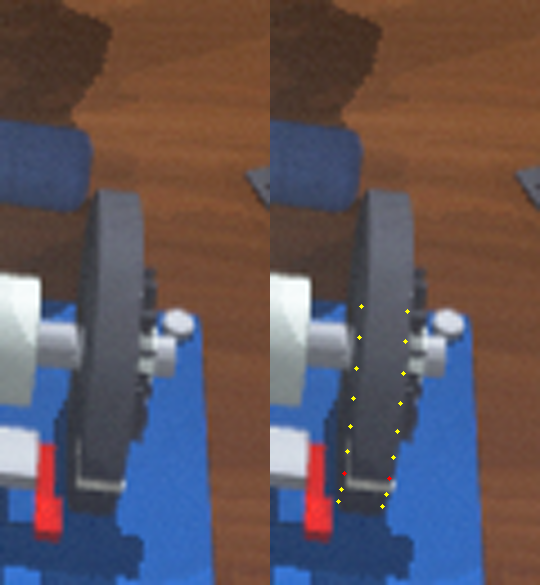

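```bash
python3 - <<'E'
from h import *
f=load("f1");print("cap",onz(f,150+331/3-.3,60+352/3-.3,.1275,True),"shoulder apex",onz(f,150+328/3-.3,60+267/3-.3,.053,True))
t=load("f1t");crop(t,215,150,265,195,9,"f1tz.png")
print(manip.job_done())
E
```

```text
cap [ 0.48272254 -0.24274695  0.1275    ] shoulder apex [ 0.47635323 -0.22963057  0.053     ]
the job is handed in; nothing more can be done
None
```

View pics/f1tz.png

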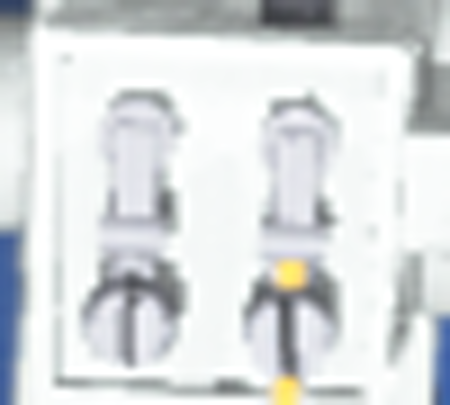

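I did the whole job and handed it in at about 30 s of the 72 s allowed; no verdict was reported.

- **Flywheel:** I pinched the rim, swung it over compression and let go. My last estimate is 0.08 to 0.12 rad past top dead centre (0.08 from the arm angles, about 0.1 from the scene picture). The scene image after hand-back shows the white line still at that spot.
- **Adjuster:** I turned the slot clockwise with the blade only. In the last top view it lines up with both yellow marks to within a few degrees.
- **Screwdriver:** it is back in the smaller stand, released and upright. Its cap is within about 3 mm of the hole centre, and the arm is clear above it. I judged that the shoulder is down on the top from the pictures and the release height; I did not measure it separately.

**Problems on the way:**
- The first try at the slot landed on the adjuster's face with about 16 N. I had worked out the blade tip's position wrongly from a picture taken while the arm was still moving.
- That contact tilted the driver about 0.02 rad in the grip. I measured the tip again, corrected for it, and the blade went in and reached the bottom.
- Scene and top calibrations differed by up to about 4 mm. I used settled wrist pictures for the final alignments.
- The second green screwdriver stood unsupported at the start and was lying on the table by about 10 s, without the arm coming near it.
- I did not measure the covers, mug or spectacle case at the end. The arm did not go near them.

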